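# Fold the airer away and file the care cards

### The arm

A 6-joint arm with a two-finger parallel gripper is mounted at the origin on a cart in front of the work surface, level with it; the furniture and walls round the work are solid. World frame = base frame: x ahead of the robot, y to its left, z up, the work surface at z = 0. Lengths are in m, angles in rad, forces in N, time in s.
With the tool pointing down it reaches from about 0.225 to 0.875 m from the base axis. Payload 3.4 kg.
Tool frame: the origin (TCP) lies on the centre line of the jaws, within the pads' length; the fingertips stand 19 mm ahead of it and the grasp point (between the pads) is the TCP; z points along the fingers, y is the direction in which the jaws open and shut (so a half turn about z gives the same grasp; the last joint's range is limited). The gripper opens to 85 mm and grips with 20 to 120 N. Pads are 22 mm wide; open, the fingers measure 114 mm over their backs; the gripper's body (76 mm by 85 mm) begins 54 mm behind the grasp point. The pads swing forward as they close: fully open they stand 13 mm farther back than shut.
Start: joints at [1.155, 0.276, 1.505, -0, 1.361, -0.121], TCP at [0.167, 0.55, 0.25] pointing down, gripper open.
Joint ranges: [-2.89, 2.89], [-0.75, 2.08], [0.22, 2.7], [-1.18, 4.32], [0.11, 2.71], [-2.7, 2.7]. Speed limits (rad/s): [2.57, 2.57, 3.14, 3.14, 3.14, 3.14].

### API

Orientations are given as a unit quaternion [w, x, y, z].
In Python, from rig import monitor, eyes, manip, models gives the robot as it stands.
- The arm moves only by the tool send_rows, never from a script. Its argument "deltas" is a list of rows, each an object with "dp": the shift along the world's x, y, z each as a share of 0.12 m, from -1 to 1, a list of three; "rotation": the turn, a rotation vector about the world's x, y, z each as a share of 0.5 rad, from -1 to 1, a list of three. In form: [{"dp": [dx, dy, dz], "rotation": [rx, ry, rz]}, ...]. A call has 1 to 12 rows; each row is the pose to reach, as a shift and turn from the pose commanded when the call began; what a row does not reach only later rows make up. A row lasts 1/12 s, in which the tool goes at most 41.7 mm and 7.16 degrees, less where a joint would pass 70% of its speed; a pose out of reach is approached as far as the arm can. A call with a number of a shift or a turn outside -1 to 1 is refused whole. A call with a gripper value outside its range is refused whole. "fingers" is the closure, from -1 (fully open) to 1 (shut), set as the call begins (left out, the last holds). The fingers move at their own pace and stop on an object; "grip_force" is the grip in N (left out, the last holds). Time passes only in rows, so rows that repeat a pose let the fingers close. It gives the time, the measured TCP pose, the force and the opening at its end, in the units of the state.
- monitor.get_state(): the state, without advancing time (a new reading comes with each control period).
- eyes.get_image(name): name is "side" or "top" or "wrist"; returns a dict with "color" (420x560x3 uint8, red, green, blue), "depth" (420x560 float32, m along the optical axis (not along the pixel's ray), 0 where there is no reading), "mtx" (3x3 intrinsics, pixels), "k1" (the pictures are not rectified: a ray, as slopes to the right and down, at radius r is drawn at 1 + k1 r^2 times it, then the intrinsics apply), "rvec" (rotation vector, rad) and "tvec" (3), from world to camera coordinates, as OpenCV has them. Camera axes: x right, y down, z forward; pixel columns grow to the right and rows downward; lengths in m; the calibration is good to about 2 mm. A picture is of the moment at which its call begins.
- manip.sign_off(): hands the job in, once; it reports no verdict.
Trained networks look in a picture, given as the dict that the camera call returned (one of the last four; its "shot" number tells which), for a name from the list of things; names that differ only in an ending like _2 or _b are one class to them, and where a whole thing is asked for, a point or a joint stands for the part that bears it (a point fixed in the world has none). Each returns a list of dicts, best first, with "score" (0 to 1); they miss things now and then, are a little off and sometimes report something else, mostly with a low value. They report only what shows in the picture. A call takes as long as a camera call.
- models.find_in(name, picture): "box" ([left, top, right, bottom] in pixels, round what is visible of it).
The state is a dict: "clock": time; "qpos": joint angles; "qd": joint speeds; "effort": joint torques, N m; "position": TCP position; "ee_rot": TCP orientation; "contact_force": force on the tool from outside, world axes, zero at the start; "moment": the same for the moment, N m; "width": finger opening in m.
Only numpy, scipy, OpenCV 4.12 (cv2) and the standard library are available. Lean on these libraries where they do the work, as an engineer would, in place of code of your own. Each camera call takes 0.05 s, during which the arm holds its last target.

### The job

Close down the drying corner. First fold the airer's three jointed bars fully home over one another: the outermost bar first, then the middle one, then the inner one. Then slide every care card lying under or beside it, tab upwards and square to the board, under a sprung clip of its own as far as the metal stop (the card's front edge lifts the clip), and when all are filed swing the tally counter's lever right over to its stop and let it spring back; leave the other things on the worktop alone.

Things in the scene. Friction and masses are not known exactly. Their poses are not given: they have to be found in the camera images.
- airer: fixed airer on a grey foot 70 x 230 mm, 12 mm high; origin on the worktop under the post's axis, y axis along the foot: the direction of the folded bars. Three wooden bars, 16 mm wide and 10 mm high, turn about vertical pins: lengths between pins 140 (inner, on the post), 115 (middle), 70 (outer, pin to end knob); mid heights 65, 79, 93 mm. Cards can lie under the open bars
- knob_inner (a point): steel knob, 14 mm diameter, spinning freely about its own axis, upright on the far end of the inner bar, on the pin of the middle bar; this point is on its axis 12 mm below its top, 116 mm above the worktop. The knob stands free above the middle bar from 84 mm to 128 mm height. Moving it about the post turns the inner bar
- knob_middle (a point): equal knob on the far end of the middle bar, on the pin of the outer bar, free from 98 to 128 mm height; point 12 mm below its top. Moving it about knob_inner turns the middle bar
- knob_outer (a point): equal knob on the far end of the outer bar, free from 98 to 128 mm height; point 12 mm below its top. Moving it about knob_middle turns the outer bar. With all folded the knobs stand in line: middle, outer, inner at 25, 95 and 140 mm from the post
- airer_inner (a joint): angle of the inner bar, rad; 0 = folded home over the foot (end stop), grows as it opens (anticlockwise from above), up to 1.6; stiff by friction (0.35 N m), stays where left
- airer_middle (a joint): angle of the middle bar, rad; 0 = folded back exactly over the inner bar (end stop), grows as it opens (clockwise from above), up to 2.4; friction 0.12 N m
- airer_outer (a joint): angle of the outer bar, rad; 0 = folded back exactly over the middle bar (end stop), grows as it opens (anticlockwise from above), up to 2.6; friction 0.025 N m
- board: fixed plywood board 180 (x) x 235 (y) mm, 8 mm thick, with four steel sprung clips side by side near its +x edge (56 mm apart in y), open to -x, and a metal stop bar behind them. Origin under its centre; x axis: direction in which cards are pushed in. The clips are 44 mm wide, stand up to 25 mm above the board and swing up on a rear hinge
- slot_0 (a point): point on the board's upper face under the pressing edge of clip 0 (0 is at +y, 3 at -y). The edge rests 1.5 mm above the board and presses with about 2 N (sliding a card under takes 3 to 6 N); the mouth rises to 10 mm height 23 mm before this point (-x). The stop's face is 22 mm behind it (+x): a card touching the stop has its tab centre 42 mm before this point. x axis: push-in direction
- slot_1 (a point): point on the board's upper face under the pressing edge of clip 1 (0 is at +y, 3 at -y). The edge rests 1.5 mm above the board and presses with about 2 N (sliding a card under takes 3 to 6 N); the mouth rises to 10 mm height 23 mm before this point (-x). The stop's face is 22 mm behind it (+x): a card touching the stop has its tab centre 42 mm before this point. x axis: push-in direction
- slot_2 (a point): point on the board's upper face under the pressing edge of clip 2 (0 is at +y, 3 at -y). The edge rests 1.5 mm above the board and presses with about 2 N (sliding a card under takes 3 to 6 N); the mouth rises to 10 mm height 23 mm before this point (-x). The stop's face is 22 mm behind it (+x): a card touching the stop has its tab centre 42 mm before this point. x axis: push-in direction
- slot_3 (a point): point on the board's upper face under the pressing edge of clip 3 (0 is at +y, 3 at -y). The edge rests 1.5 mm above the board and presses with about 2 N (sliding a card under takes 3 to 6 N); the mouth rises to 10 mm height 23 mm before this point (-x). The stop's face is 22 mm behind it (+x): a card touching the stop has its tab centre 42 mm before this point. x axis: push-in direction
- tab_a (a point): grey care card with a paper face A (may be absent): stiff plate 80 (x) x 45 (y) x 4 mm, 30 g, with an upright finger tab 28 (x) x 10 (y) mm rising to 34 mm over the underside. This point is the tab's centre, 19 mm above the underside; front edge 64 mm ahead (+x), rear edge 16 mm behind; x axis to the front edge, z up. Cards are alike; any card may go into any clip
- tab_b (a point): grey care card with a paper face B (may be absent): stiff plate 80 (x) x 45 (y) x 4 mm, 30 g, with an upright finger tab 28 (x) x 10 (y) mm rising to 34 mm over the underside. This point is the tab's centre, 19 mm above the underside; front edge 64 mm ahead (+x), rear edge 16 mm behind; x axis to the front edge, z up. Cards are alike; any card may go into any clip
- tab_c (a point): grey care card with a paper face C (may be absent): stiff plate 80 (x) x 45 (y) x 4 mm, 30 g, with an upright finger tab 28 (x) x 10 (y) mm rising to 34 mm over the underside. This point is the tab's centre, 19 mm above the underside; front edge 64 mm ahead (+x), rear edge 16 mm behind; x axis to the front edge, z up. Cards are alike; any card may go into any clip
- tab_d (a point): grey care card with a paper face D (may be absent): stiff plate 80 (x) x 45 (y) x 4 mm, 30 g, with an upright finger tab 28 (x) x 10 (y) mm rising to 34 mm over the underside. This point is the tab's centre, 19 mm above the underside; front edge 64 mm ahead (+x), rear edge 16 mm behind; x axis to the front edge, z up. Cards are alike; any card may go into any clip
- wall_tap: the fixed wall tap, 239 x 59 x 111 mm (x, y, z), which hangs over the rear edge of the sink from 0.13 to 0.24 m height between airer and board, reaching forward to x = 0.48; steer round it
- tally: fixed tally counter, grey housing 50 (x) x 60 (y) x 45 mm; origin under its centre; its lever swings along its +y axis
- lever_ball (a point): centre of the 16 mm ball on the upright lever of the tally counter, 68 mm from the lever's pivot, which lies 38 mm above the worktop over the housing's centre (the rod is 6 mm thick). At rest the lever leans 0.4 rad to the counter's -y; pushed to its stop it leans 0.4 rad to +y (ball travel 53 mm)
- tally_lever (a joint): swing of the lever, rad; 0 at rest, 0.8 at the stop; a spring brings it back; 1.5 N to start and 4 N at the stop, at the ball
- wax_pot: bystander, round wax pot; leave it alone
- thread_white: bystander, reel of white cotton; leave it alone
- masking_tape: bystander, roll of masking tape; leave it alone

How it is judged:
By the outcome, as a careful person would: the job done as asked, in the order asked, and still so for the second after the job is handed in, with the robot touching nothing.
Of card_a, card_b, card_c, card_d only 3 to 4 are there at a start; the rules pass over those that are not, and their reading is None.
At some moment in a run one of card_a, card_b, card_c, card_d may be knocked a few centimetres aside while the robot is not near it.
It also fails if it takes over 210 s, if anything falls off the work surface, if the arm or the gripper's body presses on something with over 40 N, if the wrist force passes 120 N, or if a joint passes its speed limit or range.

## Working session

There is one attempt and no reset: what is moved stays moved. The work goes in short steps, Python scripts to look and compute and a tool call to move; the robot and the scene stay as the last step left them, time stands still between calls to the robot, and variables do not carry over. Pictures are saved under pics/ and viewed, and the job is handed in when it is done.

Besides the shell and the picture viewer there is one more tool, called after "Request:" by a JSON object that holds its "api" and its "payload", one argument or row to a line. send_rows: Moves the arm, as the interface text tells. Its arguments: {"type":"object","properties":{"deltas":{"type":"array","items":{"type":"object","properties":{"dp":{"type":"array","items":{"type":"number"}},"rotation":{"type":"array","items":{"type":"number"}}}}},"fingers":{"type":"number"},"grip_force":{"type":"number"}},"required":["deltas"]}

```bash
ls -la; mkdir -p pics; cat > h.py <<'E'
import numpy as np, cv2
from rig import monitor, eyes, manip, models
def shot(n,f=None):
    p=eyes.get_image(n)
    if f: cv2.imwrite('pics/'+f+'.png',p['color'][:,:,::-1])
    return p
def und(p,uv):
    K=p['mtx'];k=p['k1']
    uv=np.atleast_2d(np.array(uv,float))
    d=np.c_[(uv[:,0]-K[0,2])/K[0,0],(uv[:,1]-K[1,2])/K[1,1]]
    s=d.copy()
    for _ in range(30):
        r2=(s**2).sum(1,keepdims=True); s=d/(1+k*r2)
    return s
def atz(p,uv,z):
    s=und(p,uv);R=cv2.Rodrigues(np.array(p['rvec'],float))[0];t=np.array(p['tvec'],float).ravel()
    d=np.c_[s,np.ones(len(s))]@R; c=-R.T@t
    return c+d*((z-c[2])/d[:,2])[:,None]
def cloud(p):
    h,w=p['depth'].shape
    vv,uu=np.mgrid[:h,:w]
    s=und(p,np.c_[uu.ravel(),vv.ravel()]);z=p['depth'].ravel()
    R=cv2.Rodrigues(np.array(p['rvec'],float))[0];t=np.array(p['tvec'],float).ravel()
    P=(np.c_[s,np.ones(len(s))]*z[:,None]-t)@R
    P[z==0]=np.nan
    return P.reshape(h,w,3)
def proj(p,X):
    R=cv2.Rodrigues(np.array(p['rvec'],float))[0];t=np.array(p['tvec'],float).ravel()
    c=np.atleast_2d(X)@R.T+t; s=c[:,:2]/c[:,2:]; r2=(s**2).sum(1,keepdims=True); s=s*(1+p['k1']*r2)
    K=p['mtx']; return np.c_[s[:,0]*K[0,0]+K[0,2],s[:,1]*K[1,1]+K[1,2]]
E
python3 - <<'E'
from h import *
print(monitor.get_state())
for n in ['side','top','wrist']:
    p=shot(n,n+'0'); R=cv2.Rodrigues(np.array(p['rvec'],float))[0]; print(n,-R.T@np.array(p['tvec']).ravel(),R[2],p['mtx'][0,0],p['k1'])
E
```

```text
total 12
drwxr-xr-x  3 agent agent 4096 Dec  6 17:32 .
drwxr-xr-x 23 root  root  4096 Dec  6 17:32 ..
drwxr-xr-x  2 agent agent 4096 Dec  6 17:32 pics
{'clock': 0.0, 'qpos': array([ 1.15502851e+00,  2.76594866e-01,  1.50615788e+00, -2.85652040e-05,
        1.36072407e+00, -1.20989848e-01]), 'qd': array([-4.37989826e-04, -9.61661526e-04, -2.25983901e-05,  9.25593320e-04,
        8.90657015e-04,  1.21209941e-03]), 'effort': array([ 1.18800135e-04, -4.16754985e+01, -2.45805216e+01, -3.53225705e-04,
        1.11157107e-02, -1.24361219e-05]), 'position': array([0.16685233, 0.54972045, 0.24942991]), 'ee_rot': array([-2.36345382e-04,  1.46852907e-01,  9.89157892e-01, -9.12062930e-04]), 'contact_force': array([-0.25984548, -1.18339779,  0.76421289]), 'moment': array([-0.06649745,  0.05347097,  0.01203301]), 'width': 0.08547916898166434}
side [ 0.01705    -1.34982059  0.8634764 ] [ 0.29126294  0.82675823 -0.48128653] 488.8009975877187 0.016274424920389254
top [ 0.27617026 -0.07683441  1.53801778] [ 1.34665030e-01 -5.35010232e-04 -9.90891035e-01] 424.1676953341399 -0.013900223894112584
wrist [0.08598033 0.57460518 0.37297395] [ 0.31344142 -0.09588686 -0.94475404] 330.64723143784164 -0.08248609663138605
```

View pics/top0.png

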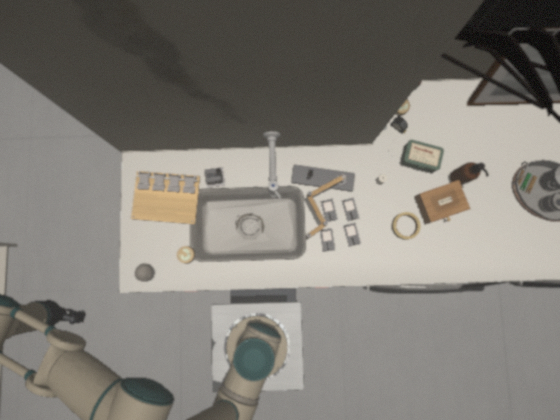

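View pics/side0.png

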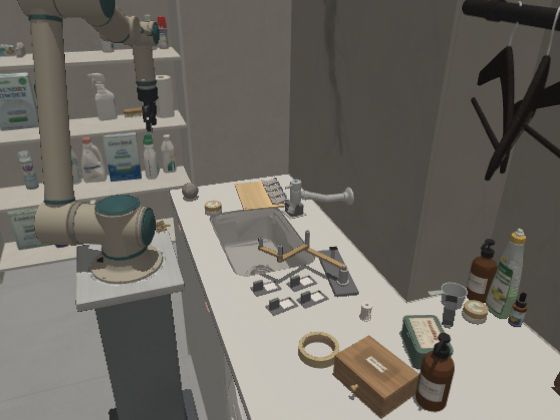

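View pics/wrist0.png

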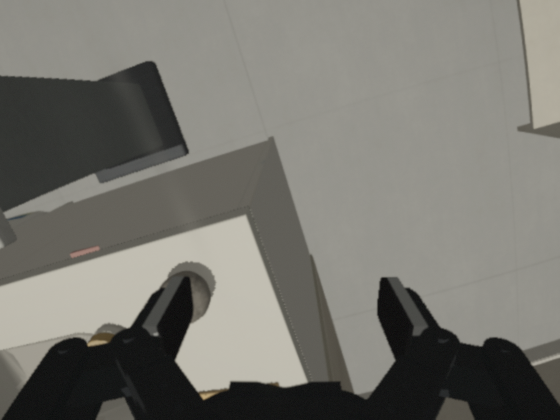

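```bash
python3 - <<'E'
from h import *
p=shot('top'); 
hz=dict(airer=.06,knob_inner=.128,knob_middle=.128,knob_outer=.128,board=.008,tab_a=.034,tab_b=.034,tally=.045,lever_ball=.1,wall_tap=.24,slot_0=.03)
for n in ['airer','knob_inner','board','tab_a','tally','lever_ball','wall_tap','wax_pot','thread_white','masking_tape']:
    try:
        r=models.find_in(n,p)
    except Exception as e: print(n,e); continue
    for d in r:
        b=np.array(d['box']); c=[(b[0]+b[2])/2,(b[1]+b[3])/2]
        print(n,round(d['score'],2),np.round(b),np.round(atz(p,c,hz.get(n,.03))[0],3))
np.save('pics/top_cloud.npy',cloud(p))
E
```

```text
airer 0.72 [289. 164. 353. 238.] [ 0.499 -0.24   0.06 ]
airer 0.23 [319. 227. 337. 252.] [ 0.362 -0.26   0.06 ]
knob_inner 0.73 [306. 176. 342. 237.] [ 0.469 -0.243  0.128]
board 0.61 [129. 175. 199. 222.] [0.531 0.326 0.008]
board 0.16 [318. 200. 342. 223.] [ 0.467 -0.277  0.008]
tab_a 0.84 [343. 222. 357. 248.] [ 0.377 -0.341  0.034]
tab_a 0.79 [339. 199. 360. 223.] [ 0.463 -0.344  0.034]
tally 0.86 [202. 167. 227. 189.] [0.596 0.137 0.045]
lever_ball 0.42 [174. 248. 195. 264.] [0.319 0.231 0.1  ]
wax_pot 0.71 [175. 250. 196. 262.] [0.322 0.244 0.03 ]
thread_white 0.49 [377. 170. 385. 182.] [ 0.587 -0.467  0.03 ]
masking_tape 0.63 [391. 212. 421. 237.] [ 0.41  -0.544  0.03 ]
masking_tape 0.39 [129. 170. 199. 223.] [0.537 0.32  0.03 ]
```

```bash
python3 - <<'E'
import cv2
a=cv2.imread('pics/top0.png'); cv2.imwrite('pics/t_air.png',cv2.resize(a[150:260,270:400],None,fx=6,fy=5.4,interpolation=cv2.INTER_CUBIC))
cv2.imwrite('pics/t_brd.png',cv2.resize(a[150:290,115:245],None,fx=5,fy=4.2,interpolation=cv2.INTER_CUBIC))
s=cv2.imread('pics/side0.png'); cv2.imwrite('pics/s_air.png',cv2.resize(s[215:330,220:380],None,fx=5,fy=5,interpolation=cv2.INTER_CUBIC))
E
```

```text
(no output)
```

View pics/t_air.png

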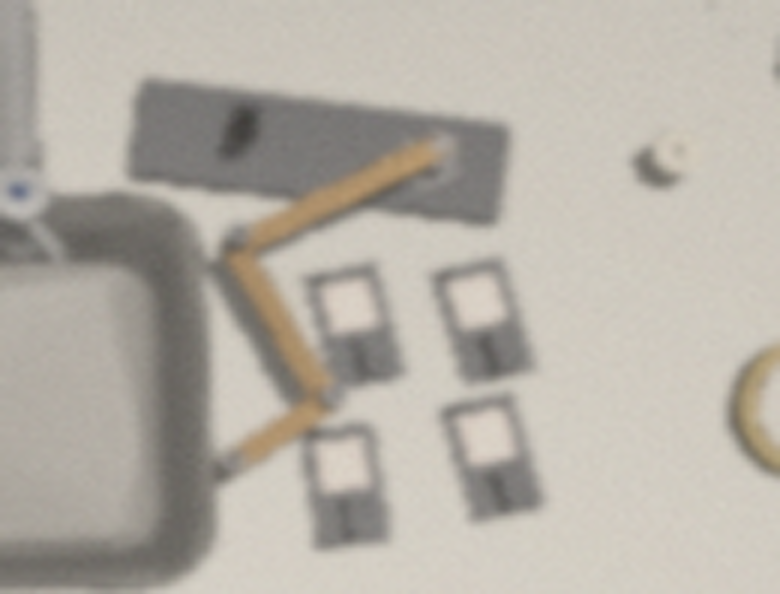

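View pics/t_brd.png

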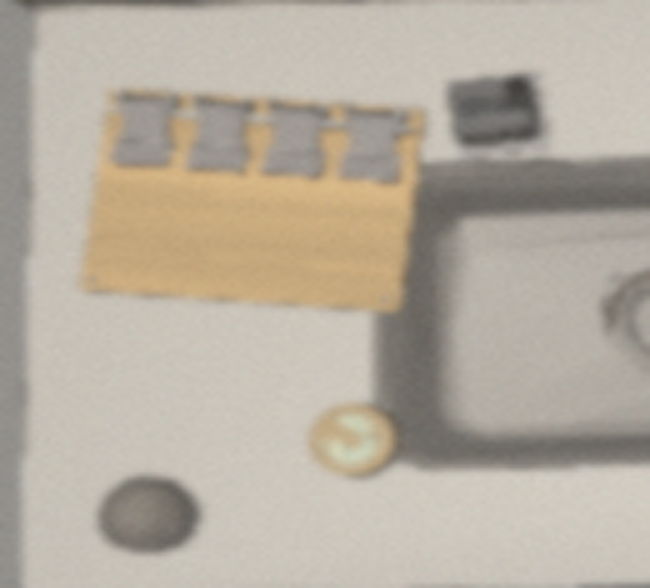

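View pics/s_air.png

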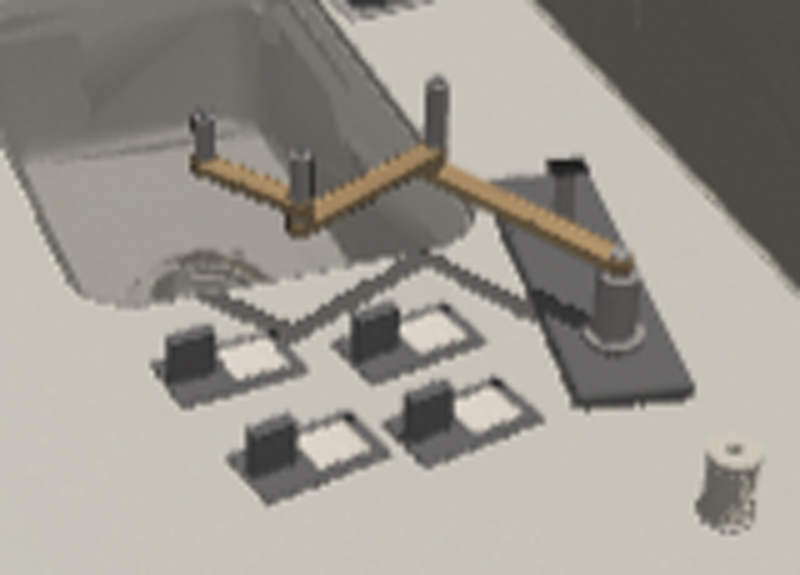

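Request:
{"api": "send_rows", "payload": {
  "deltas": [
    {"dp":[0.35,-0.33,0.25],"rotation":[0,0,0]},
    {"dp":[0.7,-0.66,0.5],"rotation":[0,0,0]},
    {"dp":[1,-1,0.8],"rotation":[0,0,0]},
    {"dp":[1,-1,0.8],"rotation":[0,0,0]}
  ]
}}

```text
clock: 1.03
position: [0.2708, 0.4467, 0.3324]
ee_rot: [-0.0, 0.146, 0.989, -0.0]
contact_force: [1.1, -0.0, -1.4]
width: 0.0855
```

Request:
{"api": "send_rows", "payload": {
  "deltas": [
    {"dp":[0.35,-0.33,0],"rotation":[0,0,0]},
    {"dp":[0.7,-0.66,0],"rotation":[0,0,0]},
    {"dp":[1,-0.9,0],"rotation":[0,0,0]},
    {"dp":[1,-0.9,0],"rotation":[0,0,0]},
    {"dp":[1,-0.9,0],"rotation":[0,0,0]}
  ]
}}

```text
clock: 1.45
position: [0.3952, 0.3356, 0.3316]
ee_rot: [0.002, 0.15, 0.989, -0.001]
contact_force: [0.2, 0.5, 0.1]
width: 0.0855
```

```bash
python3 - <<'E'
from h import *
print(monitor.get_state())
p=shot('wrist','w1')
np.save('pics/w1c.npy',cloud(p))
for n in ['board','slot_0','tally','lever_ball','wax_pot']:
    try: print(n,[(round(d['score'],2),np.round(d['box'])) for d in models.find_in(n,p)])
    except Exception as e: print(n,e)
E
```

```text
{'clock': 1.45, 'qpos': array([ 0.5728793 ,  0.15307104,  1.46927793, -0.0046778 ,  1.51757421,
       -0.69599089]), 'qd': array([ 0.07741816, -0.00800517,  0.01455657,  0.10428417,  0.02609555,
        0.07523457]), 'effort': array([-1.88465372e+00, -3.58177292e+01, -2.59989309e+01, -4.33458975e-01,
       -1.30676149e-02, -4.36953446e-01]), 'position': array([0.39520809, 0.3355891 , 0.33162252]), 'ee_rot': array([ 0.0021723 ,  0.15026878,  0.98864207, -0.00119723]), 'contact_force': array([0.17871354, 0.52496492, 0.11705905]), 'moment': array([-0.01363194, -0.00135821, -0.00504475]), 'width': 0.08547715108967836}
board [(0.9, array([217., 185., 386., 320.]))]
slot_0 [(0.73, array([217., 186., 385., 319.]))]
tally [(0.74, array([178., 297., 241., 371.]))]
lever_ball [(0.62, array([180., 335., 208., 372.]))]
wax_pot [(0.76, array([178., 112., 226., 159.]))]
```

View pics/w1.png

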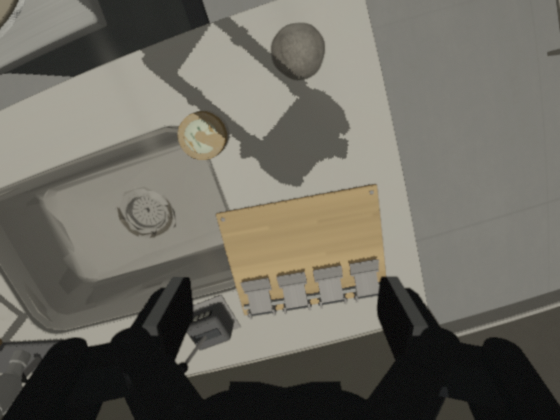

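```bash
python3 - <<'E'
from h import *
from scipy.optimize import least_squares
c=np.load('pics/w1c.npy'); im=cv2.imread('pics/w1.png')
p=shot('wrist','w1b')
hsv=cv2.cvtColor(p['color'],cv2.COLOR_RGB2HSV)
print(hsv[240,300],hsv[170,300])
m=((hsv[...,1]>70)&(hsv[...,0]<30)&(hsv[...,2]>90)).astype(np.uint8); m[:165]=0; m[:, :205]=0;m[:,395:]=0
n,l,st,_=cv2.connectedComponentsWithStats(m); k=1+np.argmax(st[1:,4]); m=(l==k); print(st[k])
# edges: front (topmost per column), left, right per row
def W(uv): return atz(p,uv,0.008)[:,:2]
fr=np.array([(u,np.where(m[:,u])[0][0]-.5) for u in range(235,365)])
le=np.array([(np.where(m[v])[0][0]-.5,v) for v in range(225,270)])
ri=np.array([(np.where(m[v])[0][-1]+.5,v) for v in range(200,255)])
F,L,Rr=W(fr),W(le),W(ri)
def res(q):
    x,y,a=q; X=np.array([np.cos(a),np.sin(a)]);Y=np.array([-X[1],X[0]]);o=np.array([x,y])
    return np.r_[(F-o)@X+.09,(L-o)@Y+.1175,(Rr-o)@Y-.1175]
s=least_squares(res,[.53,.33,0],loss='soft_l1',f_scale=.001); print(s.x,np.degrees(s.x[2]))
r=res(s.x); print([ (x.mean(),x.std()) for x in (r[:130],r[130:175],r[175:])])
# clip check
P=cloud(p); x,y,a=s.x; X=np.array([np.cos(a),np.sin(a)]);Y=np.array([-X[1],X[0]])
q=P[...,:2]-[x,y]; bx=q@X; by=q@Y; z=P[...,2]
sel=(abs(bx)<.1)&(abs(by)<.13)
pm=sel&(z>.0)&(bx<0)&(bx>-.08); print('board z',np.nanmedian(z[pm]))
cl=sel&(z>.014)
for i in range(4):
    yc=.084-.056*i; k=cl&(abs(by-yc)<.028)
    print(i,k.sum(),np.percentile(by[k],[2,50,98]),np.percentile(bx[k],[1,50,99]),np.nanmax(z[k]))
# tally
pr=[(d['score'],d['box']) for d in models.find_in('lever_ball',p)]; print(pr)
E
python3 -c "
import cv2
a=cv2.imread('pics/w1b.png');cv2.imwrite('pics/w1z.png',cv2.resize(a[170:380,170:400],None,fx=3.4,fy=2.8))"
```

```text
[ 20  94 166] [23 25 90]
[  214   191   168   120 12306]
[ 0.53935807  0.32245915 -0.11159962] -6.394187496687717
[(np.float64(-7.592307376141276e-07), np.float64(0.00044921636793045954)), (np.float64(0.0012834747913455372), np.float64(0.0006629561425519931)), (np.float64(-0.0008150077098427746), np.float64(0.0004151575617087301))]
board z 0.007906346563150502
0 786 [0.06219199 0.08378802 0.10450118] [0.02215085 0.06137653 0.08282008] 0.02855652507923034
1 814 [0.00604848 0.02874555 0.05075787] [0.0221022  0.06272575 0.08446088] 0.027777464449105657
2 781 [-0.04953576 -0.02731651 -0.00551523] [0.02197835 0.06283461 0.08327859] 0.027308859611173745
3 752 [-0.10464133 -0.08240062 -0.06097825] [0.02224361 0.06309568 0.08376988] 0.02702708859332087
[(0.7, [183.0, 341.9, 204.7, 367.3])]
```

View pics/w1z.png

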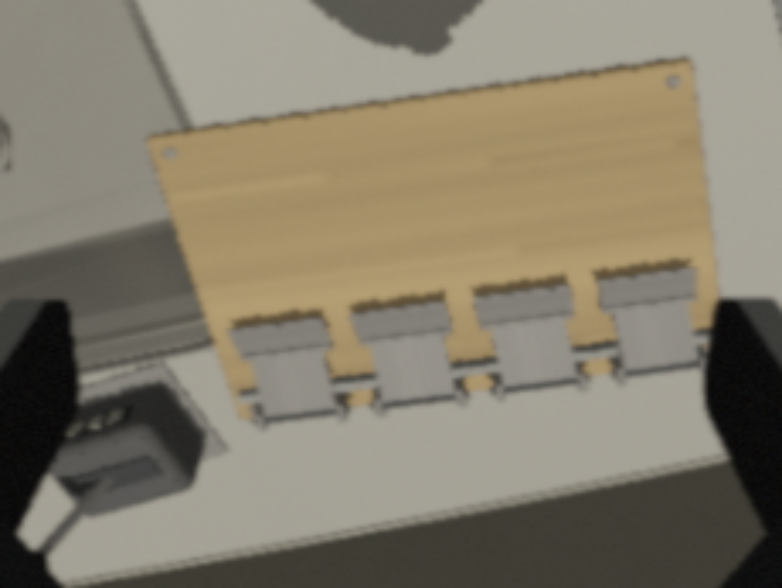

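Request:
{"api": "send_rows", "payload": {
  "deltas": [
    {"dp":[0,-0.33,0],"rotation":[0,0,0]},
    {"dp":[0,-0.66,0],"rotation":[0,0,0]},
    {"dp":[0,-1,0],"rotation":[0,0,0]}
  ]
}}

```text
clock: 2.1
position: [0.3894, 0.2199, 0.3315]
ee_rot: [-0.0, 0.145, 0.989, -0.0]
contact_force: [0.3, -0.5, 0.3]
width: 0.0855
```

Request:
{"api": "send_rows", "payload": {
  "deltas": [
    {"dp":[0,-0.33,0],"rotation":[0,0,0]},
    {"dp":[0,-0.66,0],"rotation":[0,0,0]},
    {"dp":[0,-1,0],"rotation":[0,0,0]}
  ]
}}

```text
clock: 2.35
position: [0.3894, 0.0992, 0.3319]
ee_rot: [0.0, 0.145, 0.989, 0.0]
contact_force: [-0.2, -0.9, 0.6]
width: 0.0854
```

Request:
{"api": "send_rows", "payload": {
  "deltas": [
    {"dp":[0,-0.33,0],"rotation":[0,0,0]},
    {"dp":[0,-0.66,0],"rotation":[0,0,0]},
    {"dp":[0,-1,0],"rotation":[0,0,0]}
  ]
}}

```text
clock: 2.6
position: [0.3896, -0.0209, 0.3321]
ee_rot: [0.001, 0.146, 0.989, 0.0]
contact_force: [1.0, -0.5, 0.1]
width: 0.0855
```

Request:
{"api": "send_rows", "payload": {
  "deltas": [
    {"dp":[0,-0.33,0],"rotation":[0,0,0]},
    {"dp":[0,-0.66,0],"rotation":[0,0,0]},
    {"dp":[0,-1,0],"rotation":[0,0,0]}
  ]
}}

```text
clock: 2.85
position: [0.3899, -0.1411, 0.3321]
ee_rot: [0.001, 0.146, 0.989, 0.0]
contact_force: [1.6, -0.5, -0.0]
width: 0.0856
```

Request:
{"api": "send_rows", "payload": {
  "deltas": [
    {"dp":[0,-0.33,0],"rotation":[0,0,0]},
    {"dp":[0,-0.66,0],"rotation":[0,0,0]},
    {"dp":[0,-0.9,0],"rotation":[0,0,0]},
    {"dp":[0,-0.9,0],"rotation":[0,0,0]}
  ]
}}

```text
clock: 3.18
position: [0.3908, -0.253, 0.3312]
ee_rot: [0.0, 0.149, 0.989, -0.002]
contact_force: [1.0, -0.1, 0.5]
width: 0.0851
```

```bash
python3 - <<'E'
from h import *
print(monitor.get_state())
p=shot('wrist','w2')
np.save('pics/w2c.npy',cloud(p))
import pickle; pickle.dump(p,open('pics/w2.pkl','wb'))
for n in ['airer','knob_inner','knob_outer','tab_a']:
    try: print(n,[(round(d['score'],2),np.round(d['box'])) for d in models.find_in(n,p)])
    except Exception as e: print(n,e)
E
```

```text
{'clock': 3.1833, 'qpos': array([-0.72216989,  0.0693685 ,  1.56803039, -0.00265519,  1.50225059,
       -1.99436521]), 'qd': array([ 0.06096307, -0.03743183,  0.04306671,  0.06737428,  0.05756376,
        0.05718732]), 'effort': array([ -1.25981893, -29.83080447, -25.98151803,  -0.28872097,
        -0.08813561,  -0.31531493]), 'position': array([ 0.3907895 , -0.25298442,  0.33119572]), 'ee_rot': array([ 9.84999088e-05,  1.48657607e-01,  9.88887363e-01, -1.63974273e-03]), 'contact_force': array([ 1.01630994, -0.08211061,  0.50496955]), 'moment': array([ 0.03556009,  0.02515333, -0.04575346]), 'width': 0.08508843150835355}
airer [(0.59, array([250., 139., 395., 321.]))]
knob_inner [(0.84, array([273., 141., 373., 313.]))]
knob_outer [(0.76, array([294., 141., 353., 196.])), (0.18, array([247., 140., 395., 321.]))]
tab_a [(0.81, array([214., 211., 265., 266.])), (0.75, array([263., 193., 312., 248.])), (0.67, array([245., 115., 301., 181.]))]
```

View pics/w2.png

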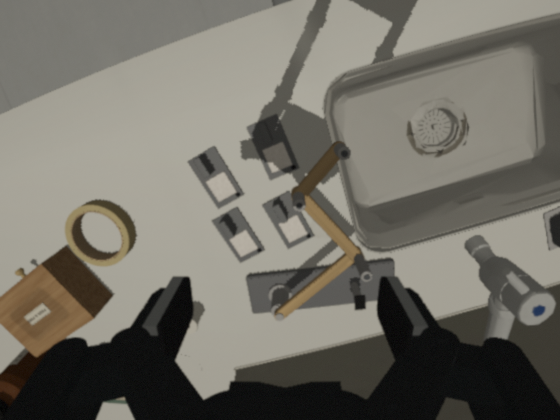

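```bash
python3 - <<'E'
from h import *
import pickle
p=pickle.load(open('pics/w2.pkl','rb')); P=cloud(p); z=P[...,2]
reg=np.zeros(z.shape,bool); reg[100:330,200:420]=1
m=(reg&(z>.112)&(z<.135)).astype(np.uint8)
n,l,st,_=cv2.connectedComponentsWithStats(m)
for i in range(1,n):
    if st[i,4]>5: 
        q=P[l==i]; print('knob',st[i],np.round(np.median(q,0),4),np.round(q.min(0),4),np.round(q.max(0),4))
for lo,hi in [(.08,.105),(.055,.078)]:
    m=(reg&(z>lo)&(z<hi)).astype(np.uint8); n,l,st,_=cv2.connectedComponentsWithStats(m)
    for i in range(1,n):
        if st[i,4]>30: q=P[l==i]; print(lo,st[i],np.round(np.median(q,0),4),np.round(q.min(0),4),np.round(q.max(0),4))
# foot
m=(reg&(z>.009)&(z<.015)).astype(np.uint8); n,l,st,_=cv2.connectedComponentsWithStats(m)
for i in range(1,n):
    if st[i,4]>200: q=P[l==i]; print('foot',st[i],cv2.minAreaRect((q[:,:2]*1000).astype(np.float32)))
m=(reg&(z>.020)&(z<.04)).astype(np.uint8); n,l,st,_=cv2.connectedComponentsWithStats(m)
for i in range(1,n):
    if st[i,4]>20: q=P[l==i]; print('tab',st[i],np.round(np.median(q,0),4),cv2.minAreaRect((q[:,:2]*1000).astype(np.float32)))
a=p['color'][:,:,::-1];cv2.imwrite('pics/w2z.png',cv2.resize(a[110:330,180:410],None,fx=3.4,fy=2.7,interpolation=cv2.INTER_CUBIC))
E
```

```text
knob [335 144  16  16 189] [ 0.3759 -0.1885  0.1277] [ 0.3704 -0.1948  0.1121] [ 0.3838 -0.1811  0.1302]
knob [292 195  14  17 184] [ 0.4145 -0.2457  0.1276] [ 0.4096 -0.2531  0.1121] [ 0.4239 -0.2392  0.1301]
knob [358 264  14  18 177] [ 0.5165 -0.1967  0.1267] [ 0.5128 -0.2028  0.1121] [ 0.5264 -0.1896  0.1296]
0.08 [ 291  141   77  126 1980] [ 0.436  -0.2176  0.0859] [ 0.3696 -0.2539  0.0801] [ 0.5234 -0.1806  0.1049]
0.055 [ 271  253   83   68 1308] [ 0.5538 -0.2668  0.0694] [ 0.5176 -0.3334  0.0551] [ 0.5915 -0.2027  0.0732]
0.055 [354 295  12  15 157] [ 0.6028 -0.2079  0.0588] [ 0.5918 -0.2178  0.0556] [ 0.6155 -0.1991  0.0612]
foot [ 296  260   99   50 2041] ((600.7046508789062, -221.94708251953125), (157.70648193359375, 70.57489013671875), 80.31033325195312)
foot [ 246  267   79   47 1532] ((584.8814086914062, -309.77435302734375), (122.57317352294922, 70.75182342529297), 80.15388488769531)
tab [257 121  16  24 204] [ 0.3431 -0.2655  0.0335] ((343.534912109375, -266.0821533203125), (28.403968811035156, 10.2338285446167), 5.73516845703125)
tab [200 156  13  23 166] [ 0.3638 -0.3546  0.0329] ((361.23223876953125, -357.3987121582031), (27.314659118652344, 10.447144508361816), 13.808780670166016)
tab [272 202  16  22 187] [ 0.4501 -0.2788  0.0335] ((451.5472412109375, -279.3064880371094), (27.96465492248535, 10.29725456237793), 12.253193855285645)
tab [218 218  18  22 206] [ 0.4512 -0.3564  0.0332] ((452.9036560058594, -357.848388671875), (28.15298080444336, 10.547188758850098), 13.213849067687988)
tab [351 285  10  10  62] [ 0.5992 -0.2074  0.0299] ((600.0484619140625, -207.0465850830078), (11.397809982299805, 5.945811748504639), 87.06036376953125)
tab [271 289  18  13 126] [ 0.5729 -0.3177  0.0303] ((576.7621459960938, -318.13800048828125), (25.831493377685547, 11.681731224060059), 66.19529724121094)
```

View pics/w2z.png

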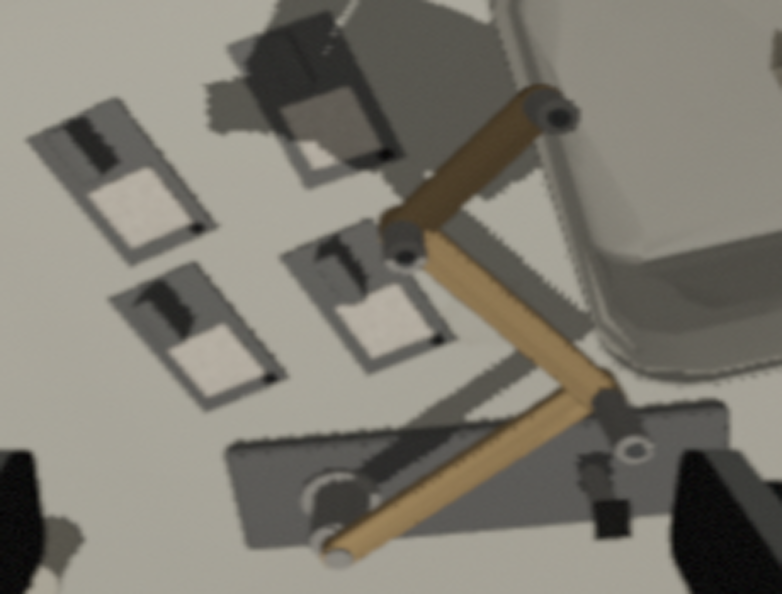

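```bash
cat >> h.py <<'E'
def yaw(q):
    w,x,y,z=q; Y=np.array([2*(x*y-w*z),1-2*(x*x+z*z)]); return np.degrees(np.arctan2(Y[1],Y[0]))
def st():
    s=monitor.get_state(); print('t',round(s['clock'],2),'pos',np.round(s['position'],4),'yaw',round(yaw(s['ee_rot']),1),'F',np.round(s['contact_force'],1),'M',np.round(s['moment'],2),'w',round(s['width'],4),'q6',round(s['qpos'][5],2)); return s
def knobs(p,zmin=.124):
    P=cloud(p); z=P[...,2]
    m=((z>zmin)&(z<.133)&(P[...,0]>.3)&(P[...,0]<.75)&(P[...,1]<-.1)&(P[...,1]>-.45)).astype(np.uint8)
    n,l,s,_=cv2.connectedComponentsWithStats(m); out=[]
    for i in range(1,n):
        if s[i,4]>15:
            q=P[l==i]; out.append((q[:,:2].min(0)+q[:,:2].max(0))/2); print('knob',np.round(out[-1],4),np.round(np.ptp(q,axis=0),4),s[i,:2])
    return np.array(out)
E
python3 - <<'E'
from h import *
import pickle
p=pickle.load(open('pics/w2.pkl','rb')); knobs(p); 
p=shot('top'); knobs(p,.115); st()
E
```

```text
knob [ 0.3772 -0.1879] [0.0132 0.0136 0.0059] [337 146]
knob [ 0.4169 -0.2462] [0.0139 0.0138 0.0056] [292 199]
knob [ 0.5197 -0.1964] [0.0135 0.0123 0.0055] [361 270]
knob [ 0.7186 -0.2743] [0.0048 0.3426 0.0174] [280 133]
t 3.48 pos [ 0.3904 -0.2465  0.3319] yaw 73.2 F [0.8 0.2 0.3] M [-0.03  0.01  0.  ] w 0.0853 q6 -1.99
```

Request:
{"api": "send_rows", "payload": {
  "deltas": [
    {"dp":[-0.04,0.2,-0.3],"rotation":[0,0,-0.25]},
    {"dp":[-0.08,0.4,-0.6],"rotation":[0,0,-0.5]},
    {"dp":[-0.11,0.49,-0.85],"rotation":[0,0,-0.75]},
    {"dp":[-0.11,0.49,-1],"rotation":[0,0,-1]},
    {"dp":[-0.11,0.49,-1],"rotation":[0,0,-1]}
  ],
  "fingers": 0.2,
  "grip_force": 20
}}

```text
clock: 3.9
position: [0.3743, -0.1855, 0.2084]
ee_rot: [-0.004, 0.386, 0.922, 0.001]
contact_force: [-0.6, 0.4, -0.9]
width: 0.0345
```

Request:
{"api": "send_rows", "payload": {
  "deltas": [
    {"dp":[0,0,-0.2],"rotation":[0,0,-0.2]},
    {"dp":[0,0,-0.2],"rotation":[0,0,-0.36]},
    {"dp":[0,0,-0.2],"rotation":[0,0,-0.36]}
  ]
}}

```text
clock: 4.15
position: [0.3776, -0.1891, 0.1883]
ee_rot: [0.0, 0.467, 0.884, -0.0]
contact_force: [0.5, 0.5, 0.3]
width: 0.0338
```

```bash
python3 - <<'E'
from h import *
st(); p=shot('wrist','w3'); knobs(p)
E
```

```text
t 4.15 pos [ 0.3776 -0.1891  0.1883] yaw 34.3 F [0.5 0.5 0.3] M [ 0.04  0.04 -0.02] w 0.0338 q6 -1.23
knob [ 0.3774 -0.188 ] [0.0137 0.0138 0.0063] [274 230]
knob [ 0.4161 -0.2454] [0.0141 0.014  0.006 ] [275 323]
```

View pics/w3.png

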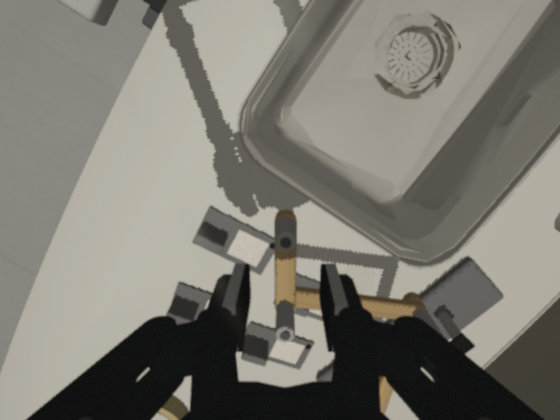

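```bash
cat >> h.py <<'E'
def arc(C,r,a0,a1,n,ncall,lead=0.,start=None,zs=0):
    """rows for calls; each relative to its call start. lead: tangential lead (m) signed by dir"""
    sg=np.sign(a1-a0); A=np.linspace(a0,a1,n*ncall+1)
    f=lambda a:np.array(C)+r*np.array([np.cos(np.radians(a)),np.sin(np.radians(a))])+lead*sg*np.array([-np.sin(np.radians(a)),np.cos(np.radians(a))])
    cur=np.array(start if start is not None else f(a0)); ca=a0
    for c in range(ncall):
        print('call',c)
        print([{"dp":[round((f(a)-cur)[0]/.12,2),round((f(a)-cur)[1]/.12,2),0],"rotation":[0,0,round(np.radians(a-ca)/.5,2)]} for a in A[c*n+1:(c+1)*n+1]])
        cur=f(A[(c+1)*n]); ca=A[(c+1)*n]; print(cur)
E
python3 -c "
from h import *
arc([.4165,-.2458],.07,124.6,25.7,4,5,lead=.003,start=[.3776,-.1891])"
```

```text
call 0
[{'dp': [np.float64(0.06), np.float64(0.05), 0], 'rotation': [0, 0, np.float64(-0.17)]}, {'dp': [np.float64(0.1), np.float64(0.07), 0], 'rotation': [0, 0, np.float64(-0.35)]}, {'dp': [np.float64(0.15), np.float64(0.08), 0], 'rotation': [0, 0, np.float64(-0.52)]}, {'dp': [np.float64(0.2), np.float64(0.1), 0], 'rotation': [0, 0, np.float64(-0.69)]}]
[ 0.40149538 -0.17736126]
call 1
[{'dp': [np.float64(0.05), np.float64(0.01), 0], 'rotation': [0, 0, np.float64(-0.17)]}, {'dp': [np.float64(0.1), np.float64(0.01), 0], 'rotation': [0, 0, np.float64(-0.35)]}, {'dp': [np.float64(0.15), np.float64(0.01), 0], 'rotation': [0, 0, np.float64(-0.52)]}, {'dp': [np.float64(0.2), np.float64(0.01), 0], 'rotation': [0, 0, np.float64(-0.69)]}]
[ 0.42554098 -0.17632151]
call 2
[{'dp': [np.float64(0.05), np.float64(-0.01), 0], 'rotation': [0, 0, np.float64(-0.17)]}, {'dp': [np.float64(0.1), np.float64(-0.02), 0], 'rotation': [0, 0, np.float64(-0.35)]}, {'dp': [np.float64(0.15), np.float64(-0.04), 0], 'rotation': [0, 0, np.float64(-0.52)]}, {'dp': [np.float64(0.19), np.float64(-0.06), 0], 'rotation': [0, 0, np.float64(-0.69)]}]
[ 0.44851973 -0.18348037]
call 3
[{'dp': [np.float64(0.04), np.float64(-0.02), 0], 'rotation': [0, 0, np.float64(-0.17)]}, {'dp': [np.float64(0.09), np.float64(-0.05), 0], 'rotation': [0, 0, np.float64(-0.35)]}, {'dp': [np.float64(0.12), np.float64(-0.09), 0], 'rotation': [0, 0, np.float64(-0.52)]}, {'dp': [np.float64(0.16), np.float64(-0.12), 0], 'rotation': [0, 0, np.float64(-0.69)]}]
[ 0.46772009 -0.19799307]
call 4
[{'dp': [np.float64(0.03), np.float64(-0.04), 0], 'rotation': [0, 0, np.float64(-0.17)]}, {'dp': [np.float64(0.06), np.float64(-0.08), 0], 'rotation': [0, 0, np.float64(-0.35)]}, {'dp': [np.float64(0.09), np.float64(-0.12), 0], 'rotation': [0, 0, np.float64(-0.52)]}, {'dp': [np.float64(0.11), np.float64(-0.17), 0], 'rotation': [0, 0, np.float64(-0.69)]}]
[ 0.48087637 -0.2181471 ]
```

Request:
{"api": "send_rows", "payload": {
  "deltas": [
    {"dp":[0,0,-0.3],"rotation":[0,0,0]},
    {"dp":[0,0,-0.56],"rotation":[0,0,0]},
    {"dp":[0,0,-0.56],"rotation":[0,0,0]}
  ]
}}

```text
clock: 4.45
position: [0.375, -0.1877, 0.1179]
ee_rot: [-0.003, 0.467, 0.884, 0.001]
contact_force: [-0.9, 0.2, -0.7]
width: 0.0344
```

Request:
{"api": "send_rows", "payload": {
  "deltas": [
    {"dp":[0,0,0],"rotation":[0,0,0]},
    {"dp":[0,0,0],"rotation":[0,0,0]},
    {"dp":[0,0,0],"rotation":[0,0,0]}
  ],
  "fingers": 0.5
}}

```text
clock: 4.7
position: [0.3787, -0.1905, 0.1226]
ee_rot: [0.002, 0.468, 0.884, -0.0]
contact_force: [0.3, 0.5, 0.1]
width: 0.0213
```

Request:
{"api": "send_rows", "payload": {
  "deltas": [
    {"dp":[0.06,0.05,0],"rotation":[0,0,-0.17]},
    {"dp":[0.1,0.07,0],"rotation":[0,0,-0.35]},
    {"dp":[0.15,0.08,0],"rotation":[0,0,-0.52]},
    {"dp":[0.2,0.1,0],"rotation":[0,0,-0.69]}
  ]
}}

```text
clock: 5.03
position: [0.4023, -0.1781, 0.1224]
ee_rot: [0.002, 0.614, 0.789, 0.0]
contact_force: [-0.5, -0.7, -0.4]
width: 0.0217
```

Request:
{"api": "send_rows", "payload": {
  "deltas": [
    {"dp":[0.05,0.01,0],"rotation":[0,0,-0.17]},
    {"dp":[0.1,0.01,0],"rotation":[0,0,-0.35]},
    {"dp":[0.15,0.01,0],"rotation":[0,0,-0.52]},
    {"dp":[0.2,0.01,0],"rotation":[0,0,-0.69]}
  ]
}}

```text
clock: 5.37
position: [0.4263, -0.1768, 0.1224]
ee_rot: [0.002, 0.741, 0.672, 0.0]
contact_force: [-1.0, 0.4, 0.7]
width: 0.0212
```

Request:
{"api": "send_rows", "payload": {
  "deltas": [
    {"dp":[0.05,-0.01,0],"rotation":[0,0,-0.17]},
    {"dp":[0.1,-0.02,0],"rotation":[0,0,-0.35]},
    {"dp":[0.15,-0.04,0],"rotation":[0,0,-0.52]},
    {"dp":[0.19,-0.06,0],"rotation":[0,0,-0.69]}
  ]
}}

```text
clock: 5.7
position: [0.4492, -0.184, 0.1224]
ee_rot: [0.002, 0.845, 0.535, 0.001]
contact_force: [-0.7, -0.1, 0.0]
width: 0.0212
```

Request:
{"api": "send_rows", "payload": {
  "deltas": [
    {"dp":[0.04,-0.02,0],"rotation":[0,0,-0.17]},
    {"dp":[0.09,-0.05,0],"rotation":[0,0,-0.35]},
    {"dp":[0.12,-0.09,0],"rotation":[0,0,-0.52]},
    {"dp":[0.16,-0.12,0],"rotation":[0,0,-0.69]}
  ]
}}

```text
clock: 6.03
position: [0.4681, -0.1985, 0.1224]
ee_rot: [0.001, 0.924, 0.382, 0.001]
contact_force: [-0.7, 0.3, 0.7]
width: 0.0215
```

```bash
python3 - <<'E'
from h import *
st(); p=shot('wrist','w4'); knobs(p)
E
```

```text
t 6.03 pos [ 0.4681 -0.1985  0.1224] yaw -45.1 F [-0.7  0.3  0.7] M [ 0.03  0.11 -0.01] w 0.0215 q6 0.25
knob [ 0.5204 -0.1962] [0.0137 0.0135 0.0063] [357 205]
knob [ 0.4627 -0.1894] [0.0205 0.0263 0.009 ] [225 280]
knob [ 0.4792 -0.2058] [0.0227 0.0166 0.0089] [309 281]
```

View pics/w4.png

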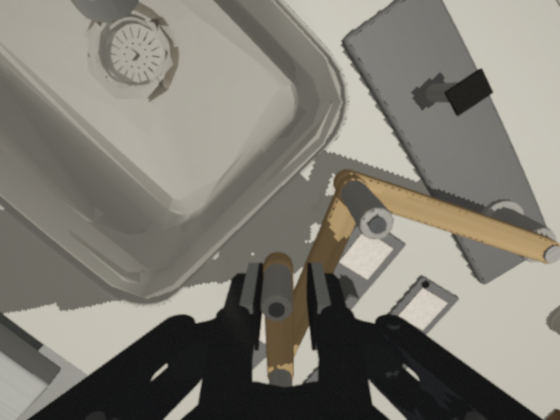

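Request:
{"api": "send_rows", "payload": {
  "deltas": [
    {"dp":[0.03,-0.04,0],"rotation":[0,0,-0.17]},
    {"dp":[0.06,-0.08,0],"rotation":[0,0,-0.35]},
    {"dp":[0.09,-0.12,0],"rotation":[0,0,-0.52]},
    {"dp":[0.11,-0.17,0],"rotation":[0,0,-0.69]},
    {"dp":[0.12,-0.2,0],"rotation":[0,0,-0.69]},
    {"dp":[0.13,-0.22,0],"rotation":[0,0,-0.69]},
    {"dp":[0.13,-0.22,0],"rotation":[0,0,-0.69]}
  ]
}}

```text
clock: 6.67
position: [0.4829, -0.2243, 0.1212]
ee_rot: [0.0, 0.975, 0.22, 0.0]
contact_force: [-0.6, 1.4, 0.7]
width: 0.0216
```

```bash
python3 - <<'E'
from h import *
st(); p=shot('wrist','w5'); knobs(p); knobs(shot('top'),.11)
E
```

```text
t 6.67 pos [ 0.4829 -0.2243  0.1212] yaw -64.6 F [-0.6  1.4  0.7] M [0.2  0.12 0.01] w 0.0216 q6 0.56
knob [ 0.5203 -0.1965] [0.0141 0.0137 0.0064] [243 187]
knob [ 0.4891 -0.2363] [0.023  0.0144 0.009 ] [309 281]
knob [ 0.4788 -0.2133] [0.022  0.0277 0.009 ] [225 282]
knob [ 0.7189 -0.2563] [0.0051 0.3066 0.0227] [280 133]
knob [ 0.7193 -0.431 ] [0.0043 0.0334 0.0191] [370 133]
```

View pics/w5.png

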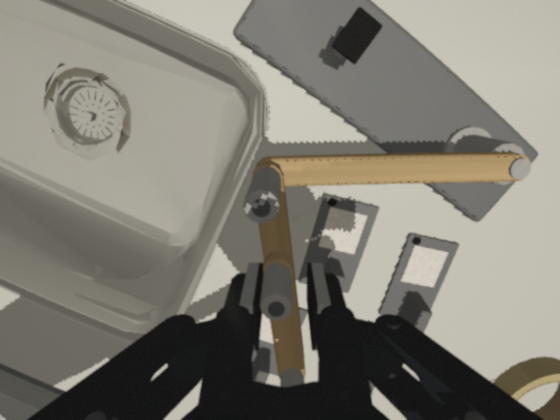

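Request:
{"api": "send_rows", "payload": {
  "deltas": [
    {"dp":[-0.02,0.03,0.1],"rotation":[0,0,0]},
    {"dp":[-0.02,0.03,0.3],"rotation":[0,0,0]},
    {"dp":[-0.02,0.03,0.56],"rotation":[0,0,0]},
    {"dp":[-0.3,-0.1,0.56],"rotation":[0,0,0]},
    {"dp":[-0.55,-0.18,0.56],"rotation":[0,0,0]},
    {"dp":[-0.55,-0.18,0.56],"rotation":[0,0,0]}
  ],
  "fingers": 0.2
}}

```text
clock: 7.27
position: [0.4123, -0.2463, 0.1882]
ee_rot: [0.0, 0.976, 0.219, -0.002]
contact_force: [0.5, 0.9, -1.1]
width: 0.0344
```

```bash
python3 - <<'E'
from h import *
st(); p=shot('wrist','w6'); k=knobs(p)
E
```

```text
t 7.27 pos [ 0.4123 -0.2463  0.1882] yaw -64.7 F [ 0.5  0.9 -1.1] M [-0.02  0.01 -0.01] w 0.0344 q6 0.45
knob [ 0.5202 -0.1964] [0.014  0.0141 0.0071] [274  13]
knob [ 0.4821 -0.2202] [0.0132 0.0138 0.0051] [284 105]
knob [ 0.4229 -0.257 ] [0.0138 0.0136 0.006 ] [297 223]
```

View pics/w6.png

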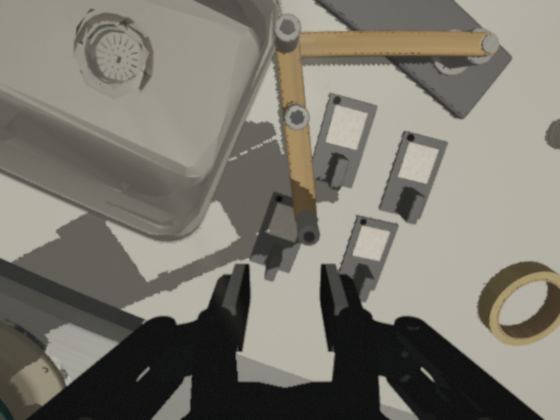

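```bash
python3 - <<'E'
from h import *
s=st(); p=shot('wrist'); k=knobs(p); print(atz(p,[[490,44]],.073), np.linalg.norm(atz(p,[[490,44]],.073)[0,:2]-[.5202,-.1964]))
arc([.5202,-.1964],.115,211.9,299,5,5,lead=.0035,start=[.4229,-.257])
E
```

```text
t 7.32 pos [ 0.4147 -0.2461  0.1881] yaw -64.8 F [ 1.3 -0.5 -0.8] M [-0.04 -0.01  0.  ] w 0.0344 q6 0.45
knob [ 0.5205 -0.1967] [0.0138 0.0135 0.0065] [272  19]
knob [ 0.4823 -0.2202] [0.0139 0.0138 0.0066] [282 108]
knob [ 0.4227 -0.257 ] [0.0142 0.0136 0.0062] [296 227]
[[ 0.58584262 -0.32067043  0.073     ]] 0.14054214053655545
call 0
[{'dp': [np.float64(0.05), np.float64(-0.07), 0], 'rotation': [0, 0, np.float64(0.12)]}, {'dp': [np.float64(0.08), np.float64(-0.12), 0], 'rotation': [0, 0, np.float64(0.24)]}, {'dp': [np.float64(0.12), np.float64(-0.16), 0], 'rotation': [0, 0, np.float64(0.36)]}, {'dp': [np.float64(0.16), np.float64(-0.2), 0], 'rotation': [0, 0, np.float64(0.49)]}, {'dp': [np.float64(0.21), np.float64(-0.24), 0], 'rotation': [0, 0, np.float64(0.61)]}]
[ 0.44789339 -0.28589304]
call 1
[{'dp': [np.float64(0.05), np.float64(-0.04), 0], 'rotation': [0, 0, np.float64(0.12)]}, {'dp': [np.float64(0.09), np.float64(-0.07), 0], 'rotation': [0, 0, np.float64(0.24)]}, {'dp': [np.float64(0.15), np.float64(-0.1), 0], 'rotation': [0, 0, np.float64(0.36)]}, {'dp': [np.float64(0.2)
[... 888 characters left out ...]
on': [0, 0, np.float64(0.36)]}, {'dp': [np.float64(0.23), np.float64(0.01), 0], 'rotation': [0, 0, np.float64(0.49)]}, {'dp': [np.float64(0.29), np.float64(0.02), 0], 'rotation': [0, 0, np.float64(0.61)]}]
[ 0.5467134  -0.30835664]
call 4
[{'dp': [np.float64(0.06), np.float64(0.02), 0], 'rotation': [0, 0, np.float64(0.12)]}, {'dp': [np.float64(0.11), np.float64(0.03), 0], 'rotation': [0, 0, np.float64(0.24)]}, {'dp': [np.float64(0.17), np.float64(0.06), 0], 'rotation': [0, 0, np.float64(0.36)]}, {'dp': [np.float64(0.22), np.float64(0.08), 0], 'rotation': [0, 0, np.float64(0.49)]}, {'dp': [np.float64(0.27), np.float64(0.11), 0], 'rotation': [0, 0, np.float64(0.61)]}]
[ 0.57901428 -0.29528443]
```

Request:
{"api": "send_rows", "payload": {
  "deltas": [
    {"dp":[0.07,-0.09,0],"rotation":[0,0,0.23]},
    {"dp":[0.07,-0.09,0],"rotation":[0,0,0.23]},
    {"dp":[0.07,-0.09,-0.25],"rotation":[0,0,0.23]},
    {"dp":[0.07,-0.09,-0.56],"rotation":[0,0,0.23]},
    {"dp":[0.07,-0.09,-0.56],"rotation":[0,0,0.23]}
  ]
}}

```text
clock: 7.78
position: [0.422, -0.2532, 0.1152]
ee_rot: [-0.005, 0.962, 0.274, -0.003]
contact_force: [-1.7, 1.5, -0.3]
width: 0.0345
```

Request:
{"api": "send_rows", "payload": {
  "deltas": [
    {"dp":[0,0,0],"rotation":[0,0,0]},
    {"dp":[0,0,0],"rotation":[0,0,0]},
    {"dp":[0,0,0],"rotation":[0,0,0]}
  ],
  "fingers": 0.5
}}

```text
clock: 8.03
position: [0.4265, -0.2573, 0.1222]
ee_rot: [0.002, 0.962, 0.275, 0.001]
contact_force: [-1.1, -0.2, -0.0]
width: 0.0211
```

```bash
python3 - <<'E'
from h import *
st()
E
```

```text
t 8.03 pos [ 0.4265 -0.2573  0.1222] yaw -58.1 F [-1.1 -0.2 -0. ] M [-0.    0.06  0.01] w 0.0211 q6 0.33
```

Request:
{"api": "send_rows", "payload": {
  "deltas": [
    {"dp":[0.03,-0.07,0],"rotation":[0,0,0.12]},
    {"dp":[0.06,-0.12,0],"rotation":[0,0,0.24]},
    {"dp":[0.1,-0.16,0],"rotation":[0,0,0.36]},
    {"dp":[0.14,-0.2,0],"rotation":[0,0,0.49]},
    {"dp":[0.18,-0.24,0],"rotation":[0,0,0.61]}
  ]
}}

```text
clock: 8.45
position: [0.4474, -0.2858, 0.1223]
ee_rot: [0.001, 0.908, 0.419, 0.001]
contact_force: [-0.3, 1.0, 0.1]
width: 0.0217
```

Request:
{"api": "send_rows", "payload": {
  "deltas": [
    {"dp":[0.05,-0.04,0],"rotation":[0,0,0.12]},
    {"dp":[0.09,-0.07,0],"rotation":[0,0,0.24]},
    {"dp":[0.15,-0.1,0],"rotation":[0,0,0.36]},
    {"dp":[0.2,-0.12,0],"rotation":[0,0,0.49]},
    {"dp":[0.25,-0.15,0],"rotation":[0,0,0.61]}
  ]
}}

```text
clock: 8.87
position: [0.4773, -0.3036, 0.1223]
ee_rot: [0.001, 0.834, 0.552, 0.0]
contact_force: [-1.1, 0.7, 1.0]
width: 0.0214
```

Request:
{"api": "send_rows", "payload": {
  "deltas": [
    {"dp":[0.05,-0.02,0],"rotation":[0,0,0.12]},
    {"dp":[0.11,-0.04,0],"rotation":[0,0,0.24]},
    {"dp":[0.17,-0.05,0],"rotation":[0,0,0.36]},
    {"dp":[0.23,-0.06,0],"rotation":[0,0,0.49]},
    {"dp":[0.28,-0.06,0],"rotation":[0,0,0.61]}
  ]
}}

```text
clock: 9.28
position: [0.5112, -0.3113, 0.1224]
ee_rot: [0.001, 0.74, 0.672, 0.0]
contact_force: [-0.8, -0.1, -0.7]
width: 0.0217
```

```bash
python3 - <<'E'
from h import *
st(); p=shot('wrist','w7'); knobs(p)
E
```

```text
t 9.28 pos [ 0.5112 -0.3113  0.1224] yaw -5.5 F [-0.8 -0.1 -0.7] M [-0.03  0.21 -0.06] w 0.0217 q6 -0.57
knob [ 0.5204 -0.1997] [0.0136 0.0078 0.0064] [258   0]
knob [ 0.5152 -0.2411] [0.0136 0.0138 0.0063] [258 121]
knob [ 0.501  -0.3095] [0.0264 0.0232 0.009 ] [225 280]
knob [ 0.5285 -0.312 ] [0.0153 0.0231 0.009 ] [309 280]
```

View pics/w7.png

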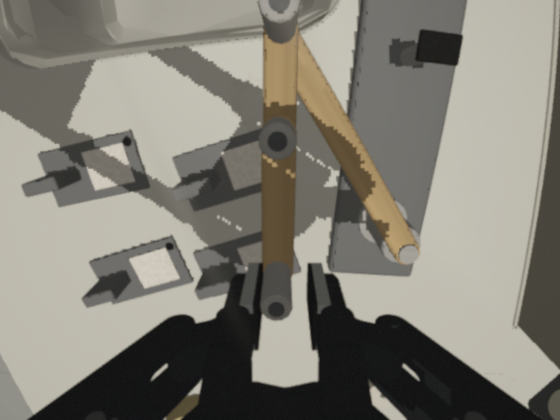

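Request:
{"api": "send_rows", "payload": {
  "deltas": [
    {"dp":[0.06,0,0],"rotation":[0,0,0.12]},
    {"dp":[0.12,0,0],"rotation":[0,0,0.24]},
    {"dp":[0.17,0,0],"rotation":[0,0,0.36]},
    {"dp":[0.23,0.01,0],"rotation":[0,0,0.49]},
    {"dp":[0.29,0.02,0],"rotation":[0,0,0.61]}
  ]
}}

```text
clock: 9.75
position: [0.5455, -0.3086, 0.1223]
ee_rot: [0.001, 0.63, 0.777, -0.0]
contact_force: [-1.4, 0.3, 0.5]
width: 0.021
```

Request:
{"api": "send_rows", "payload": {
  "deltas": [
    {"dp":[0.06,0.02,0],"rotation":[0,0,0.12]},
    {"dp":[0.11,0.03,0],"rotation":[0,0,0.24]},
    {"dp":[0.17,0.06,0],"rotation":[0,0,0.36]},
    {"dp":[0.22,0.08,0],"rotation":[0,0,0.49]},
    {"dp":[0.27,0.11,0],"rotation":[0,0,0.61]},
    {"dp":[0.27,0.11,0],"rotation":[0,0,0.61]}
  ]
}}

```text
clock: 10.25
position: [0.5765, -0.2962, 0.1221]
ee_rot: [-0.0, 0.504, 0.863, -0.002]
contact_force: [-4.5, -3.1, 1.9]
width: 0.0214
```

```bash
python3 - <<'E'
from h import *
st(); p=shot('wrist','w8'); knobs(p)
E
```

```text
t 10.25 pos [ 0.5765 -0.2962  0.1221] yaw 29.4 F [-4.5 -3.1  1.9] M [-0.37  0.73  0.02] w 0.0214 q6 -1.09
knob [ 0.5228 -0.1972] [0.0133 0.011  0.0068] [271   0]
knob [ 0.5423 -0.2359] [0.0136 0.0137 0.0062] [265 123]
knob [ 0.566  -0.3008] [0.0277 0.0198 0.009 ] [225 280]
knob [ 0.5875 -0.2891] [0.0145 0.0228 0.009 ] [309 281]
knob [ 0.7198 -0.2765] [0.0045 0.0297 0.009 ] [520 363]
```

View pics/w8.png

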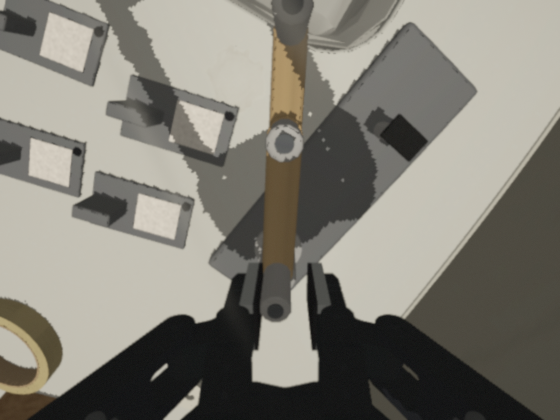

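Request:
{"api": "send_rows", "payload": {
  "deltas": [
    {"dp":[-0.03,-0.02,0],"rotation":[0,0,0]},
    {"dp":[-0.03,-0.02,0.3],"rotation":[0,0,0]},
    {"dp":[-0.03,-0.02,0.56],"rotation":[0,0,0]},
    {"dp":[-0.2,0.3,0.56],"rotation":[0,0,0]},
    {"dp":[-0.4,0.6,0.56],"rotation":[0,0,0]},
    {"dp":[-0.46,0.82,0.56],"rotation":[0,0,0]},
    {"dp":[-0.46,0.82,0.56],"rotation":[0,0,0]}
  ],
  "fingers": 0.2
}}

```text
clock: 10.88
position: [0.5192, -0.1912, 0.1892]
ee_rot: [-0.001, 0.505, 0.863, 0.002]
contact_force: [0.0, -1.2, -0.5]
width: 0.0346
```

```bash
python3 - <<'E'
from h import *
st(); p=shot('wrist','w9'); k=knobs(p); st(); p=shot('top','t9'); knobs(p,.11)
E
python3 -c "
import cv2
a=cv2.imread('pics/t9.png');cv2.imwrite('pics/t9z.png',cv2.resize(a[150:260,270:400],None,fx=6,fy=5.4,interpolation=cv2.INTER_CUBIC))"
```

```text
t 10.88 pos [ 0.5192 -0.1912  0.1892] yaw 29.3 F [ 0.  -1.2 -0.5] M [-0.02 -0.01  0.03] w 0.0346 q6 -0.99
knob [ 0.5225 -0.1955] [0.0138 0.0142 0.0064] [275 239]
knob [ 0.5418 -0.2354] [0.0133 0.014  0.006 ] [272 300]
knob [ 0.7201 -0.1764] [0.0051 0.0735 0.009 ] [494 306]
knob [ 0.572  -0.2946] [0.0109 0.0065 0.0044] [270 379]
t 10.93 pos [ 0.5212 -0.1941  0.1894] yaw 29.4 F [0.3 0.3 0. ] M [-0.02  0.02 -0.05] w 0.0343 q6 -0.99
knob [ 0.7187 -0.3748] [0.0044 0.1163 0.0225] [342 133]
knob [ 0.7187 -0.2073] [0.0059 0.2083 0.0226] [280 134]
```

View pics/w9.png

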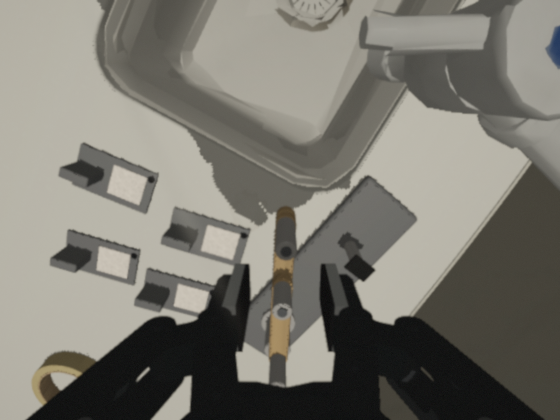

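View pics/t9z.png

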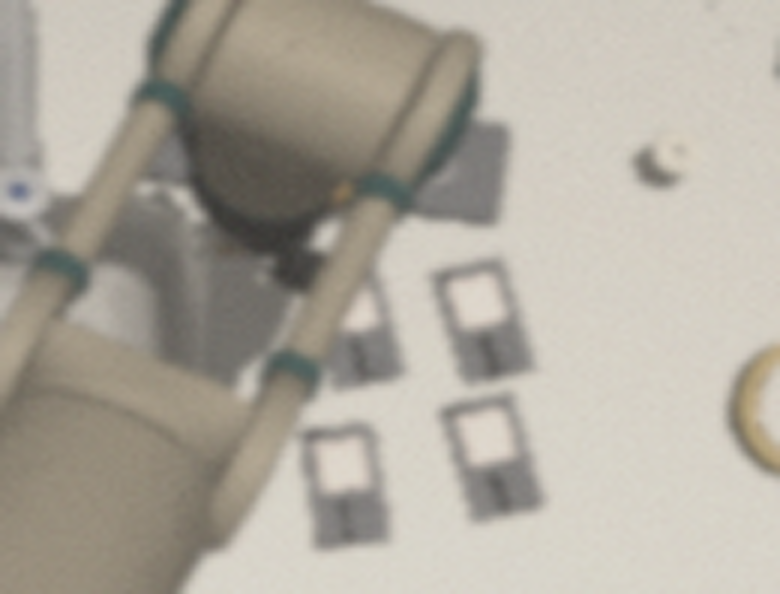

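```bash
python3 - <<'E'
from h import *
arc([.5858,-.3207],.14,116.8,80,5,4,lead=.0035,start=[.522,-.1945])
E
```

```text
call 0
[{'dp': [np.float64(0.07), np.float64(0.02), 0], 'rotation': [0, 0, np.float64(-0.06)]}, {'dp': [np.float64(0.1), np.float64(0.03), 0], 'rotation': [0, 0, np.float64(-0.13)]}, {'dp': [np.float64(0.14), np.float64(0.05), 0], 'rotation': [0, 0, np.float64(-0.19)]}, {'dp': [np.float64(0.17), np.float64(0.06), 0], 'rotation': [0, 0, np.float64(-0.26)]}, {'dp': [np.float64(0.21), np.float64(0.07), 0], 'rotation': [0, 0, np.float64(-0.32)]}]
[ 0.54680438 -0.18619501]
call 1
[{'dp': [np.float64(0.04), np.float64(0.01), 0], 'rotation': [0, 0, np.float64(-0.06)]}, {'dp': [np.float64(0.07), np.float64(0.02), 0], 'rotation': [0, 0, np.float64(-0.13)]}, {'dp': [np.float64(0.11), np.float64(0.03), 0], 'rotation': [0, 0, np.float64(-0.19)]}, {'dp': [np.float64(0.15), np.float64(0.03), 0], 'rotation': [0, 0, np.float64(-0.26)]}, {'dp': [np.float64(0.18), np.float64(0.04), 0], 'rotation': [0, 0, np.float64(-0.32)]}]
[ 0.56881083 -0.18169058]
call 2
[{'dp': [np.float64(0.04), np.float64(0.0), 0], 'rotation': [0, 0, np.float64(-0.06)]}, {'dp': [np.float64(0.07), np.float64(0.01), 0], 'rotation': [0, 0, np.float64(-0.13)]}, {'dp': [np.float64(0.11), np.float64(0.01), 0], 'rotation': [0, 0, np.float64(-0.19)]}, {'dp': [np.float64(0.15), np.float64(0.01), 0], 'rotation': [0, 0, np.float64(-0.26)]}, {'dp': [np.float64(0.19), np.float64(0.01), 0], 'rotation': [0, 0, np.float64(-0.32)]}]
[ 0.59125436 -0.18076251]
call 3
[{'dp': [np.float64(0.04), np.float64(-0.0), 0], 'rotation': [0, 0, np.float64(-0.06)]}, {'dp': [np.float64(0.07), np.float64(-0.01), 0], 'rotation': [0, 0, np.float64(-0.13)]}, {'dp': [np.float64(0.11), np.float64(-0.01), 0], 'rotation': [0, 0, np.float64(-0.19)]}, {'dp': [np.float64(0.15), np.float64(-0.02), 0], 'rotation': [0, 0, np.float64(-0.26)]}, {'dp': [np.float64(0.19), np.float64(-0.02), 0], 'rotation': [0, 0, np.float64(-0.32)]}]
[ 0.61355757 -0.18343468]
```

Request:
{"api": "send_rows", "payload": {
  "deltas": [
    {"dp":[0,-0.01,-0.25],"rotation":[0,0,0]},
    {"dp":[0,-0.01,-0.5],"rotation":[0,0,0]},
    {"dp":[0,-0.01,-0.5],"rotation":[0,0,0]}
  ]
}}

```text
clock: 11.23
position: [0.5199, -0.1975, 0.1235]
ee_rot: [-0.004, 0.506, 0.862, -0.0]
contact_force: [-0.5, 0.7, -0.4]
width: 0.0343
```

Request:
{"api": "send_rows", "payload": {
  "deltas": [
    {"dp":[0,0,-0.07],"rotation":[0,0,0]},
    {"dp":[0,0,-0.07],"rotation":[0,0,0]},
    {"dp":[0,0,-0.07],"rotation":[0,0,0]}
  ],
  "fingers": 0.5
}}

```text
clock: 11.48
position: [0.5233, -0.1987, 0.1202]
ee_rot: [0.001, 0.506, 0.863, 0.0]
contact_force: [0.3, -0.2, 0.0]
width: 0.0214
```

Request:
{"api": "send_rows", "payload": {
  "deltas": [
    {"dp":[0.06,0.03,0],"rotation":[0,0,-0.06]},
    {"dp":[0.09,0.06,0],"rotation":[0,0,-0.13]},
    {"dp":[0.13,0.08,0],"rotation":[0,0,-0.19]},
    {"dp":[0.16,0.09,0],"rotation":[0,0,-0.26]},
    {"dp":[0.2,0.1,0],"rotation":[0,0,-0.32]}
  ]
}}

```text
clock: 11.9
position: [0.546, -0.1863, 0.1206]
ee_rot: [0.0, 0.573, 0.819, -0.001]
contact_force: [-1.6, -0.4, 0.1]
width: 0.0211
```

Request:
{"api": "send_rows", "payload": {
  "deltas": [
    {"dp":[0.04,0.01,0],"rotation":[0,0,-0.06]},
    {"dp":[0.07,0.02,0],"rotation":[0,0,-0.13]},
    {"dp":[0.11,0.03,0],"rotation":[0,0,-0.19]},
    {"dp":[0.15,0.03,0],"rotation":[0,0,-0.26]},
    {"dp":[0.18,0.04,0],"rotation":[0,0,-0.32]}
  ]
}}

```text
clock: 12.32
position: [0.5679, -0.1816, 0.1206]
ee_rot: [0.0, 0.637, 0.771, -0.0]
contact_force: [-2.1, -0.9, -1.1]
width: 0.0214
```

Request:
{"api": "send_rows", "payload": {
  "deltas": [
    {"dp":[0.04,0,0],"rotation":[0,0,-0.06]},
    {"dp":[0.07,0.01,0],"rotation":[0,0,-0.13]},
    {"dp":[0.11,0.01,0],"rotation":[0,0,-0.19]},
    {"dp":[0.15,0.01,0],"rotation":[0,0,-0.26]},
    {"dp":[0.19,0.01,0],"rotation":[0,0,-0.32]}
  ]
}}

```text
clock: 12.73
position: [0.5904, -0.1801, 0.1206]
ee_rot: [0.0, 0.697, 0.717, -0.0]
contact_force: [-2.6, -0.4, -0.7]
width: 0.0215
```

Request:
{"api": "send_rows", "payload": {
  "deltas": [
    {"dp":[0.04,0,0],"rotation":[0,0,-0.06]},
    {"dp":[0.07,-0.01,0],"rotation":[0,0,-0.13]},
    {"dp":[0.1,-0.01,0],"rotation":[0,0,-0.19]},
    {"dp":[0.12,-0.02,0],"rotation":[0,0,-0.26]},
    {"dp":[0.14,-0.02,0],"rotation":[0,0,-0.32]},
    {"dp":[0.15,-0.02,0],"rotation":[0,0,-0.32]}
  ]
}}

```text
clock: 13.23
position: [0.6087, -0.1825, 0.1205]
ee_rot: [0.0, 0.751, 0.66, -0.0]
contact_force: [-2.7, 0.1, -0.2]
width: 0.0213
```

```bash
python3 - <<'E'
from h import *
st(); p=shot('wrist','w10'); knobs(p);st()
E
```

```text
t 13.23 pos [ 0.6087 -0.1825  0.1205] yaw -7.4 F [-2.7  0.1 -0.2] M [ 0.02  0.39 -0.03] w 0.0213 q6 -0.27
knob [ 0.7201 -0.1848] [0.0035 0.1461 0.009 ] [513 106]
knob [ 0.5985 -0.18  ] [0.026  0.023  0.0089] [224 283]
knob [ 0.6259 -0.1832] [0.0159 0.0221 0.009 ] [309 283]
knob [ 0.5989 -0.2228] [0.0118 0.0074 0.0051] [263 374]
t 13.28 pos [ 0.6089 -0.1825  0.1205] yaw -7.4 F [-2.4 -0.4  1.5] M [ 0.03  0.39 -0.03] w 0.0217 q6 -0.27
```

View pics/w10.png

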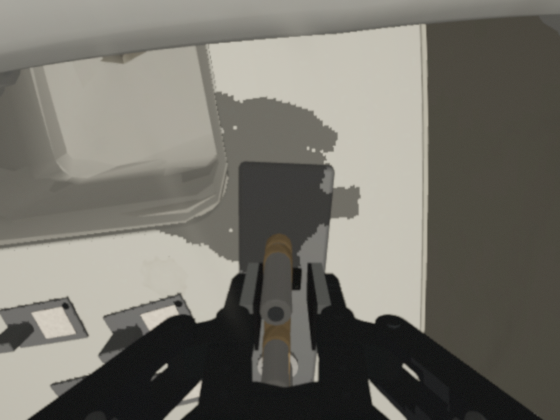

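Request:
{"api": "send_rows", "payload": {
  "deltas": [
    {"dp":[0.01,0,0],"rotation":[0,0,0]},
    {"dp":[0.02,0,0],"rotation":[0,0,0]},
    {"dp":[0.02,0,0],"rotation":[0,0,0]}
  ]
}}

```text
clock: 13.53
position: [0.6114, -0.1823, 0.1199]
ee_rot: [0.001, 0.751, 0.66, 0.0]
contact_force: [-2.6, 0.2, 1.6]
width: 0.0212
```

Request:
{"api": "send_rows", "payload": {
  "deltas": [
    {"dp":[0.01,0,0],"rotation":[0,0,0]},
    {"dp":[0.02,0,0],"rotation":[0,0,0]},
    {"dp":[0.02,0,0],"rotation":[0,0,0]}
  ]
}}

```text
clock: 13.78
position: [0.6125, -0.182, 0.1193]
ee_rot: [-0.001, 0.751, 0.66, -0.001]
contact_force: [-4.1, 0.9, 4.7]
width: 0.0213
```

Request:
{"api": "send_rows", "payload": {
  "deltas": [
    {"dp":[0.01,0,0.02],"rotation":[0,0,0]},
    {"dp":[0.02,0,0.02],"rotation":[0,0,0]},
    {"dp":[0.02,0,0.02],"rotation":[0,0,0]}
  ]
}}

```text
clock: 14.03
position: [0.6131, -0.1814, 0.1204]
ee_rot: [-0.003, 0.751, 0.66, -0.002]
contact_force: [-7.2, 0.9, 1.5]
width: 0.0215
```

```bash
python3 - <<'E'
from h import *
st(); p=shot('wrist','w11');st(); p=shot('side','s11')
cv2.imwrite('pics/s11z.png',cv2.resize(p['color'][150:300,220:400,::-1],None,fx=4.4,fy=4))
E
```

```text
t 14.03 pos [ 0.6131 -0.1814  0.1204] yaw -7.4 F [-7.2  0.9  1.5] M [ 0.06  1.23 -0.03] w 0.0215 q6 -0.27
t 14.08 pos [ 0.613  -0.1814  0.1204] yaw -7.4 F [-6.7  0.7 -0.3] M [0.07 1.2  0.  ] w 0.022 q6 -0.27
```

View pics/s11z.png

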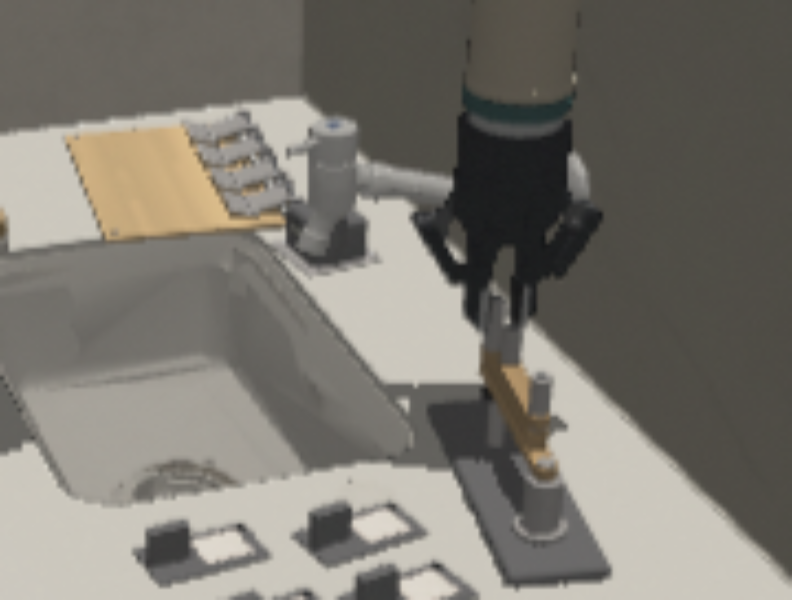

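View pics/w11.png

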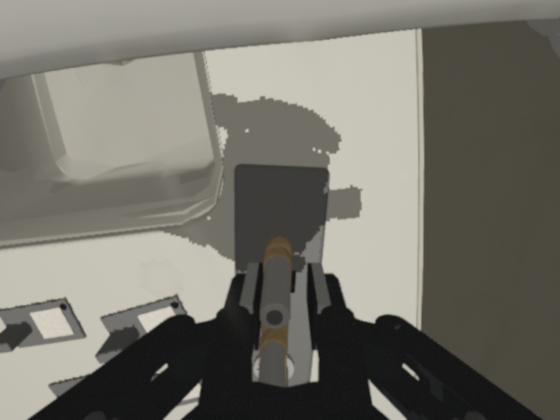

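Request:
{"api": "send_rows", "payload": {
  "deltas": [
    {"dp":[-0.04,0,0],"rotation":[0,0,0]},
    {"dp":[-0.04,0,0.2],"rotation":[0,0,0]},
    {"dp":[-0.04,0,0.5],"rotation":[0,0,0]},
    {"dp":[-0.04,0,0.8],"rotation":[0,0,0]},
    {"dp":[-0.04,0,0.8],"rotation":[0,0,0]}
  ],
  "fingers": 0.1
}}

```text
clock: 14.55
position: [0.6164, -0.184, 0.2262]
ee_rot: [0.008, 0.751, 0.66, 0.004]
contact_force: [0.4, 0.1, 0.7]
width: 0.0385
```

Request:
{"api": "send_rows", "payload": {
  "deltas": [
    {"dp":[-0.25,-0.15,0.25],"rotation":[0,0,-0.24]},
    {"dp":[-0.5,-0.3,0.5],"rotation":[0,0,-0.48]},
    {"dp":[-0.75,-0.45,0.75],"rotation":[0,0,-0.72]},
    {"dp":[-0.9,-0.6,0.9],"rotation":[0,0,-0.96]},
    {"dp":[-0.9,-0.6,0.9],"rotation":[0,0,-1]}
  ]
}}

```text
clock: 14.97
position: [0.5023, -0.2587, 0.332]
ee_rot: [0.007, 0.893, 0.45, 0.002]
contact_force: [0.8, -0.2, 0.6]
width: 0.0386
```

Request:
{"api": "send_rows", "payload": {
  "deltas": [
    {"dp":[-0.1,-0.1,0],"rotation":[0,0,-0.24]},
    {"dp":[-0.2,-0.2,0],"rotation":[0,0,-0.48]},
    {"dp":[-0.3,-0.3,0],"rotation":[0,0,-0.72]},
    {"dp":[-0.4,-0.4,0],"rotation":[0,0,-0.96]},
    {"dp":[-0.4,-0.4,0],"rotation":[0,0,-1]}
  ]
}}

```text
clock: 15.38
position: [0.4545, -0.3043, 0.3256]
ee_rot: [0.001, 0.976, 0.217, 0.0]
contact_force: [0.1, 0.0, 0.4]
width: 0.0385
```

Request:
{"api": "send_rows", "payload": {
  "deltas": [
    {"dp":[-0.1,0,0],"rotation":[0,0,-0.24]},
    {"dp":[-0.2,0,0],"rotation":[0,0,-0.48]},
    {"dp":[-0.2,0,0],"rotation":[0,0,-0.5]},
    {"dp":[-0.2,0,0],"rotation":[0,0,-0.5]},
    {"dp":[-0.2,0,0],"rotation":[0,0,-0.5]}
  ]
}}

```text
clock: 15.8
position: [0.4323, -0.302, 0.3257]
ee_rot: [0.0, 0.995, 0.098, 0.001]
contact_force: [0.8, 0.8, 0.2]
width: 0.0385
```

```bash
cat >> h.py <<'E'
def tabs(p,xr=(.2,.56),yr=(-.5,-.15),zr=(.026,.037),zb=0.034):
    P=cloud(p); z=P[...,2]
    m=((z>zr[0])&(z<zr[1])&(P[...,0]>xr[0])&(P[...,0]<xr[1])&(P[...,1]>yr[0])&(P[...,1]<yr[1])).astype(np.uint8)
    n,l,s,_=cv2.connectedComponentsWithStats(m); out=[]
    for i in range(1,n):
        if s[i,4]>30:
            q=P[l==i]; r=cv2.minAreaRect((q[:,:2]*1000).astype(np.float32)); (c,(w,h),a)=r
            if h>w: a-=90; w,h=h,w
            out.append((c[0]/1000,c[1]/1000,a)); print('tab',np.round(c,1),'wh',round(w,1),round(h,1),'ang',round(a,1),'px',s[i,:4],s[i,4],'z',round(np.median(q[:,2]),4))
    return out
E
python3 - <<'E'
from h import *
st(); p=shot('wrist','w12'); knobs(p); tabs(p); print([(round(d['score'],2),np.round(d['box'])) for d in models.find_in('tab_a',p)])
E
```

```text
t 15.8 pos [ 0.4323 -0.302   0.3257] yaw -78.8 F [0.8 0.8 0.2] M [-0.05  0.03  0.  ] w 0.0385 q6 0.63
knob [ 0.5883 -0.2962] [0.0137 0.0135 0.007 ] [306   9]
tab [ 451.5 -278.7] wh 28.3 9.0 ang 10.3 px [266 137   8  24] 184 z 0.0338
tab [ 452.7 -357.2] wh 27.9 9.4 ang 13.2 px [327 149   8  23] 183 z 0.0337
tab [ 343.3 -265.5] wh 28.6 10.1 ang 5.8 px [242 215   9  21] 158 z 0.0337
tab [ 360.6 -357.5] wh 28.1 9.5 ang 11.9 px [311 216   8  21] 163 z 0.0337
[(0.97, array([251.,  97., 289., 162.])), (0.93, array([314., 110., 347., 173.])), (0.92, array([230., 172., 269., 237.])), (0.92, array([300., 177., 331., 241.]))]
```

View pics/w12.png

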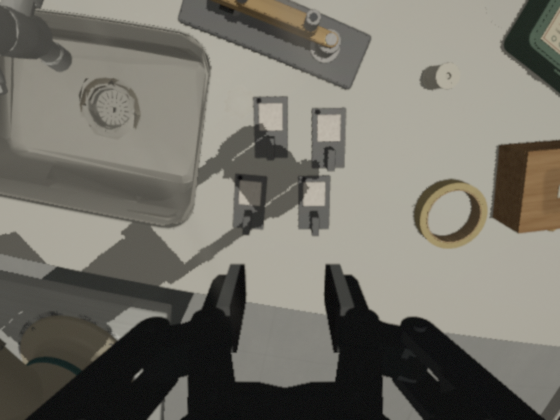

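Request:
{"api": "send_rows", "payload": {
  "deltas": [
    {"dp":[-0.25,0.1,-0.3],"rotation":[0,0,-0.1]},
    {"dp":[-0.5,0.2,-0.6],"rotation":[0,0,-0.19]},
    {"dp":[-0.74,0.3,-1],"rotation":[0,0,-0.19]},
    {"dp":[-0.74,0.3,-1],"rotation":[0,0,-0.19]}
  ]
}}

```text
clock: 16.23
position: [0.3401, -0.2639, 0.2032]
ee_rot: [-0.001, 0.999, 0.049, -0.001]
contact_force: [-0.6, 0.4, -0.1]
width: 0.0382
```

Request:
{"api": "send_rows", "payload": {
  "deltas": [
    {"dp":[0,0,-0.3],"rotation":[0,0,0]},
    {"dp":[0,0,-0.6],"rotation":[0,0,0]},
    {"dp":[0,0,-0.9],"rotation":[0,0,0]},
    {"dp":[0,0,-1],"rotation":[0,0,0]},
    {"dp":[0,0,-1],"rotation":[0,0,0]},
    {"dp":[0,0,-1],"rotation":[0,0,0]}
  ]
}}

```text
clock: 16.73
position: [0.3427, -0.2662, 0.0853]
ee_rot: [-0.0, 0.999, 0.049, -0.0]
contact_force: [0.7, 0.1, 1.0]
width: 0.039
```

```bash
python3 - <<'E'
from h import *
st(); p=shot('wrist','w13'); tabs(p); s=st()
E
```

```text
t 16.73 pos [ 0.3427 -0.2662  0.0853] yaw -84.4 F [0.7 0.1 1. ] M [-0.07  0.    0.03] w 0.039 q6 0.65
tab [ 451.2 -279.2] wh 28.0 10.5 ang 10.6 px [320  21  25  62] 1299 z 0.0336
tab [ 452.6 -357.4] wh 28.2 11.5 ang 11.4 px [468  41  27  58] 1388 z 0.0332
tab [ 360.8 -357.7] wh 28.4 10.9 ang 10.8 px [431 209  22  48] 922 z 0.0334
tab [ 344.1 -265.8] wh 28.1 10.0 ang 5.8 px [276 222  18  47] 794 z 0.0337
t 16.78 pos [ 0.3433 -0.2669  0.0863] yaw -84.4 F [0.2 0.2 0.5] M [ 0.04 -0.04 -0.04] w 0.0387 q6 0.65
```

View pics/w13.png

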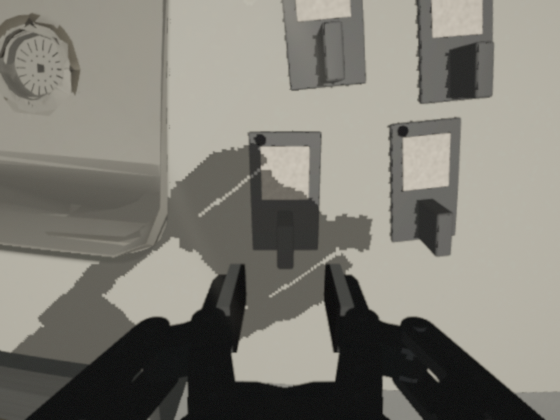

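Request:
{"api": "send_rows", "payload": {
  "deltas": [
    {"dp":[0,0.01,-0.15],"rotation":[0,0,0]},
    {"dp":[0,0.01,-0.3],"rotation":[0,0,0]},
    {"dp":[0,0.01,-0.4],"rotation":[0,0,0]},
    {"dp":[0,0.01,-0.46],"rotation":[0,0,0]},
    {"dp":[0,0.01,-0.49],"rotation":[0,0,0]},
    {"dp":[0,0.01,-0.49],"rotation":[0,0,0]}
  ]
}}

```text
clock: 17.28
position: [0.3428, -0.2655, 0.0273]
ee_rot: [0.001, 0.999, 0.049, 0.0]
contact_force: [0.8, -0.9, 0.2]
width: 0.0386
```

Request:
{"api": "send_rows", "payload": {
  "deltas": [
    {"dp":[0,0,0],"rotation":[0,0,0]},
    {"dp":[0,0,0],"rotation":[0,0,0]},
    {"dp":[0,0,0],"rotation":[0,0,0]},
    {"dp":[0,0,0],"rotation":[0,0,0]},
    {"dp":[0,0,0],"rotation":[0,0,0]}
  ],
  "fingers": 1,
  "grip_force": 40
}}

```text
clock: 17.7
position: [0.3429, -0.2656, 0.0278]
ee_rot: [0.001, 0.999, 0.048, 0.001]
contact_force: [-0.3, 0.5, 5.4]
width: 0.0093
```

Request:
{"api": "send_rows", "payload": {
  "deltas": [
    {"dp":[0,0,0.1],"rotation":[0,0,0]},
    {"dp":[0,0,0.3],"rotation":[0,0,0]},
    {"dp":[0,0,0.6],"rotation":[0,0,0]},
    {"dp":[0,0,0.6],"rotation":[0,0,0]}
  ]
}}

```text
clock: 18.03
position: [0.3449, -0.2677, 0.1037]
ee_rot: [0.004, 0.999, 0.048, 0.003]
contact_force: [1.6, -1.8, -0.1]
width: 0.0092
```

```bash
python3 - <<'E'
from h import *
st(); p=shot('wrist','w14')
E
```

```text
t 18.03 pos [ 0.3449 -0.2677  0.1037] yaw -84.4 F [ 1.6 -1.8 -0.1] M [-0.06 -0.03  0.02] w 0.0092 q6 0.65
```

View pics/w14.png

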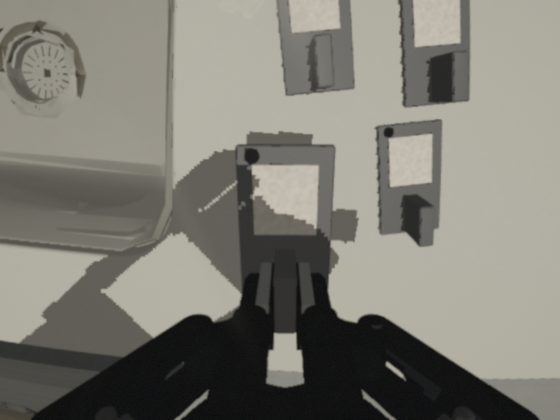

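Request:
{"api": "send_rows", "payload": {
  "deltas": [
    {"dp":[-0.05,0.25,0.1],"rotation":[0,0,-0.05]},
    {"dp":[-0.1,0.6,0.2],"rotation":[0,0,-0.1]},
    {"dp":[-0.1,1,0.2],"rotation":[0,0,-0.1]}
  ]
}}

```text
clock: 18.33
position: [0.3299, -0.1533, 0.1233]
ee_rot: [0.0, 1.0, 0.021, 0.0]
contact_force: [1.1, 0.5, 0.0]
width: 0.0092
```

Request:
{"api": "send_rows", "payload": {
  "deltas": [
    {"dp":[0,0.33,0],"rotation":[0,0,0]},
    {"dp":[0,0.66,0],"rotation":[0,0,0]},
    {"dp":[0,1,0],"rotation":[0,0,0]}
  ]
}}

```text
clock: 18.58
position: [0.3291, -0.0319, 0.1222]
ee_rot: [-0.0, 1.0, 0.023, -0.0]
contact_force: [1.0, 1.1, -0.3]
width: 0.0093
```

Request:
{"api": "send_rows", "payload": {
  "deltas": [
    {"dp":[0,0.33,0],"rotation":[0,0,0]},
    {"dp":[0,0.66,0],"rotation":[0,0,0]},
    {"dp":[0,1,0],"rotation":[0,0,0]}
  ]
}}

```text
clock: 18.83
position: [0.3291, 0.0881, 0.1222]
ee_rot: [0.0, 1.0, 0.023, -0.0]
contact_force: [1.2, -0.3, 0.1]
width: 0.0093
```

Request:
{"api": "send_rows", "payload": {
  "deltas": [
    {"dp":[0.1,0.33,0],"rotation":[0,0,-0.1]},
    {"dp":[0.2,0.66,0],"rotation":[0,0,-0.2]},
    {"dp":[0.3,1,0],"rotation":[0,0,-0.32]}
  ]
}}

```text
clock: 19.08
position: [0.3651, 0.2076, 0.122]
ee_rot: [0.0, 0.998, -0.057, -0.0]
contact_force: [2.1, -0.7, -0.4]
width: 0.0091
```

Request:
{"api": "send_rows", "payload": {
  "deltas": [
    {"dp":[0.15,0.33,0],"rotation":[0,0,0]},
    {"dp":[0.3,0.66,0],"rotation":[0,0,0]},
    {"dp":[0.5,1,0],"rotation":[0,0,0]},
    {"dp":[0.5,1,0],"rotation":[0,0,0]}
  ]
}}

```text
clock: 19.42
position: [0.4295, 0.3314, 0.1219]
ee_rot: [-0.002, 0.998, -0.055, 0.002]
contact_force: [0.8, -0.8, 0.1]
width: 0.0094
```

```bash
cat >> h.py <<'E'
BO=np.array([.5394,.3225]);BA=-.1116
BX=np.array([np.cos(BA),np.sin(BA)]);BY=np.array([-BX[1],BX[0]])
def b2w(bx,by): return BO+bx*BX+by*BY
def w2b(x,y): d=np.array([x,y])-BO; return np.array([d@BX,d@BY])
def goto(x,y,z,yw):
    s=st(); d=(np.array([x,y,z])-s['position'])/.12; a=yw-yaw(s['ee_rot']); a=(a+90)%180-90; print('dp',np.round(d,3),'rot',round(np.radians(a)/.5,3))
E
python3 - <<'E'
from h import *
x,y=b2w(-.085,.0845); print(x,y); goto(x,y,.09,-96.4)
E
```

```text
0.4643394070128548 0.41594066235006116
t 19.42 pos [0.4295 0.3314 0.1219] yaw -96.3 F [ 0.8 -0.8  0.1] M [ 0.   -0.03  0.02] w 0.0094 q6 2.21
dp [ 0.29   0.705 -0.266] rot -0.002
```

Request:
{"api": "send_rows", "payload": {
  "deltas": [
    {"dp":[0.1,0.3,-0.1],"rotation":[0,0,0]},
    {"dp":[0.2,0.6,-0.2],"rotation":[0,0,0]},
    {"dp":[0.29,0.71,-0.27],"rotation":[0,0,0]},
    {"dp":[0.29,0.71,-0.27],"rotation":[0,0,0]},
    {"dp":[0.29,0.71,-0.27],"rotation":[0,0,0]},
    {"dp":[0.29,0.71,-0.27],"rotation":[0,0,0]}
  ]
}}

```text
clock: 19.92
position: [0.4597, 0.4093, 0.0895]
ee_rot: [0.001, 0.998, -0.057, -0.001]
contact_force: [-0.1, -0.5, -0.1]
width: 0.0088
```

```bash
python3 - <<'E'
from h import *
p=shot('wrist','w15'); x,y=b2w(-.085,.0845); goto(x,y,.0365,-96.4)
E
```

```text
t 19.97 pos [0.4599 0.4093 0.0901] yaw -96.5 F [ 0.9 -0.5 -0.9] M [-0.01 -0.04  0.  ] w 0.0094 q6 2.3
dp [ 0.037  0.055 -0.447] rot 0.004
```

View pics/w15.png

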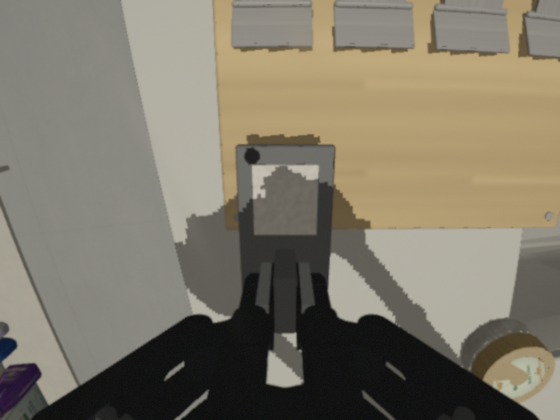

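Request:
{"api": "send_rows", "payload": {
  "deltas": [
    {"dp":[0.04,0.055,-0.15],"rotation":[0,0,0]},
    {"dp":[0.04,0.055,-0.3],"rotation":[0,0,0]},
    {"dp":[0.04,0.055,-0.38],"rotation":[0,0,0]},
    {"dp":[0.04,0.055,-0.42],"rotation":[0,0,0]},
    {"dp":[0.04,0.055,-0.44],"rotation":[0,0,0]},
    {"dp":[0.04,0.055,-0.44],"rotation":[0,0,0]}
  ]
}}

```text
clock: 20.47
position: [0.4655, 0.4168, 0.0377]
ee_rot: [0.0, 0.998, -0.057, -0.0]
contact_force: [0.3, -0.7, -0.3]
width: 0.0091
```

```bash
python3 - <<'E'
from h import *
p=shot('wrist','w16'); s=st(); print(w2b(*s['position'][:2]))
P=cloud(p); d=P[...,:2]-BO; bx=d@BX; by=d@BY; z=P[...,2]
k=(z>.012)&(z<.05)&(bx>.01)&(bx<.06)&(abs(by)<.13)
for i in range(4):
    kk=k&(abs(by-(.084-.056*i))<.028)
    if kk.sum(): print(i,kk.sum(),np.percentile(by[kk],[1,99]),np.percentile(bx[kk],[1,99]))
# card plate
k=(z>.009)&(z<.02)&(bx<.01)&(bx>-.06)&(by>.03); print('card',np.percentile(by[k],[2,98]),np.percentile(bx[k],[1,99]),np.median(z[k]))
E
```

```text
t 20.52 pos [0.4658 0.4172 0.0382] yaw -96.5 F [ 0.2 -0.3 -0.4] M [-0.03 -0.01  0.  ] w 0.0091 q6 2.3
[-0.08365392  0.08591508]
0 4605 [0.06283397 0.10567803] [0.02241208 0.03881555]
1 4597 [0.00710353 0.05009166] [0.02250966 0.04025481]
2 2555 [-0.03204233 -0.00542653] [0.02272078 0.0440036 ]
card [0.05087588 0.1074205 ] [-0.0595399   0.00540961] 0.013761449947278811
```

View pics/w16.png

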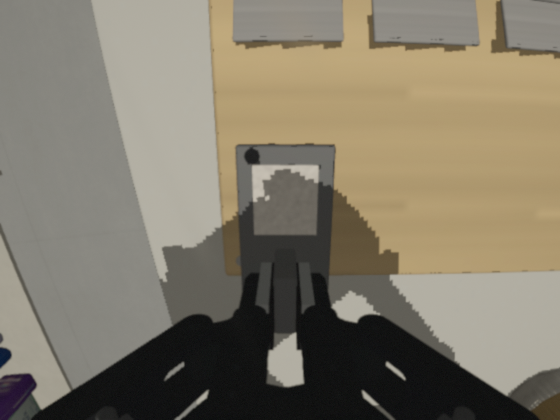

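Request:
{"api": "send_rows", "payload": {
  "deltas": [
    {"dp":[0,-0.012,-0.01],"rotation":[0,0,0]},
    {"dp":[0.08,-0.02,-0.01],"rotation":[0,0,0]},
    {"dp":[0.16,-0.03,-0.01],"rotation":[0,0,0]},
    {"dp":[0.24,-0.04,-0.01],"rotation":[0,0,0]},
    {"dp":[0.32,-0.05,-0.01],"rotation":[0,0,0]},
    {"dp":[0.4,-0.057,-0.01],"rotation":[0,0,0]}
  ]
}}

```text
clock: 21.02
position: [0.5153, 0.4103, 0.0365]
ee_rot: [-0.0, 0.998, -0.057, 0.0]
contact_force: [0.1, 0.1, -0.0]
width: 0.0092
```

Request:
{"api": "send_rows", "payload": {
  "deltas": [
    {"dp":[0.06,-0.007,0],"rotation":[0,0,0]},
    {"dp":[0.12,-0.013,0],"rotation":[0,0,0]},
    {"dp":[0.18,-0.02,0],"rotation":[0,0,0]},
    {"dp":[0.22,-0.025,0],"rotation":[0,0,0]},
    {"dp":[0.24,-0.027,0],"rotation":[0,0,0]},
    {"dp":[0.24,-0.027,0],"rotation":[0,0,0]}
  ]
}}

```text
clock: 21.52
position: [0.5433, 0.4071, 0.036]
ee_rot: [0.0, 0.998, -0.057, 0.0]
contact_force: [0.8, -0.2, -2.3]
width: 0.0093
```

```bash
python3 - <<'E'
from h import *
p=shot('wrist','w17'); s=st(); print(w2b(*s['position'][:2]))
E
```

```text
t 21.57 pos [0.543  0.4071 0.0361] yaw -96.5 F [ 0.4 -0.2 -3.2] M [-0.01  0.04 -0.08] w 0.0093 q6 2.23
[-0.00583661  0.08450754]
```

View pics/w17.png

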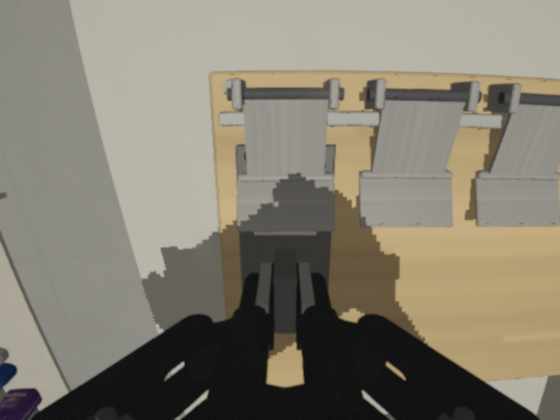

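Request:
{"api": "send_rows", "payload": {
  "deltas": [
    {"dp":[0.02,-0.002,0],"rotation":[0,0,0]},
    {"dp":[0.04,-0.004,0],"rotation":[0,0,0]},
    {"dp":[0.05,-0.006,0],"rotation":[0,0,0]},
    {"dp":[0.06,-0.007,0],"rotation":[0,0,0]},
    {"dp":[0.06,-0.007,0],"rotation":[0,0,0]}
  ]
}}

```text
clock: 21.98
position: [0.5498, 0.4064, 0.0362]
ee_rot: [0.0, 0.998, -0.057, 0.0]
contact_force: [-0.2, -0.4, -3.0]
width: 0.0091
```

Request:
{"api": "send_rows", "payload": {
  "deltas": [
    {"dp":[0.01,-0.001,0],"rotation":[0,0,0]},
    {"dp":[0.015,-0.002,0],"rotation":[0,0,0]},
    {"dp":[0.015,-0.002,0],"rotation":[0,0,0]}
  ]
}}

```text
clock: 22.23
position: [0.5516, 0.4062, 0.0363]
ee_rot: [0.0, 0.998, -0.057, 0.0]
contact_force: [0.6, 0.7, -3.0]
width: 0.0087
```

```bash
python3 - <<'E'
from h import *
p=shot('wrist','w18'); s=st(); print(w2b(*s['position'][:2]))
E
```

```text
t 22.28 pos [0.5515 0.4062 0.0364] yaw -96.5 F [ 1.  -0.5 -1.9] M [ 0.05  0.11 -0.01] w 0.0092 q6 2.22
[0.00274667 0.08454595]
```

View pics/w18.png

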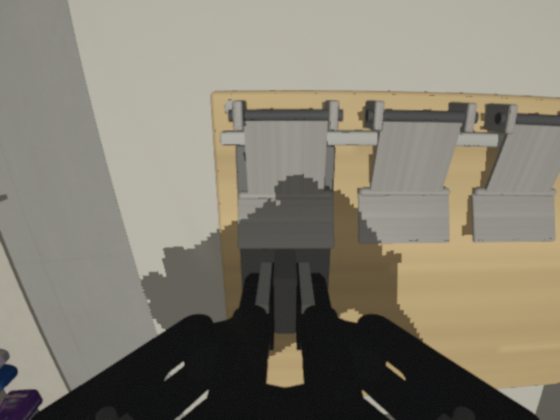

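Request:
{"api": "send_rows", "payload": {
  "deltas": [
    {"dp":[0.01,-0.001,0],"rotation":[0,0,0]},
    {"dp":[0.015,-0.002,0],"rotation":[0,0,0]},
    {"dp":[0.015,-0.002,0],"rotation":[0,0,0]}
  ]
}}

```text
clock: 22.53
position: [0.552, 0.4061, 0.0363]
ee_rot: [0.0, 0.998, -0.057, -0.001]
contact_force: [-4.5, 1.1, -1.1]
width: 0.0095
```

Request:
{"api": "send_rows", "payload": {
  "deltas": [
    {"dp":[0.01,-0.001,0],"rotation":[0,0,0]},
    {"dp":[0.015,-0.002,0],"rotation":[0,0,0]},
    {"dp":[0.015,-0.002,0],"rotation":[0,0,0]}
  ]
}}

```text
clock: 22.78
position: [0.5521, 0.406, 0.0363]
ee_rot: [0.0, 0.998, -0.057, -0.003]
contact_force: [-8.3, 1.5, 1.0]
width: 0.0093
```

Request:
{"api": "send_rows", "payload": {
  "deltas": [
    {"dp":[0,0,-0.005],"rotation":[0,0,0]},
    {"dp":[0,0,-0.005],"rotation":[0,0,0]},
    {"dp":[0,0,-0.005],"rotation":[0,0,0]},
    {"dp":[0,0,0.1],"rotation":[0,0,0]},
    {"dp":[0,0,0.4],"rotation":[0,0,0]},
    {"dp":[0,0,0.8],"rotation":[0,0,0]},
    {"dp":[0,0,0.8],"rotation":[0,0,0]}
  ],
  "fingers": 0.2
}}

```text
clock: 23.37
position: [0.5595, 0.4079, 0.1413]
ee_rot: [-0.004, 0.998, -0.057, 0.006]
contact_force: [-0.0, 0.5, 1.5]
width: 0.0344
```

```bash
python3 - <<'E'
from h import *
p=shot('wrist','w19'); s=st(); 
for t in tabs(p,xr=(.4,.7),yr=(.15,.5),zr=(.036,.046)): print(w2b(*t[:2]),t[2])
E
```

```text
t 23.42 pos [0.5591 0.4077 0.1403] yaw -96.5 F [ 0.4  0.7 -0. ] M [0.04 0.01 0.  ] w 0.0338 q6 2.21
tab [552.5 406.2] wh 28.4 9.7 ang -6.5 px [283 211  14  38] 522 z 0.0418
[0.00369461 0.0846598 ] -6.4597015380859375
```

View pics/w19.png

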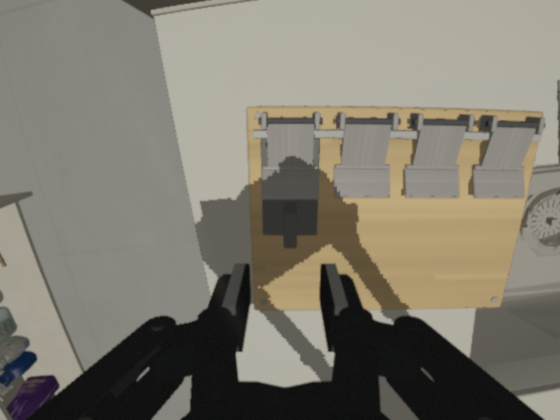

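Request:
{"api": "send_rows", "payload": {
  "deltas": [
    {"dp":[-0.33,-0.33,0.2],"rotation":[0,0,0]},
    {"dp":[-0.66,-0.66,0.3],"rotation":[0,0,0]},
    {"dp":[-1,-1,0.3],"rotation":[0,0,0]}
  ],
  "fingers": 0.1
}}

```text
clock: 23.67
position: [0.4704, 0.3204, 0.1644]
ee_rot: [-0.0, 0.998, -0.056, 0.001]
contact_force: [1.4, 0.1, 0.1]
width: 0.0386
```

Request:
{"api": "send_rows", "payload": {
  "deltas": [
    {"dp":[-0.3,-0.33,0],"rotation":[0,0,0]},
    {"dp":[-0.6,-0.66,0],"rotation":[0,0,0]},
    {"dp":[-0.8,-1,0],"rotation":[0,0,0]}
  ]
}}

```text
clock: 23.92
position: [0.3884, 0.2236, 0.1634]
ee_rot: [0.0, 0.998, -0.056, -0.0]
contact_force: [0.6, -1.0, 0.2]
width: 0.0383
```

Request:
{"api": "send_rows", "payload": {
  "deltas": [
    {"dp":[0,-0.33,0],"rotation":[0,0,0]},
    {"dp":[0,-0.66,0],"rotation":[0,0,0]},
    {"dp":[0,-1,0],"rotation":[0,0,0]}
  ]
}}

```text
clock: 24.17
position: [0.3898, 0.1034, 0.1638]
ee_rot: [0.0, 0.998, -0.056, 0.001]
contact_force: [0.6, -0.3, -0.1]
width: 0.0384
```

Request:
{"api": "send_rows", "payload": {
  "deltas": [
    {"dp":[0,-0.33,0],"rotation":[0,0,0]},
    {"dp":[0,-0.66,0],"rotation":[0,0,0]},
    {"dp":[0,-1,0],"rotation":[0,0,0.2]}
  ]
}}

```text
clock: 24.42
position: [0.3902, -0.0131, 0.1638]
ee_rot: [0.0, 1.0, -0.011, 0.001]
contact_force: [1.0, 0.4, 0.6]
width: 0.0385
```

Request:
{"api": "send_rows", "payload": {
  "deltas": [
    {"dp":[0,-0.33,0],"rotation":[0,0,0.2]},
    {"dp":[0,-0.66,0],"rotation":[0,0,0.4]},
    {"dp":[0,-1,0],"rotation":[0,0,0.41]}
  ]
}}

```text
clock: 24.67
position: [0.3902, -0.1271, 0.1637]
ee_rot: [0.0, 0.996, 0.092, 0.0]
contact_force: [0.4, -0.4, -0.3]
width: 0.0388
```

Request:
{"api": "send_rows", "payload": {
  "deltas": [
    {"dp":[0.05,-0.33,0],"rotation":[0,0,0]},
    {"dp":[0.1,-0.66,0],"rotation":[0,0,0]},
    {"dp":[0.1,-0.9,0],"rotation":[0,0,0]},
    {"dp":[0.1,-0.9,0],"rotation":[0,0,0]}
  ]
}}

```text
clock: 25.0
position: [0.4039, -0.24, 0.1638]
ee_rot: [0.003, 0.996, 0.088, 0.001]
contact_force: [0.5, -0.8, -0.7]
width: 0.0383
```

```bash
python3 - <<'E'
from h import *
p=shot('wrist','w20'); tabs(p); goto(.3608,-.3577,.087,101)
E
```

```text
tab [ 451.4 -279.3] wh 28.5 10.5 ang 11.7 px [337 139  15  38] 523 z 0.0336
tab [ 452.8 -357.4] wh 27.9 10.8 ang 13.0 px [429 157  18  35] 536 z 0.0334
tab [ 356.7 -309.9] wh 12.8 9.9 ang -2.9 px [345 261  16  17] 178 z 0.033
t 25.05 pos [ 0.403  -0.2367  0.1634] yaw -79.8 F [-0.6  0.7  0.1] M [ 0.03  0.02 -0.01] w 0.0385 q6 0.71
dp [-0.352 -1.009 -0.637] rot 0.03
```

View pics/w20.png

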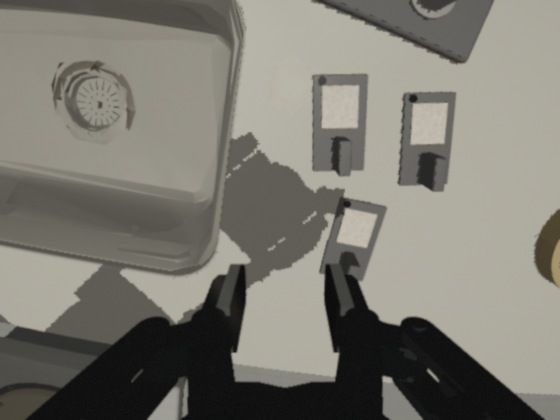

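Request:
{"api": "send_rows", "payload": {
  "deltas": [
    {"dp":[-0.25,-0.3,0.1],"rotation":[0,0,0]},
    {"dp":[-0.5,-0.6,0.1],"rotation":[0,0,0]},
    {"dp":[-0.55,-0.65,0.1],"rotation":[0,0,0]},
    {"dp":[-0.55,-0.65,0.1],"rotation":[0,0,0]},
    {"dp":[-0.55,-0.65,0.1],"rotation":[0,0,0]}
  ]
}}

```text
clock: 25.47
position: [0.3362, -0.3108, 0.1754]
ee_rot: [-0.001, 0.996, 0.09, 0.0]
contact_force: [0.4, 0.5, -0.2]
width: 0.0381
```

```bash
python3 - <<'E'
from h import *
p=shot('wrist','w21'); t=tabs(p); st()
E
```

```text
tab [ 451.3 -279.3] wh 28.1 9.4 ang 11.6 px [265  30  14  41] 515 z 0.0336
tab [ 452.8 -357.3] wh 28.3 10.7 ang 10.4 px [365  49  17  40] 570 z 0.0335
tab [ 348.  -309.8] wh 28.1 10.1 ang -2.1 px [278 171  18  35] 415 z 0.0337
t 25.52 pos [ 0.3367 -0.3103  0.1754] yaw -79.6 F [ 0.5  1.  -1. ] M [ 0.08 -0.09 -0.02] w 0.0385 q6 0.49
```

View pics/w21.png

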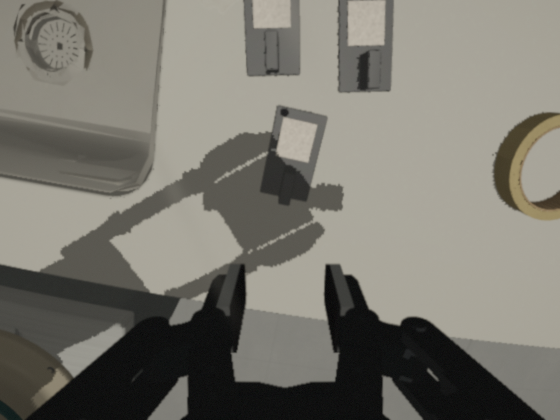

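Request:
{"api": "send_rows", "payload": {
  "deltas": [
    {"dp":[0.05,0,-0.2],"rotation":[0,0,-0.22]},
    {"dp":[0.09,0,-0.45],"rotation":[0,0,-0.45]},
    {"dp":[0.09,0,-0.65],"rotation":[0,0,-0.45]},
    {"dp":[0.09,0,-0.74],"rotation":[0,0,-0.45]},
    {"dp":[0.09,0,-0.74],"rotation":[0,0,-0.45]}
  ]
}}

```text
clock: 25.93
position: [0.3469, -0.308, 0.0841]
ee_rot: [-0.003, 1.0, -0.021, -0.002]
contact_force: [-0.1, 1.1, 0.1]
width: 0.0383
```

```bash
python3 - <<'E'
from h import *
p=shot('wrist','w22'); t=tabs(p); goto(t[-1][0]-.0005,t[-1][1],.030,90+t[-1][2])
E
```

```text
tab [ 452.6 -357.5] wh 28.2 10.5 ang 13.1 px [361  18  33  63] 1391 z 0.0336
tab [ 451.5 -279.2] wh 27.9 10.6 ang 10.5 px [202  27  35  62] 1304 z 0.0337
tab [ 348.7 -309.9] wh 27.5 10.0 ang -2.4 px [280 221  18  48] 807 z 0.0337
t 25.98 pos [ 0.3476 -0.3093  0.0856] yaw -92.4 F [-0.1  0.7  0.4] M [-0.03 -0.01 -0.03] w 0.0387 q6 0.73
dp [ 0.005 -0.005 -0.463] rot 0.001
```

View pics/w22.png

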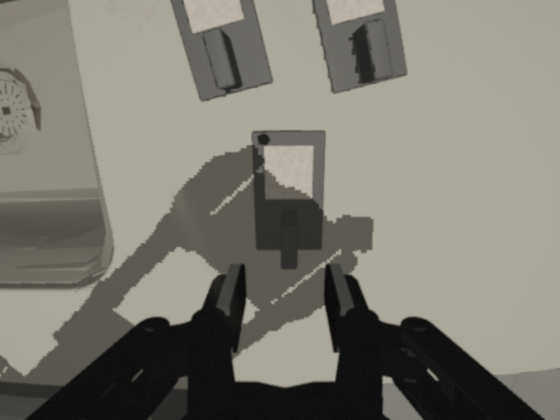

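Request:
{"api": "send_rows", "payload": {
  "deltas": [
    {"dp":[0,-0.01,-0.15],"rotation":[0,0,0]},
    {"dp":[0,-0.01,-0.3],"rotation":[0,0,0]},
    {"dp":[0,-0.01,-0.4],"rotation":[0,0,0]},
    {"dp":[0,-0.01,-0.45],"rotation":[0,0,0]},
    {"dp":[0,-0.01,-0.47],"rotation":[0,0,0]},
    {"dp":[0,-0.01,-0.47],"rotation":[0,0,0]}
  ]
}}

```text
clock: 26.48
position: [0.3482, -0.3128, 0.0308]
ee_rot: [0.0, 1.0, -0.021, 0.0]
contact_force: [0.5, -0.0, -0.2]
width: 0.0384
```

Request:
{"api": "send_rows", "payload": {
  "deltas": [
    {"dp":[0,0,0],"rotation":[0,0,0]},
    {"dp":[0,0,0],"rotation":[0,0,0]},
    {"dp":[0,0,0],"rotation":[0,0,0]},
    {"dp":[0,0,0],"rotation":[0,0,0]},
    {"dp":[0,0,0],"rotation":[0,0,0]}
  ],
  "fingers": 1
}}

```text
clock: 26.9
position: [0.3482, -0.3134, 0.0313]
ee_rot: [0.001, 1.0, -0.022, 0.001]
contact_force: [0.4, 0.9, 6.4]
width: 0.0088
```

```bash
python3 - <<'E'
from h import *
st()
E
```

```text
t 26.9 pos [ 0.3482 -0.3134  0.0313] yaw -92.5 F [0.4 0.9 6.4] M [ 0.14 -0.03  0.06] w 0.0088 q6 0.73
```

Request:
{"api": "send_rows", "payload": {
  "deltas": [
    {"dp":[0,0,0.1],"rotation":[0,0,0]},
    {"dp":[0,0,0.3],"rotation":[0,0,0]},
    {"dp":[-0.1,0.1,0.6],"rotation":[0,0,0]},
    {"dp":[-0.15,0.3,0.8],"rotation":[0,0,0]},
    {"dp":[-0.15,0.7,0.8],"rotation":[0,0,0]},
    {"dp":[-0.15,1,0.8],"rotation":[0,0,0]}
  ]
}}

```text
clock: 27.4
position: [0.3303, -0.194, 0.1281]
ee_rot: [0.002, 1.0, -0.024, 0.002]
contact_force: [1.9, 1.8, -0.6]
width: 0.0092
```

```bash
python3 - <<'E'
from h import *
p=shot('wrist','w23'); st()
x,y=b2w(-.085,.0285); print(x,y)
E
```

```text
t 27.45 pos [ 0.3264 -0.1841  0.1263] yaw -92.5 F [-2.8  6.2 -0.9] M [0.25 0.17 0.04] w 0.0095 q6 0.91
0.45810277160650126 0.3602890282428023
```

View pics/w23.png

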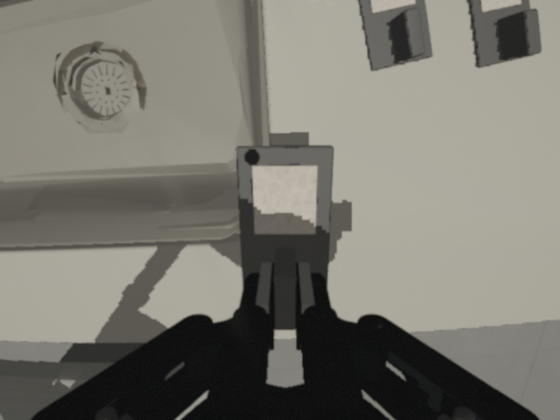

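Request:
{"api": "send_rows", "payload": {
  "deltas": [
    {"dp":[0,0.33,0],"rotation":[0,0,0]},
    {"dp":[0,0.66,0],"rotation":[0,0,0]},
    {"dp":[0,1,0],"rotation":[0,0,0]}
  ]
}}

```text
clock: 27.7
position: [0.3293, -0.0725, 0.1265]
ee_rot: [0.0, 1.0, -0.023, 0.0]
contact_force: [0.4, 0.6, -1.0]
width: 0.0093
```

Request:
{"api": "send_rows", "payload": {
  "deltas": [
    {"dp":[0,0.33,0],"rotation":[0,0,0]},
    {"dp":[0,0.66,0],"rotation":[0,0,0]},
    {"dp":[0,1,0],"rotation":[0,0,0]}
  ]
}}

```text
clock: 27.95
position: [0.3291, 0.0479, 0.1266]
ee_rot: [0.0, 1.0, -0.022, 0.0]
contact_force: [0.6, -0.4, -0.7]
width: 0.0093
```

Request:
{"api": "send_rows", "payload": {
  "deltas": [
    {"dp":[0.1,0.33,0],"rotation":[0,0,0]},
    {"dp":[0.25,0.66,0],"rotation":[0,0,-0.1]},
    {"dp":[0.4,1,0],"rotation":[0,0,-0.13]}
  ]
}}

```text
clock: 28.2
position: [0.3754, 0.1642, 0.1265]
ee_rot: [0.0, 0.999, -0.054, 0.0]
contact_force: [2.3, -1.6, 0.7]
width: 0.0093
```

Request:
{"api": "send_rows", "payload": {
  "deltas": [
    {"dp":[0.15,0.33,0],"rotation":[0,0,0]},
    {"dp":[0.3,0.66,0],"rotation":[0,0,0]},
    {"dp":[0.45,1,0],"rotation":[0,0,0]},
    {"dp":[0.45,1,0],"rotation":[0,0,0]},
    {"dp":[0.45,1,0],"rotation":[0,0,0]}
  ]
}}

```text
clock: 28.62
position: [0.4309, 0.2844, 0.126]
ee_rot: [-0.0, 0.999, -0.053, 0.0]
contact_force: [-0.2, -1.6, 0.5]
width: 0.0093
```

```bash
python3 - <<'E'
from h import *
x,y=b2w(-.085,.0285); goto(x,y,.05,-96.4)
E
```

```text
t 28.62 pos [0.4309 0.2844 0.126 ] yaw -96.0 F [-0.2 -1.6  0.5] M [-0.06  0.05  0.03] w 0.0093 q6 2.12
dp [ 0.227  0.632 -0.633] rot -0.013
```

Request:
{"api": "send_rows", "payload": {
  "deltas": [
    {"dp":[0.1,0.3,-0.1],"rotation":[0,0,-0.013]},
    {"dp":[0.2,0.55,-0.25],"rotation":[0,0,-0.013]},
    {"dp":[0.23,0.63,-0.4],"rotation":[0,0,-0.013]},
    {"dp":[0.23,0.63,-0.55],"rotation":[0,0,-0.013]},
    {"dp":[0.23,0.63,-0.63],"rotation":[0,0,-0.013]},
    {"dp":[0.23,0.63,-0.63],"rotation":[0,0,-0.013]},
    {"dp":[0.23,0.63,-0.63],"rotation":[0,0,-0.013]}
  ]
}}

```text
clock: 29.2
position: [0.4565, 0.356, 0.0506]
ee_rot: [0.001, 0.998, -0.058, -0.001]
contact_force: [-0.4, -0.3, -1.0]
width: 0.0094
```

```bash
cat >> h.py <<'E'
def cardcheck(p,by0):
    s=st(); b=w2b(*s['position'][:2]); print('tcp b',np.round(b,4),'z',round(s['position'][2],4))
    P=cloud(p); d=P[...,:2]-BO; bx=d@BX; by=d@BY; z=P[...,2]
    k=(z>.012)&(z<.05)&(bx>.018)&(bx<.03)&(abs(by-by0)<.028); print('clip',np.percentile(by[k],[1,99]).mean())
    z0=np.median(z[(abs(bx+.01)<.02)&(abs(by-by0+.056*.5)<.004)]); print('board z',z0)
    k=(z>s['position'][2]-.0365)&(z<s['position'][2]-.014)&(bx>b[0]+.03)&(bx<b[0]+.06)&(abs(by-b[1])<.027)&(z>z0+.003)
    h=k.nonzero(); print('card z',np.median(z[k])-z0,'cy',np.percentile(by[k],[2,98]).mean(),np.ptp(np.percentile(by[k],[2,98])),'n',k.sum())
    # yaw from side edges
    L=[];R=[]
    for v in np.unique(h[0]):
        u=h[1][h[0]==v]; L.append((bx[v,u[0]],by[v,u[0]])); R.append((bx[v,u[-1]],by[v,u[-1]]))
    for e in (L,R):
        e=np.array(e); print('edge slope deg',np.degrees(np.polyfit(e[:,0],e[:,1],1)[0]))
E
python3 - <<'E'
from h import *
p=shot('wrist','w24'); cardcheck(p,.028);x,y=b2w(-.083,.0285); goto(x,y,.041,-96.4)
E
```

```text
t 29.25 pos [0.4573 0.3566 0.0514] yaw -96.7 F [0.5 1.1 0.5] M [ 0.03 -0.01  0.03] w 0.0086 q6 2.23
tcp b [-0.0854  0.0248] z 0.0514
clip 0.028137332996141535
board z 0.007865317114068971
card z 0.015243949877202961 cy 0.024153605448860378 0.04299020971211775 n 5866
edge slope deg -3.0990395918108145
edge slope deg -4.996418465922887
t 29.25 pos [0.4573 0.3566 0.0514] yaw -96.7 F [0.5 1.1 0.5] M [ 0.03 -0.01  0.03] w 0.0086 q6 2.23
dp [ 0.023  0.029 -0.087] rot 0.009
```

View pics/w24.png

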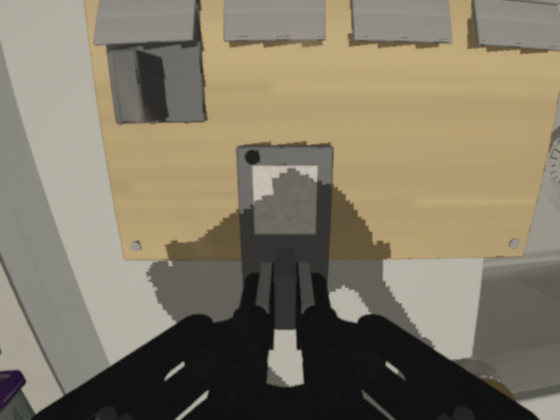

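Request:
{"api": "send_rows", "payload": {
  "deltas": [
    {"dp":[0.004,0.033,-0.05],"rotation":[0,0,0]},
    {"dp":[0.004,0.033,-0.075],"rotation":[0,0,0]},
    {"dp":[0.004,0.033,-0.087],"rotation":[0,0,0]},
    {"dp":[0.004,0.033,-0.087],"rotation":[0,0,0]},
    {"dp":[0.004,0.033,-0.087],"rotation":[0,0,0]}
  ]
}}

```text
clock: 29.67
position: [0.4577, 0.3617, 0.0404]
ee_rot: [0.0, 0.998, -0.057, 0.0]
contact_force: [1.0, -0.9, -1.0]
width: 0.0093
```

```bash
python3 - <<'E'
from h import *
p=shot('wrist','w25'); cardcheck(p,.028)
E
```

```text
t 29.72 pos [0.4578 0.3617 0.0405] yaw -96.6 F [ 0.6 -0.1 -0.2] M [-0.04 -0.01  0.03] w 0.0093 q6 2.24
tcp b [-0.0854  0.0299] z 0.0405
clip 0.028216723276497775
board z 0.00783689165001992
card z 0.005239084820179426 cy 0.02996963355802 0.042915409284331726 n 5864
edge slope deg 0.42750418601821366
edge slope deg -1.1427359981404064
```

Request:
{"api": "send_rows", "payload": {
  "deltas": [
    {"dp":[0,-0.014,0],"rotation":[0,0,0]},
    {"dp":[0.08,-0.022,0],"rotation":[0,0,0]},
    {"dp":[0.16,-0.032,0],"rotation":[0,0,0]},
    {"dp":[0.24,-0.041,0],"rotation":[0,0,0]},
    {"dp":[0.32,-0.05,0],"rotation":[0,0,0]},
    {"dp":[0.4,-0.059,0],"rotation":[0,0,0]}
  ]
}}

```text
clock: 30.22
position: [0.5074, 0.3545, 0.0403]
ee_rot: [-0.0, 0.998, -0.058, 0.0]
contact_force: [-0.1, 0.3, -0.7]
width: 0.0096
```

Request:
{"api": "send_rows", "payload": {
  "deltas": [
    {"dp":[0.06,-0.007,0],"rotation":[0,0,0]},
    {"dp":[0.12,-0.013,0],"rotation":[0,0,0]},
    {"dp":[0.18,-0.02,0],"rotation":[0,0,0]},
    {"dp":[0.24,-0.027,0],"rotation":[0,0,0]},
    {"dp":[0.29,-0.032,0],"rotation":[0,0,0]},
    {"dp":[0.31,-0.035,0],"rotation":[0,0,0]},
    {"dp":[0.31,-0.035,0],"rotation":[0,0,0]}
  ]
}}

```text
clock: 30.8
position: [0.5441, 0.3503, 0.0401]
ee_rot: [-0.0, 0.998, -0.058, 0.001]
contact_force: [1.6, 0.2, -2.2]
width: 0.0091
```

```bash
python3 - <<'E'
from h import *
p=shot('wrist','w26'); s=st(); print(w2b(*s['position'][:2]))
E
```

```text
t 30.85 pos [0.5437 0.3504 0.0402] yaw -96.6 F [ 1.3  0.5 -2.8] M [-0.04 -0.03  0.  ] w 0.0091 q6 2.15
[0.00118077 0.02818448]
```

View pics/w26.png

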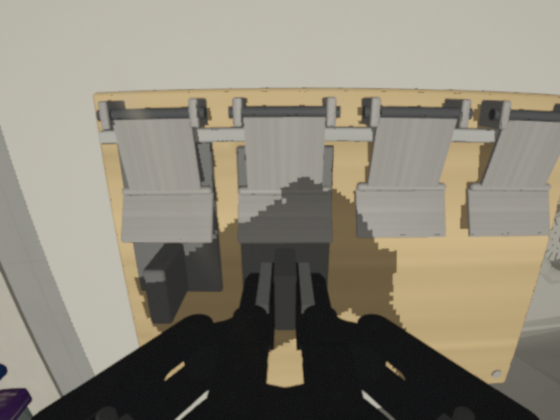

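Request:
{"api": "send_rows", "payload": {
  "deltas": [
    {"dp":[0.01,-0.001,0],"rotation":[0,0,0]},
    {"dp":[0.02,-0.002,0],"rotation":[0,0,0]},
    {"dp":[0.025,-0.003,0],"rotation":[0,0,0]},
    {"dp":[0.025,-0.003,0],"rotation":[0,0,0]}
  ]
}}

```text
clock: 31.18
position: [0.5457, 0.3501, 0.0403]
ee_rot: [0.0, 0.998, -0.057, -0.0]
contact_force: [-0.7, -0.0, -2.0]
width: 0.0093
```

Request:
{"api": "send_rows", "payload": {
  "deltas": [
    {"dp":[0.01,-0.001,0],"rotation":[0,0,0]},
    {"dp":[0.015,-0.002,0],"rotation":[0,0,0]},
    {"dp":[0.015,-0.002,0],"rotation":[0,0,0]}
  ]
}}

```text
clock: 31.43
position: [0.5468, 0.3499, 0.0402]
ee_rot: [0.0, 0.998, -0.058, -0.001]
contact_force: [-3.0, 0.3, -1.6]
width: 0.0088
```

Request:
{"api": "send_rows", "payload": {
  "deltas": [
    {"dp":[0.01,-0.001,0],"rotation":[0,0,0]},
    {"dp":[0.02,-0.002,0],"rotation":[0,0,0]},
    {"dp":[0.02,-0.002,0],"rotation":[0,0,0]}
  ]
}}

```text
clock: 31.68
position: [0.547, 0.3498, 0.0401]
ee_rot: [0.0, 0.998, -0.058, -0.003]
contact_force: [-8.7, 0.9, 2.3]
width: 0.0094
```

```bash
python3 - <<'E'
from h import *
s=st(); print(w2b(*s['position'][:2]))
E
```

```text
t 31.68 pos [0.547  0.3498 0.0401] yaw -96.6 F [-8.7  0.9  2.3] M [0.35 1.32 0.06] w 0.0094 q6 2.15
[0.00450889 0.0279329 ]
```

Request:
{"api": "send_rows", "payload": {
  "deltas": [
    {"dp":[0,0,0],"rotation":[0,0,0]},
    {"dp":[0,0,0],"rotation":[0,0,0]},
    {"dp":[0,0,0],"rotation":[0,0,0]},
    {"dp":[0,0,0.1],"rotation":[0,0,0]},
    {"dp":[0,0,0.4],"rotation":[0,0,0]},
    {"dp":[0,0,0.8],"rotation":[0,0,0]},
    {"dp":[0,0,1],"rotation":[0,0,0]}
  ],
  "fingers": 0.2
}}

```text
clock: 32.27
position: [0.5516, 0.3499, 0.1643]
ee_rot: [-0.001, 0.998, -0.058, 0.002]
contact_force: [0.8, 1.1, 1.0]
width: 0.0339
```

```bash
python3 - <<'E'
from h import *
p=shot('wrist','w27'); s=st(); 
for t in tabs(p,xr=(.4,.7),yr=(.15,.5),zr=(.036,.046)): print(w2b(*t[:2]),t[2])
E
```

```text
t 32.32 pos [0.5548 0.3515 0.1711] yaw -96.6 F [2.6 1.2 3.3] M [ 0.02 -0.09 -0.01] w 0.0342 q6 2.15
tab [608.4 162.4] wh 51.4 24.8 ang 0.1 px [506  77  39  70] 1920 z 0.0437
tab [552.6 406. ] wh 27.9 9.5 ang -6.5 px [209 199  15  35] 434 z 0.0418
tab [546.3 350. ] wh 28.1 9.5 ang -6.7 px [280 199  13  35] 420 z 0.0418
[ 0.08635066 -0.15137646] 0.1462794542312622
[0.00382822 0.08449076] -6.466056823730469
[0.00382625 0.02808742] -6.7161712646484375
```

View pics/w27.png

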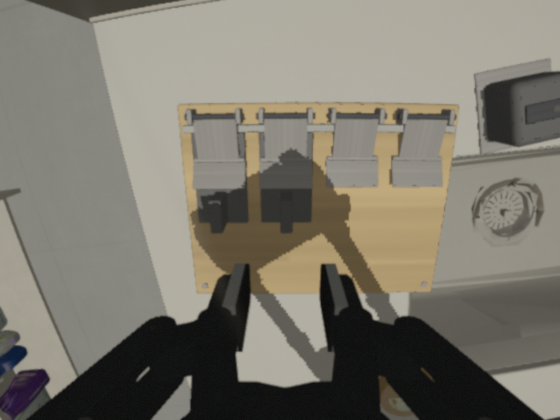

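Request:
{"api": "send_rows", "payload": {
  "deltas": [
    {"dp":[-0.33,-0.33,0],"rotation":[0,0,0]},
    {"dp":[-0.66,-0.66,0],"rotation":[0,0,0]},
    {"dp":[-0.95,-1,0],"rotation":[0,0,0]}
  ],
  "fingers": 0.1
}}

```text
clock: 32.57
position: [0.463, 0.2591, 0.1612]
ee_rot: [-0.0, 0.998, -0.057, 0.001]
contact_force: [0.9, -1.1, 0.5]
width: 0.0385
```

Request:
{"api": "send_rows", "payload": {
  "deltas": [
    {"dp":[-0.3,-0.33,0],"rotation":[0,0,0]},
    {"dp":[-0.6,-0.66,0],"rotation":[0,0,0]},
    {"dp":[-0.7,-1,0],"rotation":[0,0,0]}
  ]
}}

```text
clock: 32.82
position: [0.3867, 0.1597, 0.1609]
ee_rot: [-0.0, 0.998, -0.057, 0.0]
contact_force: [0.9, -0.8, 0.4]
width: 0.0384
```

Request:
{"api": "send_rows", "payload": {
  "deltas": [
    {"dp":[0,-0.33,0],"rotation":[0,0,0]},
    {"dp":[0,-0.66,0],"rotation":[0,0,0]},
    {"dp":[0,-1,0],"rotation":[0,0,0]}
  ]
}}

```text
clock: 33.07
position: [0.3893, 0.0389, 0.1616]
ee_rot: [0.0, 0.998, -0.057, 0.002]
contact_force: [1.0, -0.4, 1.0]
width: 0.0384
```

Request:
{"api": "send_rows", "payload": {
  "deltas": [
    {"dp":[0,-0.33,0],"rotation":[0,0,0.2]},
    {"dp":[0,-0.66,0],"rotation":[0,0,0.4]},
    {"dp":[0,-1,0],"rotation":[0,0,0.59]}
  ]
}}

```text
clock: 33.32
position: [0.3899, -0.0687, 0.1615]
ee_rot: [0.001, 0.996, 0.084, 0.001]
contact_force: [0.5, -0.2, 0.8]
width: 0.0383
```

Request:
{"api": "send_rows", "payload": {
  "deltas": [
    {"dp":[0.1,-0.33,0],"rotation":[0,0,0]},
    {"dp":[0.2,-0.66,0],"rotation":[0,0,0]},
    {"dp":[0.3,-1,0],"rotation":[0,0,0]},
    {"dp":[0.3,-1,0],"rotation":[0,0,0]},
    {"dp":[0.3,-1,0],"rotation":[0,0,0]}
  ]
}}

```text
clock: 33.73
position: [0.4267, -0.1893, 0.161]
ee_rot: [0.001, 0.997, 0.08, 0.001]
contact_force: [-0.7, 0.2, 0.8]
width: 0.0384
```

```bash
python3 - <<'E'
from h import *
p=shot('wrist','w28'); t=tabs(p); goto(.4514,-.2793,.087,100.8)
E
```

```text
tab [ 451.5 -278.9] wh 28.4 10.8 ang 12.5 px [391 177  17  37] 523 z 0.0334
tab [ 453.1 -356.9] wh 28.2 10.8 ang 15.0 px [478 191  19  35] 509 z 0.0331
t 33.78 pos [ 0.4256 -0.1873  0.1606] yaw -80.7 F [-0.5 -0.5 -0.1] M [ 0.06 -0.01  0.  ] w 0.0383 q6 0.84
dp [ 0.215 -0.767 -0.614] rot 0.054
```

View pics/w28.png

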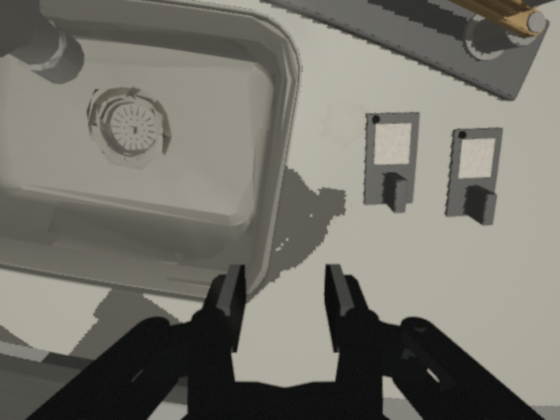

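Request:
{"api": "send_rows", "payload": {
  "deltas": [
    {"dp":[0.08,-0.3,-0.1],"rotation":[0,0,0.05]},
    {"dp":[0.16,-0.6,-0.3],"rotation":[0,0,0.05]},
    {"dp":[0.21,-0.77,-0.5],"rotation":[0,0,0.05]},
    {"dp":[0.21,-0.77,-0.6],"rotation":[0,0,0.05]},
    {"dp":[0.21,-0.77,-0.61],"rotation":[0,0,0.05]},
    {"dp":[0.21,-0.77,-0.61],"rotation":[0,0,0.05]},
    {"dp":[0.21,-0.77,-0.61],"rotation":[0,0,0.05]}
  ]
}}

```text
clock: 34.37
position: [0.4509, -0.2775, 0.088]
ee_rot: [0.0, 0.995, 0.095, 0.0]
contact_force: [-0.3, -0.1, 0.3]
width: 0.0382
```

```bash
python3 - <<'E'
from h import *
p=shot('wrist','w29'); t=tabs(p); t=min(t,key=lambda t:abs(t[1]+.279)); goto(t[0]-.0005,t[1],.0305,90+t[2])
E
```

```text
tab [ 451.7 -279.1] wh 27.9 9.8 ang 11.4 px [280 221  17  47] 770 z 0.0337
tab [ 453.  -357.3] wh 28.8 10.8 ang 13.1 px [401 241  23  45] 842 z 0.0334
t 34.42 pos [ 0.4512 -0.2778  0.0884] yaw -79.1 F [0.4 1.4 0.4] M [-0.    0.01  0.02] w 0.0385 q6 0.7
dp [ 0.    -0.011 -0.482] rot 0.016
```

View pics/w29.png

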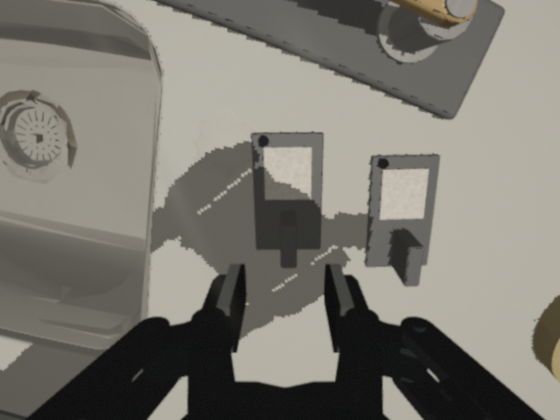

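Request:
{"api": "send_rows", "payload": {
  "deltas": [
    {"dp":[0,-0.011,-0.15],"rotation":[0,0,0]},
    {"dp":[0,-0.011,-0.3],"rotation":[0,0,0]},
    {"dp":[0,-0.011,-0.41],"rotation":[0,0,0]},
    {"dp":[0,-0.011,-0.46],"rotation":[0,0,0]},
    {"dp":[0,-0.011,-0.48],"rotation":[0,0,0]},
    {"dp":[0,-0.011,-0.48],"rotation":[0,0,0]}
  ]
}}

```text
clock: 34.92
position: [0.4511, -0.2799, 0.03]
ee_rot: [0.0, 0.996, 0.095, 0.0]
contact_force: [-0.9, 0.1, 0.4]
width: 0.0386
```

Request:
{"api": "send_rows", "payload": {
  "deltas": [
    {"dp":[0,0,0],"rotation":[0,0,0]},
    {"dp":[0,0,0],"rotation":[0,0,0]},
    {"dp":[0,0,0],"rotation":[0,0,0]},
    {"dp":[0,0,0],"rotation":[0,0,0]},
    {"dp":[0,0,0],"rotation":[0,0,0]}
  ],
  "fingers": 1
}}

```text
clock: 35.33
position: [0.4515, -0.2807, 0.0306]
ee_rot: [0.001, 0.996, 0.094, 0.001]
contact_force: [-1.1, 0.3, 6.0]
width: 0.0092
```

Request:
{"api": "send_rows", "payload": {
  "deltas": [
    {"dp":[0,0,0.1],"rotation":[0,0,0]},
    {"dp":[0,0,0.3],"rotation":[0,0,0]},
    {"dp":[-0.2,0.1,0.6],"rotation":[0,0,0]},
    {"dp":[-0.5,0.2,0.8],"rotation":[0,0,0]},
    {"dp":[-0.8,0.5,0.8],"rotation":[0,0,0]},
    {"dp":[-1,0.8,0.8],"rotation":[0,0,0]}
  ]
}}

```text
clock: 35.83
position: [0.3396, -0.1973, 0.1268]
ee_rot: [0.002, 0.996, 0.093, 0.001]
contact_force: [-0.8, 0.3, -0.1]
width: 0.0091
```

```bash
python3 - <<'E'
from h import *
p=shot('wrist','w30'); st()
E
```

```text
t 35.88 pos [ 0.3303 -0.187   0.1243] yaw -79.2 F [-6.5  6.7 -0.9] M [0.25 0.27 0.02] w 0.0092 q6 0.68
```

View pics/w30.png

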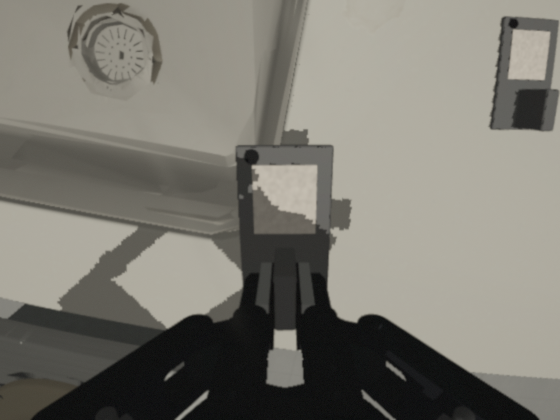

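Request:
{"api": "send_rows", "payload": {
  "deltas": [
    {"dp":[0,0.33,0],"rotation":[0,0,0]},
    {"dp":[0,0.66,0],"rotation":[0,0,0]},
    {"dp":[0,1,0],"rotation":[0,0,0]}
  ]
}}

```text
clock: 36.13
position: [0.3397, -0.0757, 0.1255]
ee_rot: [0.0, 0.996, 0.093, 0.001]
contact_force: [1.0, 0.8, -0.2]
width: 0.009
```

Request:
{"api": "send_rows", "payload": {
  "deltas": [
    {"dp":[0,0.33,0],"rotation":[0,0,-0.2]},
    {"dp":[0,0.66,0],"rotation":[0,0,-0.4]},
    {"dp":[0,1,0],"rotation":[0,0,-0.6]}
  ]
}}

```text
clock: 36.38
position: [0.3403, 0.0238, 0.1254]
ee_rot: [-0.0, 0.999, -0.042, 0.0]
contact_force: [0.8, 0.2, -1.4]
width: 0.0092
```

Request:
{"api": "send_rows", "payload": {
  "deltas": [
    {"dp":[0.1,0.33,0],"rotation":[0,0,0]},
    {"dp":[0.25,0.66,0],"rotation":[0,0,0]},
    {"dp":[0.4,1,0],"rotation":[0,0,0]}
  ]
}}

```text
clock: 36.63
position: [0.3868, 0.1397, 0.1255]
ee_rot: [0.0, 0.999, -0.039, 0.0]
contact_force: [1.2, -1.0, -0.0]
width: 0.0093
```

Request:
{"api": "send_rows", "payload": {
  "deltas": [
    {"dp":[0.2,0.33,0],"rotation":[0,0,0]},
    {"dp":[0.4,0.66,-0.1],"rotation":[0,0,0]},
    {"dp":[0.55,1,-0.3],"rotation":[0,0,0]},
    {"dp":[0.55,1,-0.4],"rotation":[0,0,0]},
    {"dp":[0.55,1,-0.4],"rotation":[0,0,0]},
    {"dp":[0.55,1,-0.4],"rotation":[0,0,0]}
  ]
}}

```text
clock: 37.13
position: [0.4518, 0.2579, 0.0758]
ee_rot: [0.001, 0.999, -0.039, -0.002]
contact_force: [0.2, -0.8, -0.6]
width: 0.0092
```

```bash
python3 - <<'E'
from h import *
x,y=b2w(-.085,-.028); goto(x,y,.046,-96.4)
E
```

```text
t 37.13 pos [0.4518 0.2579 0.0758] yaw -94.4 F [ 0.2 -0.8 -0.6] M [-0.03 -0.05  0.01] w 0.0092 q6 2.03
dp [ 0.001  0.386 -0.248] rot -0.069
```

Request:
{"api": "send_rows", "payload": {
  "deltas": [
    {"dp":[0,0.15,-0.05],"rotation":[0,0,-0.07]},
    {"dp":[0,0.3,-0.12],"rotation":[0,0,-0.07]},
    {"dp":[0,0.39,-0.2],"rotation":[0,0,-0.07]},
    {"dp":[0,0.39,-0.25],"rotation":[0,0,-0.07]},
    {"dp":[0,0.39,-0.25],"rotation":[0,0,-0.07]},
    {"dp":[0,0.39,-0.25],"rotation":[0,0,-0.07]}
  ]
}}

```text
clock: 37.63
position: [0.4522, 0.3032, 0.0472]
ee_rot: [0.001, 0.998, -0.057, -0.001]
contact_force: [0.3, 0.2, -0.3]
width: 0.0087
```

```bash
python3 - <<'E'
from h import *
p=shot('wrist','w31'); cardcheck(p,-.028)
E
```

```text
t 37.68 pos [0.4526 0.3033 0.0475] yaw -96.6 F [-0.6  0.1 -1.1] M [ 0.03 -0.01  0.  ] w 0.0093 q6 2.15
tcp b [-0.0841 -0.0287] z 0.0475
clip -0.02773413662302316
board z 0.007831552971349968
card z 0.012640524839445472 cy -0.028637830583498607 0.04300176846395816 n 5908
edge slope deg -4.477371819681732
edge slope deg -0.4041700912588605
```

View pics/w31.png

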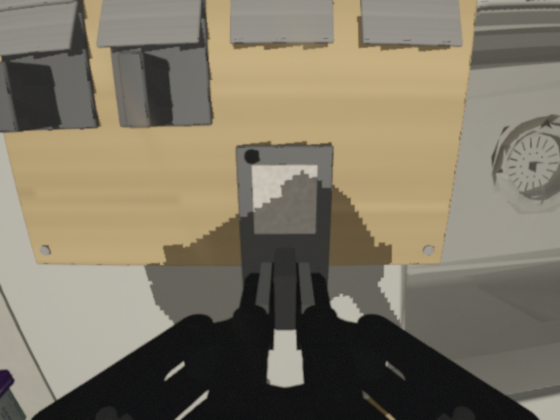

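Request:
{"api": "send_rows", "payload": {
  "deltas": [
    {"dp":[0,0,-0.03],"rotation":[0,0,0]},
    {"dp":[0,0,-0.05],"rotation":[0,0,0]},
    {"dp":[0,0,-0.065],"rotation":[0,0,0]},
    {"dp":[0,0,-0.065],"rotation":[0,0,0]},
    {"dp":[0,0,-0.065],"rotation":[0,0,0]}
  ]
}}

```text
clock: 38.1
position: [0.4528, 0.3043, 0.0393]
ee_rot: [0.0, 0.998, -0.057, -0.0]
contact_force: [-0.8, -0.8, -1.0]
width: 0.0091
```

```bash
python3 - <<'E'
from h import *
p=shot('wrist','w32'); cardcheck(p,-.028)
E
```

```text
t 38.15 pos [0.4529 0.3044 0.0394] yaw -96.6 F [ 0.2  0.1 -0.5] M [0.03 0.04 0.  ] w 0.0093 q6 2.15
tcp b [-0.084  -0.0276] z 0.0394
clip -0.027787192071423213
board z 0.007831184972271464
card z 0.0049145303567465545 cy -0.027346916369258182 0.04293184598024411 n 5894
edge slope deg 1.5118600938596423
edge slope deg -2.041401321163624
```

Aligned; push in.

Request:
{"api": "send_rows", "payload": {
  "deltas": [
    {"dp":[0.08,-0.009,0],"rotation":[0,0,0]},
    {"dp":[0.16,-0.018,0],"rotation":[0,0,0]},
    {"dp":[0.24,-0.027,0],"rotation":[0,0,0]},
    {"dp":[0.32,-0.036,0],"rotation":[0,0,0]},
    {"dp":[0.4,-0.045,0],"rotation":[0,0,0]}
  ]
}}

```text
clock: 38.57
position: [0.5025, 0.299, 0.0395]
ee_rot: [-0.0, 0.998, -0.057, 0.0]
contact_force: [-0.0, 0.0, -0.1]
width: 0.0094
```

Request:
{"api": "send_rows", "payload": {
  "deltas": [
    {"dp":[0.06,-0.007,0],"rotation":[0,0,0]},
    {"dp":[0.12,-0.013,0],"rotation":[0,0,0]},
    {"dp":[0.18,-0.02,0],"rotation":[0,0,0]},
    {"dp":[0.24,-0.027,0],"rotation":[0,0,0]},
    {"dp":[0.28,-0.031,0],"rotation":[0,0,0]},
    {"dp":[0.3,-0.033,0],"rotation":[0,0,0]},
    {"dp":[0.3,-0.033,0],"rotation":[0,0,0]}
  ]
}}

```text
clock: 39.15
position: [0.5379, 0.2951, 0.0393]
ee_rot: [-0.0, 0.998, -0.057, 0.001]
contact_force: [1.0, -0.4, -2.0]
width: 0.0092
```

```bash
python3 - <<'E'
from h import *
p=shot('wrist','w33'); s=st(); print(w2b(*s['position'][:2]))
E
```

```text
t 39.2 pos [0.5375 0.2951 0.0394] yaw -96.6 F [ 1.   0.  -1.7] M [-0.01 -0.   -0.  ] w 0.0091 q6 2.07
[ 0.00119939 -0.02741119]
```

View pics/w33.png

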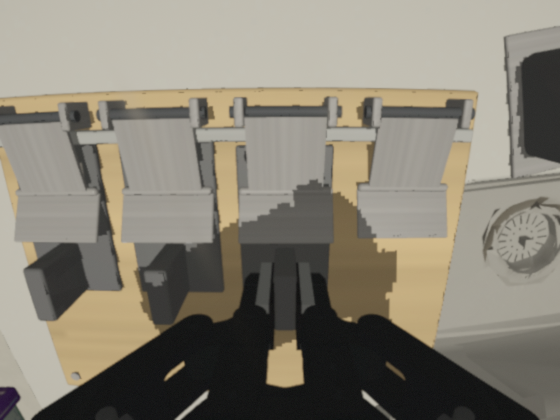

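Request:
{"api": "send_rows", "payload": {
  "deltas": [
    {"dp":[0.01,-0.001,0],"rotation":[0,0,0]},
    {"dp":[0.02,-0.002,0],"rotation":[0,0,0]},
    {"dp":[0.03,-0.003,0],"rotation":[0,0,0]},
    {"dp":[0.03,-0.003,0],"rotation":[0,0,0]}
  ]
}}

```text
clock: 39.53
position: [0.5402, 0.2948, 0.0394]
ee_rot: [0.0, 0.998, -0.057, -0.0]
contact_force: [-0.8, 0.0, -3.0]
width: 0.0093
```

Request:
{"api": "send_rows", "payload": {
  "deltas": [
    {"dp":[0.01,-0.001,0],"rotation":[0,0,0]},
    {"dp":[0.015,-0.002,0],"rotation":[0,0,0]},
    {"dp":[0.015,-0.002,0],"rotation":[0,0,0]}
  ]
}}

```text
clock: 39.78
position: [0.5403, 0.2947, 0.0393]
ee_rot: [0.0, 0.998, -0.057, -0.002]
contact_force: [-4.9, 1.7, -0.2]
width: 0.0091
```

Request:
{"api": "send_rows", "payload": {
  "deltas": [
    {"dp":[0.01,-0.001,0],"rotation":[0,0,0]},
    {"dp":[0.015,-0.002,0],"rotation":[0,0,0]},
    {"dp":[0.015,-0.002,0],"rotation":[0,0,0]}
  ]
}}

```text
clock: 40.03
position: [0.5404, 0.2946, 0.0392]
ee_rot: [0.0, 0.998, -0.057, -0.004]
contact_force: [-7.9, 1.3, 1.4]
width: 0.009
```

Request:
{"api": "send_rows", "payload": {
  "deltas": [
    {"dp":[0,0,0],"rotation":[0,0,0]},
    {"dp":[0,0,0],"rotation":[0,0,0]},
    {"dp":[0,0,0],"rotation":[0,0,0]},
    {"dp":[0,0,0.1],"rotation":[0,0,0]},
    {"dp":[0,0,0.4],"rotation":[0,0,0]},
    {"dp":[0,0,0.8],"rotation":[0,0,0]},
    {"dp":[0,0,1],"rotation":[0,0,0]},
    {"dp":[0,0,1],"rotation":[0,0,0]}
  ],
  "fingers": 0.2
}}

```text
clock: 40.7
position: [0.5492, 0.296, 0.1675]
ee_rot: [-0.003, 0.998, -0.057, 0.008]
contact_force: [1.0, -0.3, 0.5]
width: 0.0339
```

```bash
python3 - <<'E'
from h import *
p=shot('wrist','w34'); s=st(); 
for t in tabs(p,xr=(.4,.7),yr=(.15,.5),zr=(.036,.046)): print(w2b(*t[:2]),t[2])
# tally geometry
P=cloud(p); z=P[...,2]; R=(P[...,0]>.52)&(P[...,0]<.7)&(P[...,1]>.06)&(P[...,1]<.22)
k=R&(z>.041)&(z<.049)
if k.sum(): print('housing',k.sum(),cv2.minAreaRect((P[k][:,:2]*1000).astype(np.float32)))
k=R&(z>.09)&(z<.115); q=P[k]; print('ball',k.sum(), q.min(0) if len(q) else '', q.max(0) if len(q) else '')
E
```

```text
t 40.75 pos [0.5475 0.2953 0.1644] yaw -96.6 F [-0.3 -0.3 -0.2] M [-0.01  0.01 -0.04] w 0.0342 q6 2.07
tab [608.4 161.7] wh 51.7 24.6 ang 1.5 px [437  80  38  72] 1912 z 0.0439
tab [546.4 350.2] wh 28.2 10.5 ang -6.7 px [213 203  16  35] 448 z 0.0417
tab [540.2 295.1] wh 28.2 9.0 ang -6.2 px [283 203  12  35] 406 z 0.0418
tab [552.8 405.8] wh 27.7 11.0 ang -6.4 px [145 204  19  33] 473 z 0.0416
[ 0.08645696 -0.15207021] 1.5203009843826294
[0.00384976 0.02835397] -6.6771240234375
[ 0.00388104 -0.02711622] -6.204559326171875
[0.00406017 0.08424603] -6.3989410400390625
housing 4472 ((610.2234497070312, 142.88316345214844), (48.752464294433594, 59.02125549316406), 7.493536949157715)
ball 78 [0.6105823  0.12022676 0.09001949] [0.61609036 0.12464732 0.0968974 ]
```

View pics/w34.png

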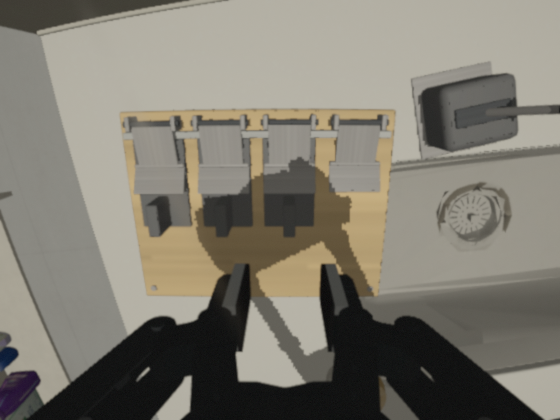

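Request:
{"api": "send_rows", "payload": {
  "deltas": [
    {"dp":[-0.4,-0.2,0],"rotation":[0,0,0]},
    {"dp":[-0.7,-0.6,0],"rotation":[0,0,0]},
    {"dp":[-1,-0.9,0],"rotation":[0,0,0]}
  ],
  "fingers": 0.1
}}

```text
clock: 41.0
position: [0.4492, 0.2133, 0.158]
ee_rot: [0.001, 0.998, -0.056, -0.001]
contact_force: [0.1, -0.6, 0.7]
width: 0.0385
```

Request:
{"api": "send_rows", "payload": {
  "deltas": [
    {"dp":[-0.2,-0.33,0],"rotation":[0,0,0]},
    {"dp":[-0.4,-0.66,0],"rotation":[0,0,0]},
    {"dp":[-0.5,-1,0],"rotation":[0,0,0]}
  ]
}}

```text
clock: 41.25
position: [0.3905, 0.1025, 0.1583]
ee_rot: [0.0, 0.998, -0.056, -0.001]
contact_force: [0.2, -1.7, -1.5]
width: 0.0386
```

Request:
{"api": "send_rows", "payload": {
  "deltas": [
    {"dp":[0,-0.33,0],"rotation":[0,0,0]},
    {"dp":[0,-0.66,0],"rotation":[0,0,0]},
    {"dp":[0,-1,0],"rotation":[0,0,0]}
  ]
}}

```text
clock: 41.5
position: [0.3928, -0.018, 0.1589]
ee_rot: [0.0, 0.998, -0.057, -0.0]
contact_force: [2.1, -0.1, -0.3]
width: 0.0384
```

Request:
{"api": "send_rows", "payload": {
  "deltas": [
    {"dp":[0,-0.33,0],"rotation":[0,0,0.2]},
    {"dp":[0,-0.66,0],"rotation":[0,0,0.4]},
    {"dp":[0,-1,0],"rotation":[0,0,0.65]}
  ]
}}

```text
clock: 41.75
position: [0.3934, -0.1272, 0.1588]
ee_rot: [0.0, 0.996, 0.091, -0.0]
contact_force: [0.4, 0.6, 0.1]
width: 0.0383
```

Request:
{"api": "send_rows", "payload": {
  "deltas": [
    {"dp":[0.1,-0.33,0],"rotation":[0,0,0]},
    {"dp":[0.2,-0.66,0],"rotation":[0,0,0]},
    {"dp":[0.3,-1,0],"rotation":[0,0,0]}
  ]
}}

```text
clock: 42.0
position: [0.4294, -0.2463, 0.1586]
ee_rot: [-0.0, 0.996, 0.089, -0.0]
contact_force: [1.8, 0.7, -0.0]
width: 0.0385
```

Request:
{"api": "send_rows", "payload": {
  "deltas": [
    {"dp":[0.1,-0.33,0],"rotation":[0,0,0]},
    {"dp":[0.2,-0.5,0],"rotation":[0,0,0]},
    {"dp":[0.2,-0.5,0],"rotation":[0,0,0]},
    {"dp":[0.2,-0.5,0],"rotation":[0,0,0]}
  ]
}}

```text
clock: 42.33
position: [0.4536, -0.3053, 0.1579]
ee_rot: [-0.001, 0.996, 0.088, -0.001]
contact_force: [-0.4, 0.6, -0.2]
width: 0.0384
```

```bash
python3 - <<'E'
from h import *
p=shot('wrist','w35'); t=tabs(p); knobs(p); goto(t[0][0],t[0][1],.087,90+t[0][2])
E
```

```text
tab [ 452.8 -357.8] wh 28.1 10.5 ang 12.6 px [342 203  14  35] 466 z 0.0335
t 42.38 pos [ 0.453  -0.3039  0.1581] yaw -79.8 F [-0.6  0.9 -0.2] M [-0.    0.04  0.04] w 0.0386 q6 0.67
dp [-0.002 -0.449 -0.592] rot 0.083
```

View pics/w35.png

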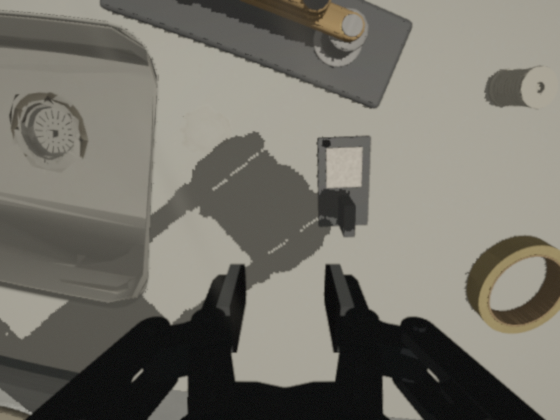

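Request:
{"api": "send_rows", "payload": {
  "deltas": [
    {"dp":[0,-0.2,-0.15],"rotation":[0,0,0.08]},
    {"dp":[0,-0.4,-0.35],"rotation":[0,0,0.08]},
    {"dp":[0,-0.45,-0.5],"rotation":[0,0,0.08]},
    {"dp":[0,-0.45,-0.59],"rotation":[0,0,0.08]},
    {"dp":[0,-0.45,-0.59],"rotation":[0,0,0.08]},
    {"dp":[0,-0.45,-0.59],"rotation":[0,0,0.08]}
  ]
}}

```text
clock: 42.88
position: [0.4533, -0.3562, 0.0883]
ee_rot: [-0.001, 0.994, 0.11, -0.001]
contact_force: [0.2, -0.5, 0.5]
width: 0.0386
```

```bash
python3 - <<'E'
from h import *
p=shot('wrist','w36'); t=tabs(p); goto(t[0][0]-.0005,t[0][1],.0305,90+t[0][2])
E
```

```text
tab [ 453.2 -357.6] wh 27.7 10.0 ang 12.4 px [279 223  18  46] 740 z 0.0337
t 42.93 pos [ 0.4539 -0.3568  0.0892] yaw -77.4 F [ 0.  -0.5 -0.5] M [ 0.01  0.02 -0.01] w 0.0382 q6 0.56
dp [-0.01  -0.006 -0.489] rot -0.006
```

View pics/w36.png

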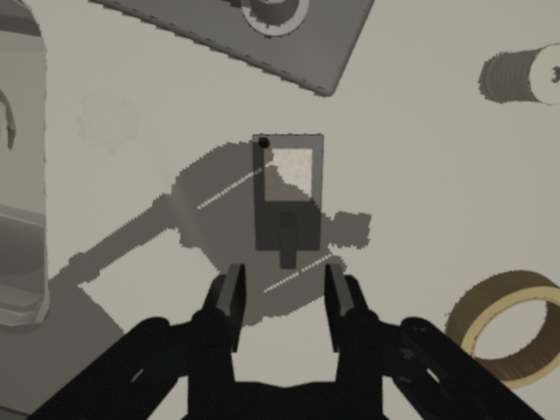

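Request:
{"api": "send_rows", "payload": {
  "deltas": [
    {"dp":[-0.01,-0.006,-0.15],"rotation":[0,0,0]},
    {"dp":[-0.01,-0.006,-0.3],"rotation":[0,0,0]},
    {"dp":[-0.01,-0.006,-0.41],"rotation":[0,0,0]},
    {"dp":[-0.01,-0.006,-0.46],"rotation":[0,0,0]},
    {"dp":[-0.01,-0.006,-0.49],"rotation":[0,0,0]},
    {"dp":[-0.01,-0.006,-0.49],"rotation":[0,0,0]}
  ]
}}

```text
clock: 43.43
position: [0.453, -0.3586, 0.0303]
ee_rot: [0.0, 0.994, 0.109, 0.0]
contact_force: [-0.0, -0.4, -0.5]
width: 0.0385
```

Request:
{"api": "send_rows", "payload": {
  "deltas": [
    {"dp":[0,0,0],"rotation":[0,0,0]},
    {"dp":[0,0,0],"rotation":[0,0,0]},
    {"dp":[0,0,0],"rotation":[0,0,0]},
    {"dp":[0,0,0],"rotation":[0,0,0]},
    {"dp":[0,0,0],"rotation":[0,0,0]}
  ],
  "fingers": 1
}}

```text
clock: 43.85
position: [0.4534, -0.3595, 0.031]
ee_rot: [0.001, 0.994, 0.109, 0.001]
contact_force: [0.3, 0.4, 6.6]
width: 0.0089
```

Request:
{"api": "send_rows", "payload": {
  "deltas": [
    {"dp":[0,0,0.1],"rotation":[0,0,0]},
    {"dp":[0,0,0.3],"rotation":[0,0,0]},
    {"dp":[-0.2,0.2,0.6],"rotation":[0,0,0]},
    {"dp":[-0.5,0.5,0.8],"rotation":[0,0,0]},
    {"dp":[-0.8,0.8,0.8],"rotation":[0,0,0]},
    {"dp":[-1,1,0.8],"rotation":[0,0,0]}
  ]
}}

```text
clock: 44.35
position: [0.3476, -0.2539, 0.1258]
ee_rot: [0.001, 0.994, 0.109, 0.001]
contact_force: [-0.8, 0.1, -0.7]
width: 0.0091
```

Request:
{"api": "send_rows", "payload": {
  "deltas": [
    {"dp":[0,0.33,0],"rotation":[0,0,0]},
    {"dp":[0,0.66,0],"rotation":[0,0,0]},
    {"dp":[0,1,0],"rotation":[0,0,0]}
  ]
}}

```text
clock: 44.6
position: [0.347, -0.133, 0.1247]
ee_rot: [0.0, 0.994, 0.108, 0.001]
contact_force: [1.4, 0.7, -0.5]
width: 0.0092
```

```bash
python3 - <<'E'
from h import *
p=shot('wrist','w37'); st()
E
```

```text
t 44.65 pos [ 0.3443 -0.1248  0.124 ] yaw -77.4 F [-2.8  5.5 -1.3] M [ 0.28  0.11 -0.01] w 0.009 q6 0.8
```

View pics/w37.png

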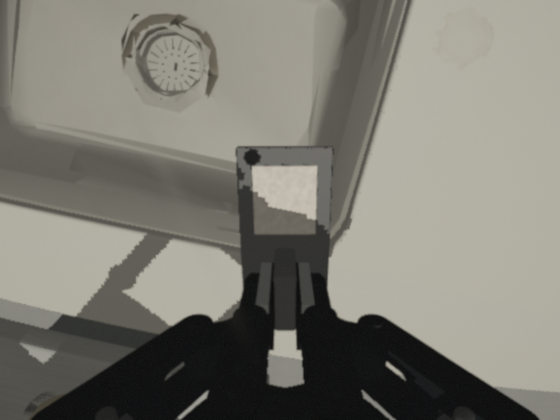

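Request:
{"api": "send_rows", "payload": {
  "deltas": [
    {"dp":[0,0.33,0],"rotation":[0,0,-0.2]},
    {"dp":[0,0.66,0],"rotation":[0,0,-0.4]},
    {"dp":[0,1,0],"rotation":[0,0,-0.66]}
  ]
}}

```text
clock: 44.9
position: [0.3479, -0.0283, 0.1246]
ee_rot: [-0.0, 0.999, -0.033, 0.0]
contact_force: [-0.1, 0.4, 0.1]
width: 0.0092
```

Request:
{"api": "send_rows", "payload": {
  "deltas": [
    {"dp":[0,0.33,0],"rotation":[0,0,0]},
    {"dp":[0,0.66,0],"rotation":[0,0,0]},
    {"dp":[0.1,1,0],"rotation":[0,0,0]}
  ]
}}

```text
clock: 45.15
position: [0.3573, 0.0908, 0.1243]
ee_rot: [0.0, 1.0, -0.031, -0.001]
contact_force: [0.6, -1.1, -0.7]
width: 0.0089
```

Request:
{"api": "send_rows", "payload": {
  "deltas": [
    {"dp":[0.2,0.33,0],"rotation":[0,0,0]},
    {"dp":[0.4,0.66,-0.1],"rotation":[0,0,0]},
    {"dp":[0.65,1,-0.3],"rotation":[0,0,0]},
    {"dp":[0.65,1,-0.4],"rotation":[0,0,0]},
    {"dp":[0.65,1,-0.4],"rotation":[0,0,0]},
    {"dp":[0.65,1,-0.4],"rotation":[0,0,0]}
  ]
}}

```text
clock: 45.65
position: [0.4375, 0.2098, 0.075]
ee_rot: [0.001, 1.0, -0.029, -0.002]
contact_force: [0.7, -0.5, -0.7]
width: 0.0094
```

```bash
python3 - <<'E'
from h import *
x,y=b2w(-.085,-.0835); goto(x,y,.046,-96.4)
E
```

```text
t 45.65 pos [0.4375 0.2098 0.075 ] yaw -93.4 F [ 0.7 -0.5 -0.7] M [-0.12  0.02  0.02] w 0.0094 q6 1.93
dp [ 0.067  0.326 -0.241] rot -0.106
```

Request:
{"api": "send_rows", "payload": {
  "deltas": [
    {"dp":[0.03,0.15,-0.05],"rotation":[0,0,-0.11]},
    {"dp":[0.07,0.3,-0.12],"rotation":[0,0,-0.11]},
    {"dp":[0.07,0.34,-0.2],"rotation":[0,0,-0.11]},
    {"dp":[0.07,0.34,-0.25],"rotation":[0,0,-0.11]},
    {"dp":[0.07,0.34,-0.25],"rotation":[0,0,-0.11]},
    {"dp":[0.07,0.34,-0.25],"rotation":[0,0,-0.11]}
  ]
}}

```text
clock: 46.15
position: [0.4455, 0.2489, 0.0463]
ee_rot: [0.001, 0.998, -0.058, -0.001]
contact_force: [-0.5, 0.3, 0.3]
width: 0.0089
```

```bash
python3 - <<'E'
from h import *
p=shot('wrist','w38'); cardcheck(p,-.084)
E
```

```text
t 46.2 pos [0.446  0.2491 0.0466] yaw -96.7 F [0.4 0.8 0.4] M [0.01 0.01 0.03] w 0.0092 q6 2.06
tcp b [-0.0846 -0.0834] z 0.0466
clip -0.08380883749768309
board z 0.007823466695019455
card z 0.011360396348348302 cy -0.08355196067120226 0.042979949874882455 n 5894
edge slope deg 1.3776630047442426
edge slope deg -6.774164830621395
```

View pics/w38.png

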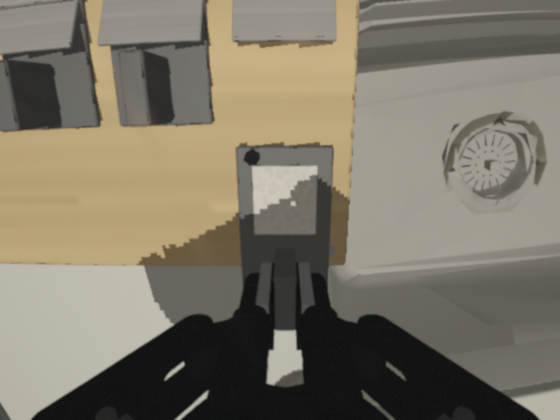

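Request:
{"api": "send_rows", "payload": {
  "deltas": [
    {"dp":[0,-0.008,-0.03],"rotation":[0,0,0]},
    {"dp":[0,-0.008,-0.045],"rotation":[0,0,0]},
    {"dp":[0,-0.008,-0.055],"rotation":[0,0,0]},
    {"dp":[0,-0.008,-0.055],"rotation":[0,0,0]},
    {"dp":[0,-0.008,-0.055],"rotation":[0,0,0]}
  ]
}}

```text
clock: 46.62
position: [0.4466, 0.2492, 0.0398]
ee_rot: [0.0, 0.998, -0.058, -0.0]
contact_force: [0.3, 0.0, -0.8]
width: 0.0095
```

```bash
python3 - <<'E'
from h import *
p=shot('wrist','w39'); cardcheck(p,-.084)
E
```

```text
t 46.67 pos [0.4467 0.2493 0.0399] yaw -96.6 F [ 0.3 -0.2 -0.4] M [-0.    0.07  0.03] w 0.0089 q6 2.06
tcp b [-0.084  -0.0831] z 0.0399
clip -0.08382398470768582
board z 0.007808460279194354
card z 0.00494263423874338 cy -0.08300376230277794 0.042891248796553046 n 5852
edge slope deg -1.6475747387176902
edge slope deg -0.268687372584096
```

Request:
{"api": "send_rows", "payload": {
  "deltas": [
    {"dp":[0.08,-0.014,0],"rotation":[0,0,0]},
    {"dp":[0.16,-0.024,0],"rotation":[0,0,0]},
    {"dp":[0.24,-0.033,0],"rotation":[0,0,0]},
    {"dp":[0.32,-0.042,0],"rotation":[0,0,0]},
    {"dp":[0.4,-0.051,0],"rotation":[0,0,0]}
  ]
}}

```text
clock: 47.08
position: [0.4963, 0.2431, 0.0399]
ee_rot: [-0.0, 0.998, -0.058, 0.0]
contact_force: [0.5, -0.2, -0.6]
width: 0.009
```

Request:
{"api": "send_rows", "payload": {
  "deltas": [
    {"dp":[0.06,-0.007,0],"rotation":[0,0,0]},
    {"dp":[0.12,-0.013,0],"rotation":[0,0,0]},
    {"dp":[0.18,-0.02,0],"rotation":[0,0,0]},
    {"dp":[0.24,-0.027,0],"rotation":[0,0,0]},
    {"dp":[0.28,-0.031,0],"rotation":[0,0,0]},
    {"dp":[0.3,-0.033,0],"rotation":[0,0,0]},
    {"dp":[0.3,-0.033,0],"rotation":[0,0,0]}
  ]
}}

```text
clock: 47.67
position: [0.5318, 0.2392, 0.0397]
ee_rot: [-0.0, 0.998, -0.058, 0.001]
contact_force: [0.7, -0.5, -1.6]
width: 0.0095
```

```bash
python3 - <<'E'
from h import *
p=shot('wrist','w40'); s=st(); print(w2b(*s['position'][:2]))
E
```

```text
t 47.72 pos [0.5313 0.2392 0.0398] yaw -96.6 F [ 0.7  0.4 -2.4] M [ 0.01  0.02 -0.01] w 0.0088 q6 1.99
[ 0.00127065 -0.08363968]
```

View pics/w40.png

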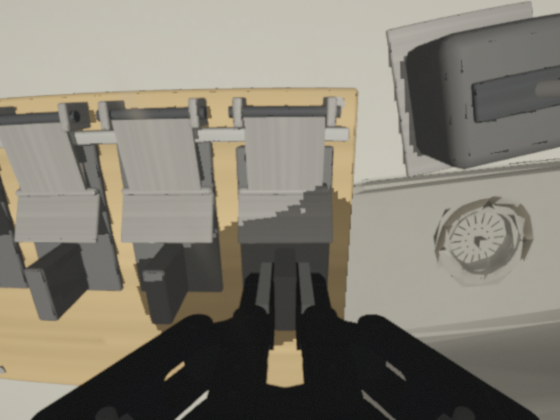

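Request:
{"api": "send_rows", "payload": {
  "deltas": [
    {"dp":[0.01,-0.001,0],"rotation":[0,0,0]},
    {"dp":[0.02,-0.002,0],"rotation":[0,0,0]},
    {"dp":[0.03,-0.003,0],"rotation":[0,0,0]},
    {"dp":[0.03,-0.003,0],"rotation":[0,0,0]}
  ]
}}

```text
clock: 48.05
position: [0.5341, 0.2389, 0.0398]
ee_rot: [0.0, 0.998, -0.058, -0.0]
contact_force: [-0.6, 0.2, -2.4]
width: 0.0091
```

Request:
{"api": "send_rows", "payload": {
  "deltas": [
    {"dp":[0.01,-0.001,0],"rotation":[0,0,0]},
    {"dp":[0.015,-0.002,0],"rotation":[0,0,0]},
    {"dp":[0.015,-0.002,0],"rotation":[0,0,0]}
  ]
}}

```text
clock: 48.3
position: [0.5345, 0.2387, 0.0397]
ee_rot: [0.0, 0.998, -0.058, -0.002]
contact_force: [-3.3, 1.2, -1.5]
width: 0.0093
```

Request:
{"api": "send_rows", "payload": {
  "deltas": [
    {"dp":[0.01,-0.001,0],"rotation":[0,0,0]},
    {"dp":[0.02,-0.002,0],"rotation":[0,0,0]},
    {"dp":[0.02,-0.002,0],"rotation":[0,0,0]}
  ]
}}

```text
clock: 48.55
position: [0.5347, 0.2386, 0.0395]
ee_rot: [0.0, 0.998, -0.058, -0.004]
contact_force: [-8.7, 2.6, 3.3]
width: 0.0091
```

Request:
{"api": "send_rows", "payload": {
  "deltas": [
    {"dp":[0,0,0],"rotation":[0,0,0]},
    {"dp":[0,0,0],"rotation":[0,0,0]},
    {"dp":[0,0,0],"rotation":[0,0,0]},
    {"dp":[0,0,0.1],"rotation":[0,0,0]},
    {"dp":[0,0,0.4],"rotation":[0,0,0]},
    {"dp":[0,0,0.8],"rotation":[0,0,0]},
    {"dp":[0,0,1],"rotation":[0,0,0]},
    {"dp":[0,0,1],"rotation":[0,0,0]}
  ],
  "fingers": 0.2
}}

```text
clock: 49.22
position: [0.5438, 0.2397, 0.1676]
ee_rot: [-0.003, 0.998, -0.058, 0.008]
contact_force: [0.5, -0.3, -0.0]
width: 0.034
```

```bash
python3 - <<'E'
from h import *
p=shot('wrist','w41'); s=st(); 
for t in tabs(p,xr=(.4,.7),yr=(.2,.5),zr=(.036,.046)): print(w2b(*t[:2]),t[2])
P=cloud(p); z=P[...,2]; R=(P[...,0]>.52)&(P[...,0]<.7)&(P[...,1]>.06)&(P[...,1]<.22)
k=R&(z>.041)&(z<.049)
if k.sum(): print('housing',k.sum(),cv2.minAreaRect((P[k][:,:2]*1000).astype(np.float32)))
k=R&(z>.09)&(z<.115); q=P[k]; print('ball',k.sum(), q.min(0) if len(q) else '', q.max(0) if len(q) else '')
print(models.find_in('lever_ball',p)[:2])
E
```

```text
t 49.27 pos [0.5421 0.2392 0.1645] yaw -96.7 F [0.2 0.4 0. ] M [-0.   -0.04 -0.04] w 0.0344 q6 1.99
tab [552.8 405.7] wh 27.7 11.4 ang -4.8 px [ 80 205  20  33] 477 z 0.0415
tab [546.8 349.3] wh 27.1 11.5 ang -7.7 px [145 205  19  33] 469 z 0.0415
tab [540.3 295.2] wh 28.2 10.3 ang -5.5 px [212 205  15  34] 441 z 0.0417
tab [534.2 239.2] wh 28.0 9.8 ang -6.3 px [282 204  13  35] 430 z 0.0417
[0.00401832 0.08421389] -4.800376892089844
[0.00433743 0.02742045] -7.651985168457031
[ 0.00389067 -0.02707504] -5.5409393310546875
[ 0.00407104 -0.08339441] -6.313133239746094
housing 4794 ((610.0808715820312, 143.00489807128906), (49.346431732177734, 58.63535690307617), 7.440648555755615)
ball 729 [0.60582723 0.10975288 0.090037  ] [0.62151056 0.12460711 0.10981609]
[{'box': [411.4, 91.4, 503.7, 119.5], 'score': 0.78}]
```

View pics/w41.png

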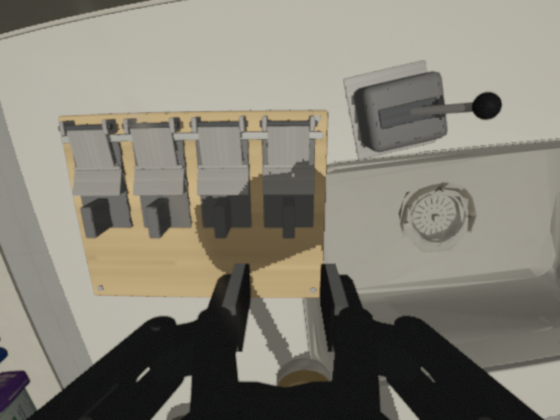

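```bash
python3 - <<'E'
from h import *
p=shot('top','t42'); P=cloud(p); z=P[...,2]
R=(P[...,0]>.5)&(P[...,0]<.66)&(P[...,1]<-.13)&(P[...,1]>-.38)
for lo,hi in [(.055,.078),(.078,.092),(.092,.106),(.106,.14)]:
    k=R&(z>lo)&(z<hi); q=P[k]
    if k.sum()>5:
        q=q[:,:2]; c=q.mean(0); w,v=np.linalg.eigh(np.cov((q-c).T)); d=v[:,1]*np.sign(v[1,1]); print(lo,k.sum(),c,'ang',np.degrees(np.arctan2(d[1],d[0])),np.ptp(q@d))
k=R&(z>.008)&(z<.016); print(cv2.minAreaRect((P[k][:,:2]*1000).astype(np.float32)))
s=shot('side','s42')
a=p['color'][:,:,::-1]; cv2.imwrite('pics/t42z.png',cv2.resize(a[150:210,270:390],None,fx=6.6,fy=6.6,interpolation=cv2.INTER_CUBIC))
a=s['color'][:,:,::-1]; cv2.imwrite('pics/s42z.png',cv2.resize(a[220:310,280:380],None,fx=6.5,fy=6.5,interpolation=cv2.INTER_CUBIC))
for n in ('t',): pass
E
```

```text
0.055 93 [ 0.58595398 -0.27519181] ang 82.4456404874726 0.15875324033142071
0.078 73 [ 0.59607221 -0.2225203 ] ang 76.2963899442699 0.12089611897795784
0.092 90 [ 0.59251325 -0.25567496] ang 81.45436389289144 0.12564210677243837
0.106 51 [ 0.59617362 -0.23428588] ang 79.89202515426321 0.12407037478396862
((586.4326171875, -254.0213623046875), (241.8603515625, 138.61965942382812), 88.15730285644531)
```

View pics/t42z.png

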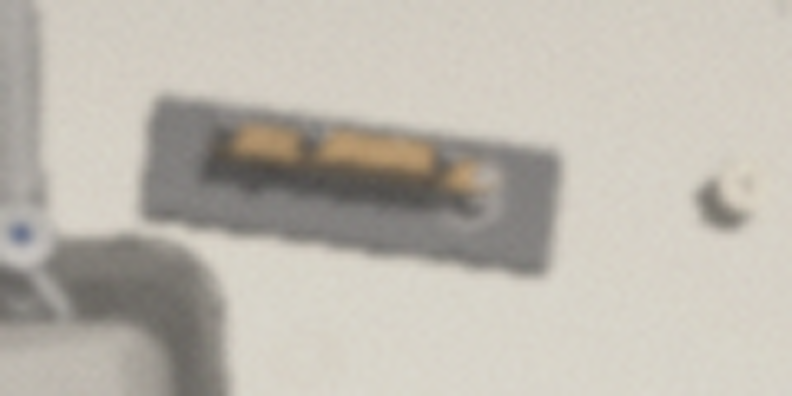

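View pics/s42z.png

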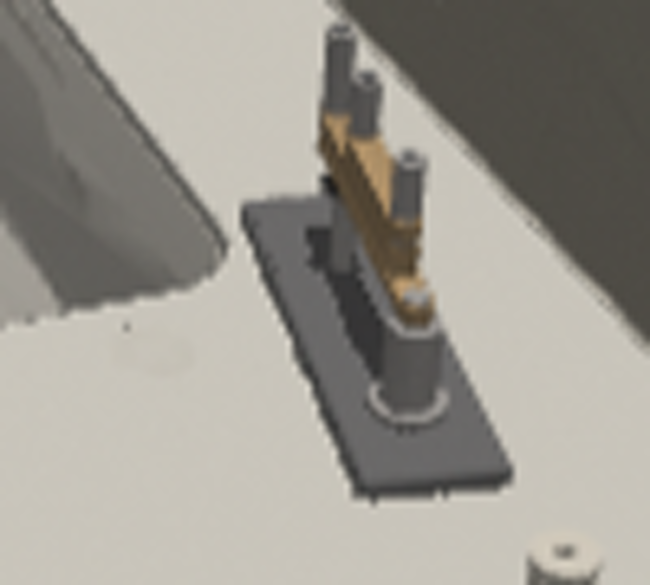

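Request:
{"api": "send_rows", "payload": {
  "deltas": [
    {"dp":[-0.4,-0.1,0.4],"rotation":[0,0,0]},
    {"dp":[-0.7,-0.5,0.8],"rotation":[0,0,0]},
    {"dp":[-1,-0.9,1],"rotation":[0,0,0]},
    {"dp":[-1,-1,1],"rotation":[0,0,0]}
  ],
  "fingers": 0.5
}}

```text
clock: 49.75
position: [0.4407, 0.1521, 0.2567]
ee_rot: [0.0, 0.998, -0.057, -0.002]
contact_force: [1.1, -0.7, 0.0]
width: 0.0213
```

Request:
{"api": "send_rows", "payload": {
  "deltas": [
    {"dp":[0,-0.33,0.2],"rotation":[0,0,0]},
    {"dp":[0,-0.66,0.4],"rotation":[0,0,0]},
    {"dp":[0,-1,0.4],"rotation":[0,0,0]}
  ]
}}

```text
clock: 50.0
position: [0.443, 0.039, 0.3069]
ee_rot: [-0.0, 0.998, -0.057, 0.002]
contact_force: [1.6, -0.4, 0.4]
width: 0.0211
```

Request:
{"api": "send_rows", "payload": {
  "deltas": [
    {"dp":[0,-0.33,0],"rotation":[0,0,0]},
    {"dp":[0,-0.66,0],"rotation":[0,0,0]},
    {"dp":[0,-1,0],"rotation":[0,0,0]}
  ]
}}

```text
clock: 50.25
position: [0.4415, -0.0819, 0.3034]
ee_rot: [-0.0, 0.998, -0.058, -0.001]
contact_force: [1.4, 0.3, -0.2]
width: 0.0216
```

Request:
{"api": "send_rows", "payload": {
  "deltas": [
    {"dp":[0.1,-0.33,0],"rotation":[0,0,0]},
    {"dp":[0.3,-0.66,0],"rotation":[0,0,0]},
    {"dp":[0.5,-1,0],"rotation":[0,0,0]}
  ]
}}

```text
clock: 50.5
position: [0.4966, -0.1934, 0.3032]
ee_rot: [-0.001, 0.998, -0.059, -0.001]
contact_force: [0.4, 0.9, 0.6]
width: 0.0214
```

Request:
{"api": "send_rows", "payload": {
  "deltas": [
    {"dp":[0.3,-0.1,0],"rotation":[0,0,0]},
    {"dp":[0.6,-0.2,0],"rotation":[0,0,0]},
    {"dp":[0.7,-0.2,0],"rotation":[0,0,0]},
    {"dp":[0.7,-0.2,0],"rotation":[0,0,0]},
    {"dp":[0.7,-0.2,0],"rotation":[0,0,0]}
  ]
}}

```text
clock: 50.92
position: [0.5808, -0.2154, 0.302]
ee_rot: [-0.001, 0.998, -0.058, -0.003]
contact_force: [-0.1, 0.2, 0.6]
width: 0.0212
```

```bash
python3 - <<'E'
from h import *
st(); p=shot('wrist','w43'); k=knobs(p)
P=cloud(p); z=P[...,2]
m=((z>.008)&(z<.016)&(P[...,0]>.5)&(P[...,0]<.68)&(P[...,1]<-.1)&(P[...,1]>-.42)).astype(np.uint8); q=P[m>0]; print('foot',cv2.minAreaRect((q[:,:2]*1000).astype(np.float32)))
for i in range(len(k)):
    for j in range(i): d=k[i]-k[j]; print(i,j,np.linalg.norm(d),np.degrees(np.arctan2(d[1],d[0])))
E
```

```text
t 50.92 pos [ 0.5808 -0.2154  0.302 ] yaw -96.6 F [-0.1  0.2  0.6] M [ 0.02  0.02 -0.04] w 0.0212 q6 1.22
knob [ 0.7202 -0.3928] [0.0012 0.1072 0.009 ] [418   5]
knob [ 0.7201 -0.2204] [0.0013 0.2395 0.009 ] [129  12]
knob [ 0.6083 -0.1832] [0.0132 0.0132 0.0058] [240 159]
knob [ 0.6005 -0.2275] [0.0132 0.0133 0.0063] [289 162]
knob [ 0.5888 -0.2964] [0.013  0.013  0.0064] [364 166]
foot ((595.3818359375, -256.8851318359375), (228.95376586914062, 70.72354888916016), 80.14156341552734)
1 0 0.17238869218700748 90.04264578061148
2 0 0.2375777939883737 118.10527979621007
2 1 0.11781185250560984 161.606355331491
3 0 0.204082172929339 125.93009873865938
3 1 0.119839339780751 -176.58599700981685
3 2 0.04499839502405291 -100.02561022759843
4 0 0.16292868790469586 143.73771013313947
4 1 0.15167035091617243 -149.9197133176083
4 2 0.11485300905802868 -99.75036325385095
4 3 0.06985546774454923 -99.57305939229207
```

View pics/w43.png

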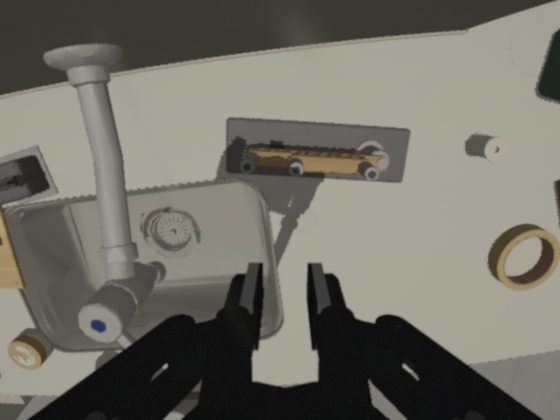

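```bash
python3 - <<'E'
from h import *
p=shot('wrist'); P=cloud(p); z=P[...,2]
k=(z>.12)&(z<.25)&(P[...,0]>.45)&(P[...,0]<.70)&(P[...,1]>-.12)&(P[...,1]<.12); q=P[k]; print(k.sum(),np.percentile(q,[1,99],axis=0))
for x in np.arange(.48,.7,.04):
    kk=k&(abs(P[...,0]-x)<.02)
    if kk.sum()>20: print(round(x,2),np.percentile(P[kk],[1,99],axis=0)[:,1:].round(3).tolist())
s=st(); print(s['qpos'])
E
```

```text
10173 [[ 0.50734192 -0.09084941  0.1399676 ]
 [ 0.69829364 -0.06218615  0.23709016]]
0.52 [[-0.091, 0.133], [-0.06, 0.238]]
0.56 [[-0.088, 0.172], [-0.063, 0.236]]
0.6 [[-0.085, 0.164], [-0.065, 0.189]]
0.64 [[-0.085, 0.155], [-0.065, 0.175]]
0.68 [[-0.088, 0.152], [-0.063, 0.171]]
t 51.02 pos [ 0.5799 -0.2149  0.3037] yaw -96.6 F [-0.1 -0.1  0.3] M [ 0.03 -0.04 -0.04] w 0.0212 q6 1.22
[-4.67053746e-01  3.21241763e-01  1.30845790e+00 -4.29284122e-04
  1.51500721e+00  1.21952148e+00]
```

Request:
{"api": "send_rows", "payload": {
  "deltas": [
    {"dp":[0,0,0.2],"rotation":[0,0,0.2]},
    {"dp":[0,0.3,0.3],"rotation":[0,0,0.4]},
    {"dp":[0.1,0.6,0.3],"rotation":[0,0,0.49]},
    {"dp":[0.1,1,0.3],"rotation":[0,0,0.49]},
    {"dp":[0.1,1,0.3],"rotation":[0,0,0.49]}
  ],
  "fingers": 1
}}

```text
clock: 51.43
position: [0.5915, -0.089, 0.342]
ee_rot: [-0.002, 0.998, 0.067, 0.0]
contact_force: [-0.4, -1.0, 1.0]
width: -0.0
```

Request:
{"api": "send_rows", "payload": {
  "deltas": [
    {"dp":[0.1,0.33,0],"rotation":[0,0,0]},
    {"dp":[0.2,0.66,0],"rotation":[0,0,0]},
    {"dp":[0.2,1,0],"rotation":[0,0,0]},
    {"dp":[0.2,1,0],"rotation":[0,0,0]}
  ]
}}

```text
clock: 51.77
position: [0.6155, 0.032, 0.3412]
ee_rot: [-0.003, 0.998, 0.068, -0.0]
contact_force: [-0.9, -0.3, 0.8]
width: -0.0004
```

```bash
python3 - <<'E'
from h import *
goto(.6179,.0835,.24,-82.5)
E
```

```text
t 51.77 pos [0.6155 0.032  0.3412] yaw -82.2 F [-0.9 -0.3  0.8] M [-0.04  0.01  0.02] w -0.0004 q6 1.37
dp [ 0.02   0.43  -0.843] rot -0.011
```

Request:
{"api": "send_rows", "payload": {
  "deltas": [
    {"dp":[0.02,0.2,0],"rotation":[0,0,0]},
    {"dp":[0.02,0.4,-0.2],"rotation":[0,0,0]},
    {"dp":[0.02,0.43,-0.5],"rotation":[0,0,0]},
    {"dp":[0.02,0.43,-0.8],"rotation":[0,0,0]},
    {"dp":[0.02,0.43,-1],"rotation":[0,0,0]},
    {"dp":[0.02,0.43,-1],"rotation":[0,0,0]},
    {"dp":[0.02,0.43,-1],"rotation":[0,0,0]}
  ]
}}

```text
clock: 52.35
position: [0.618, 0.0759, 0.2204]
ee_rot: [0.0, 0.998, 0.065, -0.001]
contact_force: [-0.2, 0.0, 0.9]
width: -0.0
```

```bash
python3 - <<'E'
from h import *
goto(.6179,.0835,.112,-82.5); p=shot('wrist','w44')
P=cloud(p); z=P[...,2]; k=(P[...,0]>.58)&(P[...,0]<.65)&(P[...,1]>.07)&(P[...,1]<.16)&(z>.094)&(z<.115); q=P[k]; print(k.sum(),np.percentile(q,[2,50,98],axis=0))
E
```

```text
t 52.35 pos [0.618  0.0759 0.2204] yaw -82.6 F [-0.2  0.   0.9] M [-0.04 -0.02 -0.03] w -0.0 q6 1.45
dp [-0.001  0.064 -0.903] rot 0.004
332 [[0.60769345 0.1087514  0.09976702]
 [0.61514156 0.11544206 0.10594837]
 [0.620706   0.12307433 0.10899295]]
```

View pics/w44.png

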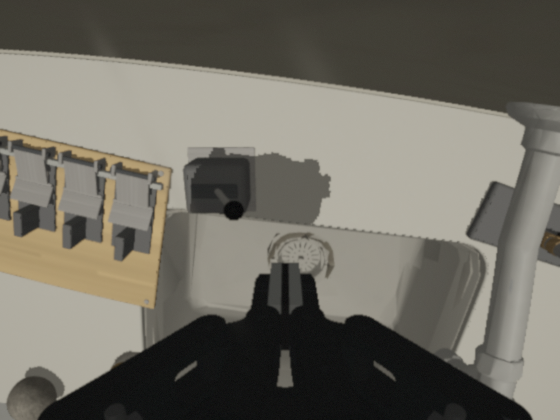

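Request:
{"api": "send_rows", "payload": {
  "deltas": [
    {"dp":[0,0,-0.3],"rotation":[0,0,0]},
    {"dp":[0,0,-0.6],"rotation":[0,0,0]},
    {"dp":[0,0,-0.8],"rotation":[0,0,0]},
    {"dp":[0,0,-0.9],"rotation":[0,0,0]},
    {"dp":[0,0,-0.9],"rotation":[0,0,0]},
    {"dp":[0,0,-0.9],"rotation":[0,0,0]}
  ]
}}

```text
clock: 52.9
position: [0.6209, 0.0759, 0.1149]
ee_rot: [0.0, 0.998, 0.064, 0.002]
contact_force: [0.8, 0.1, 1.2]
width: 0.0002
```

Request:
{"api": "send_rows", "payload": {
  "deltas": [
    {"dp":[-0.01,0.08,0],"rotation":[0,0,0]},
    {"dp":[-0.02,0.16,0],"rotation":[0,0,0]},
    {"dp":[-0.03,0.24,0],"rotation":[0,0,0]},
    {"dp":[-0.04,0.32,0],"rotation":[0,0,0]},
    {"dp":[-0.05,0.4,0],"rotation":[0,0,0]}
  ]
}}

```text
clock: 53.32
position: [0.6168, 0.124, 0.1178]
ee_rot: [0.001, 0.998, 0.065, 0.005]
contact_force: [0.1, -2.9, 5.7]
width: -0.0
```

```bash
python3 - <<'E'
from h import *
s=st(); d=s['position'][:2]-[.6101,.143]; print('s',d@[-.13,.991],'lat',d@[.991,.13]); p=shot('wrist','w45')
E
```

```text
t 53.32 pos [0.6168 0.124  0.1178] yaw -82.6 F [ 0.1 -2.9  5.7] M [-0.44 -0.1  -0.02] w -0.0 q6 1.53
s -0.01971775203263301 lat 0.004168557128320926
```

View pics/w45.png

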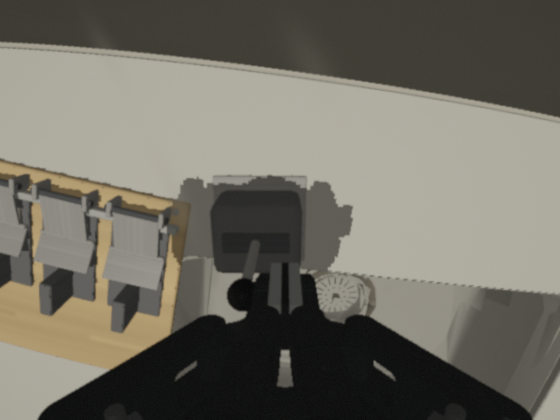

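Request:
{"api": "send_rows", "payload": {
  "deltas": [
    {"dp":[0,0,-0.05],"rotation":[0,0,0]},
    {"dp":[0,0,-0.1],"rotation":[0,0,0]},
    {"dp":[0,0,-0.1],"rotation":[0,0,0]}
  ]
}}

```text
clock: 53.62
position: [0.6137, 0.1244, 0.101]
ee_rot: [0.0, 0.998, 0.065, 0.001]
contact_force: [0.8, -2.4, 1.7]
width: -0.0002
```

Request:
{"api": "send_rows", "payload": {
  "deltas": [
    {"dp":[-0.01,0.04,0],"rotation":[0,0,0]},
    {"dp":[-0.01,0.08,0],"rotation":[0,0,0]},
    {"dp":[-0.02,0.12,0],"rotation":[0,0,0]},
    {"dp":[-0.02,0.15,0],"rotation":[0,0,0]}
  ]
}}

```text
clock: 53.95
position: [0.6109, 0.1425, 0.1003]
ee_rot: [0.0, 0.998, 0.065, -0.0]
contact_force: [2.4, -4.0, -3.5]
width: 0.0
```

```bash
python3 - <<'E'
from h import *
s=st(); d=s['position'][:2]-[.6101,.143]; print('s',d@[-.13,.991],'lat',d@[.991,.13]); p=shot('wrist','w46'); shot('side','s46')
E
```

```text
t 53.95 pos [0.6109 0.1425 0.1003] yaw -82.6 F [ 2.4 -4.  -3.5] M [-0.66 -0.28  0.  ] w 0.0 q6 1.56
s -0.0006098433870680115 lat 0.0006915609755328528
```

View pics/w46.png

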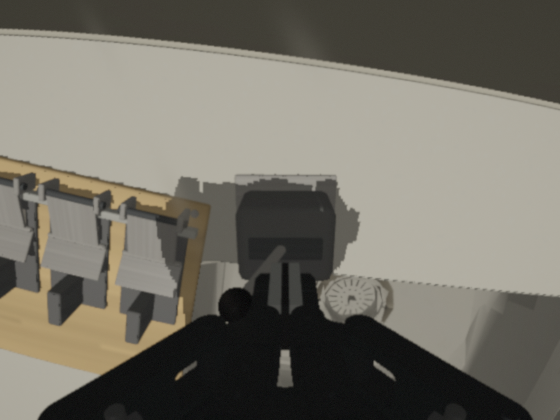

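Request:
{"api": "send_rows", "payload": {
  "deltas": [
    {"dp":[0,0.02,0],"rotation":[0,0,0]},
    {"dp":[0,0.03,0],"rotation":[0,0,0]},
    {"dp":[-0.01,0.04,0],"rotation":[0,0,0]},
    {"dp":[-0.01,0.04,0],"rotation":[0,0,0]}
  ]
}}

```text
clock: 54.38
position: [0.6095, 0.1467, 0.1003]
ee_rot: [0.0, 0.998, 0.065, -0.001]
contact_force: [0.7, -4.5, -3.8]
width: -0.0001
```

Request:
{"api": "send_rows", "payload": {
  "deltas": [
    {"dp":[0,0.01,0],"rotation":[0,0,0]},
    {"dp":[0,0.02,0],"rotation":[0,0,0]},
    {"dp":[0,0.02,0],"rotation":[0,0,0]}
  ]
}}

```text
clock: 54.63
position: [0.6094, 0.1476, 0.1003]
ee_rot: [0.002, 0.998, 0.065, -0.001]
contact_force: [1.5, -9.0, -3.6]
width: -0.0004
```

Request:
{"api": "send_rows", "payload": {
  "deltas": [
    {"dp":[0,0.01,0],"rotation":[0,0,0]},
    {"dp":[0,0.02,0],"rotation":[0,0,0]},
    {"dp":[0,0.02,0],"rotation":[0,0,0]}
  ]
}}

```text
clock: 54.88
position: [0.6094, 0.148, 0.1002]
ee_rot: [0.004, 0.998, 0.065, -0.001]
contact_force: [1.6, -13.2, -3.8]
width: 0.0001
```

Request:
{"api": "send_rows", "payload": {
  "deltas": [
    {"dp":[0.02,-0.15,0],"rotation":[0,0,0]},
    {"dp":[0.04,-0.3,0],"rotation":[0,0,0]},
    {"dp":[0.06,-0.45,0],"rotation":[0,0,0]},
    {"dp":[0.08,-0.6,0],"rotation":[0,0,0]},
    {"dp":[0.09,-0.72,0],"rotation":[0,0,0]},
    {"dp":[0.09,-0.72,0],"rotation":[0,0,0]}
  ]
}}

```text
clock: 55.38
position: [0.6208, 0.0638, 0.1011]
ee_rot: [-0.0, 0.998, 0.063, -0.0]
contact_force: [0.5, -0.9, 0.9]
width: -0.0
```

Request:
{"api": "send_rows", "payload": {
  "deltas": [
    {"dp":[0,0,0.3],"rotation":[0,0,0]},
    {"dp":[0,0,0.6],"rotation":[0,0,0]},
    {"dp":[0,0,1],"rotation":[0,0,0]},
    {"dp":[0,0,1],"rotation":[0,0,0]}
  ]
}}

```text
clock: 55.72
position: [0.6241, 0.067, 0.2289]
ee_rot: [-0.001, 0.998, 0.065, 0.007]
contact_force: [0.1, -0.2, 0.8]
width: -0.0001
```

Request:
{"api": "send_rows", "payload": {
  "deltas": [
    {"dp":[0,0,0.3],"rotation":[0,0,0]},
    {"dp":[-0.3,0,0.6],"rotation":[0,0,0]},
    {"dp":[-0.6,0.3,0.9],"rotation":[0,0,0]},
    {"dp":[-0.8,0.6,0.9],"rotation":[0,0,0]},
    {"dp":[-0.8,0.8,0.9],"rotation":[0,0,0]},
    {"dp":[-0.8,0.8,0.9],"rotation":[0,0,0]}
  ]
}}

```text
clock: 56.22
position: [0.5215, 0.1679, 0.3317]
ee_rot: [-0.004, 0.998, 0.067, 0.001]
contact_force: [0.9, -0.5, -0.7]
width: 0.0003
```

```bash
python3 - <<'E'
from h import *
st(); p=shot('wrist','w47'); P=cloud(p); z=P[...,2]
k=(P[...,0]>.58)&(P[...,0]<.65)&(P[...,1]>.07)&(P[...,1]<.2)&(z>.094)&(z<.115); q=P[k]; print(k.sum(),np.percentile(q,[2,50,98],axis=0))
for t in tabs(p,xr=(.4,.7),yr=(.2,.5),zr=(.036,.046)): print(w2b(*t[:2]),t[2])
shot('top','t47'); shot('side','s47')
E
```

```text
t 56.22 pos [0.5215 0.1679 0.3317] yaw -82.3 F [ 0.9 -0.5 -0.7] M [-0.03  0.01  0.03] w 0.0003 q6 1.62
202 [[0.60621821 0.10970028 0.1009787 ]
 [0.61364991 0.11735447 0.10603587]
 [0.62081648 0.12374509 0.10886777]]
tab [553.2 405.7] wh 28.0 10.8 ang -7.3 px [ 98 108  11  23] 215 z 0.0417
tab [546.2 349.9] wh 27.2 10.9 ang -6.2 px [140 118  12  24] 214 z 0.0416
tab [540.3 295.1] wh 27.4 10.3 ang -6.6 px [183 129  12  23] 197 z 0.0414
tab [534.1 238.8] wh 28.1 10.0 ang -9.3 px [226 139  12  24] 178 z 0.0417
[0.00440707 0.08416751] -7.314056396484375
[0.00374099 0.02799827] -6.17510986328125
[ 0.00393523 -0.02717292] -6.563163757324219
[ 0.00407126 -0.08372087] -9.345428466796875
```

View pics/w47.png

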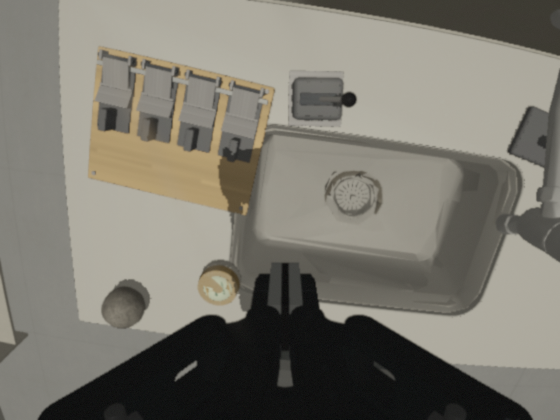

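View pics/s47.png

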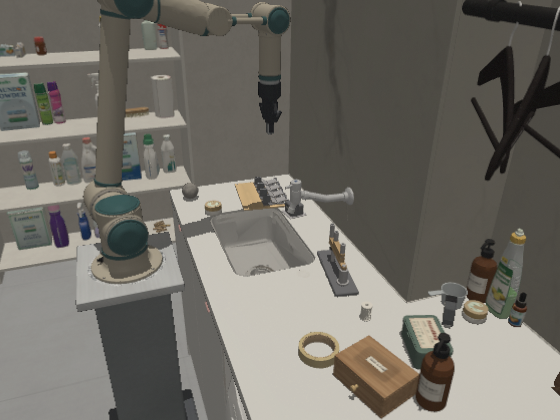

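Request:
{"api": "send_rows", "payload": {
  "deltas": [
    {"dp":[0,0,0],"rotation":[0,0,0]},
    {"dp":[0,0,0],"rotation":[0,0,0]},
    {"dp":[0,0,0],"rotation":[0,0,0]},
    {"dp":[0,0,0],"rotation":[0,0,0]}
  ]
}}

```text
clock: 56.7
position: [0.5252, 0.1605, 0.3283]
ee_rot: [0.0, 0.998, 0.064, -0.001]
contact_force: [0.3, -0.8, 0.1]
width: 0.0001
```

```bash
python3 - <<'E'
from h import *
st(); print(manip.sign_off())
E
```

```text
t 56.7 pos [0.5252 0.1605 0.3283] yaw -82.7 F [ 0.3 -0.8  0.1] M [ 0.02  0.04 -0.03] w 0.0001 q6 1.61
the job is handed in; nothing more can be done
None
```

The drying corner is closed down and the job is handed in at about 57 s of the 210 s allowed.

- **Airer:** I folded the outer, then the middle, then the inner bar to its stop. A close look afterwards put the three knobs in one line at 80.0–80.4°, against 80.1° for the foot, with the right spacing of 45, 70 and 115 mm. Pressing the outer bar home also closed the middle bar by about 6°, but the outer was already home by then.
- **Cards:** Four were there, and each is in its own clip, pushed until it met the stop at about 8–9 N. One had been knocked aside before I reached it, so I found it again first. The last check put all four tab centres 3.7–4.4 mm past the board's centre line, about 3 mm being expected. All lay within 1 mm of the clip centres and looked square to the board.
- **One reading that disagreed:** in the last, more distant picture the card in clip 3 read 3° off square. The close picture just after it was filed gave −6.3°, against −6.4° for the board, so I took the last one as noise.
- **Tally:** I swung the lever until it stopped hard at about 13 N, then backed away. The ball was measured back at its rest position.
- **Other things on the worktop:** none were touched, and the last side view shows them where they were.

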